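Put the crystal towers away in the display case

ROBOT

A 7-joint arm with a two-finger parallel gripper is mounted at the origin on the work surface. World frame = base frame: x ahead of the robot, y to its left, z up, the work surface at z = 0. Lengths are in m, angles in degrees, forces in N, time in s.
With the tool pointing down it reaches from about 0.425 to 0.875 m from the base axis. Payload 8.4 kg.
Tool frame: the origin (TCP) lies midway between the tips of the shut fingers; the grasp point (between the pads) lies 19 mm behind it; z points along the fingers, y is the line along which they close (so a half turn about z gives the same grasp; the last joint's range is limited). The gripper opens to 85 mm and grips with 20 to 120 N. Pads are 22 mm wide; open, the fingers measure 114 mm over their backs; the gripper's body (76 mm by 85 mm) begins 54 mm behind the grasp point. The pads swing forward as they close: fully open they stand 13 mm farther back than shut.
Start: joints at [-70.141, 19.091, 2.286, 83.961, -0.768, 76.965, -3.352], TCP at [0.28, 0.586, 0.231] pointing down, gripper open.
Joint ranges: [-147.57, 147.57], [-21.85, 119.76], [-74.77, 79.35], [14.55, 137.4], [-85.83, 265.84], [4.83, 119.75], [-152.11, 152.11]. Speed limits (degrees/s): [127.2, 127.2, 159.86, 159.86, 180, 180, 180].

INTERFACE

Orientations are given as [roll, pitch, yaw] about the fixed x, y, z axes, in that order (R = Rz(yaw) Ry(pitch) Rx(roll)).
In Python, from plant import arm, vision gives the robot as it stands.
- The arm moves only by the tool drive_tool, never from a script. Its argument "motion" is a list of rows, each an object of numbers: "x", "y", "z": the shift along the tool's x, y, z in mm; "wx", "wy", "wz": the turn, a rotation vector about the tool's x, y, z in rad. A call has 1 to 5 rows; each row shifts and turns the commanded pose from where the row before left it, along the tool's axes as they then stand; what a row does not reach is not made up. A row lasts 1/8 s, in which the tool goes at most 62.5 mm and 10.7 degrees, less where a joint would pass 70% of its speed; a pose out of reach is approached as far as the arm can. A call is refused whole if a number of a shift passes 62.5 or a number of a turn 0.188, either way. A call with a gripper value outside its range is refused whole. "fingers" is the finger opening in mm, from 0 to 85.4, set as the call begins (left out, the last holds). The fingers move at their own pace and stop on an object; "newtons" is the grip in N (left out, the last holds). Time passes only in rows, so rows that do not move let the fingers close. It gives the time, the measured TCP pose, the force, the opening and the grip force at its end, in the units of the state.
- arm.sense(): the state, without advancing time (a new reading comes with each control period).
- vision.grab_frame(name): name is "scene" or "side" or "wrist"; returns the picture (384x512x3 uint8, blue, green, red); there is no depth.
- vision.camera_params(name): a dict with "fx", "fy", "cx", "cy" (pixels), "k1" (the pictures are not rectified: a ray, as slopes to the right and down, at radius r is drawn at 1 + k1 r^2 times it, then the intrinsics apply), "view" (4x4, takes a point from world to camera coordinates). Camera axes: x right, y down, z forward; pixel columns grow to the right and rows downward; lengths in m; the calibration is good to about 2 mm. A picture is of the moment at which its call begins: read the wrist's pose just before it. camera_params takes no time and is no camera call; for the wrist camera it gives the pose at the moment of the call.
- arm.hand_in(): hands the job in; it is judged then, once.
The state is a dict: "time_s": time; "joint_positions": joint angles; "qd": joint speeds; "joint_torque": joint torques, N m; "ee_pos": TCP position; "eef_rot": TCP orientation; "wrist_force": force on the tool from outside, world axes, zero at the start; "torque": the same for the moment, N m; "width": finger opening in m; "finger_force": force on a finger pad.
Only numpy, scipy, OpenCV 4.12 (cv2) and the standard library are available. Lean on these libraries where they do the work, as an engineer would, in place of code of your own. Each camera call takes 0.05 s, during which the arm holds its last target. There are 200 camera calls.

TASK

Put the standing crystal towers away in the display case: lay every tower that is out on its side in a cradle of the red tray, each resting in its own pair of V-rests (the tip may point either way along the tray). Then slide the loaded tray, handle outwards, into the free bay of the case until it is fully home against the back, with the brass gate swung out of the way to let it in, and finally swing the gate shut in front of it. Leave the other things on the table where they are.

Things in the scene. Friction and masses are not known exactly. Their poses are not given: they have to be found in the camera images.
- case: Low wooden display case with a clear glass top, fixed, two tray bays side by side. Origin: on the table, middle of the FREE bay's mouth; +y runs into the bay. Free bay: x -95 to 95 mm between 12 mm round-nosed side walls that start at y = -4 mm, 64 mm clear height. The bay beside it (+x) is full, with its own gate shut, as the finished state should look.
- case_stop (a point): Middle of the free bay's back wall (the stop), at y = 224 mm of the case frame, 30 mm up. The glass top covers y 8 to 232 mm of the case frame at 64 to 72 mm above the table. A tray fully home touches this wall: its origin is then at x = 0 (5 mm play to each side), y = 110 mm of the case frame.
- gate (a joint): Brass swing gate of the free bay: an upright plate 46 mm long, 6 to 46 mm above the table, on a vertical hinge. 0 = shut across the mouth (pointing to -x of the case), grows as it swings out, 1.57 = pointing to -y of the case, limit 2.5. Light friction (0.03 N m): stays where left. The tray passes only with the gate beyond about 1.75 rad.
- gate_hinge (a point): Hinge axis of the gate, at x = 101, y = -14 mm of the case frame, at table height.
- gate_knob (a point): Brass knob on the gate's free end, 46 mm from the hinge axis: an upright round peg 14 mm across, from 44 to 74 mm above the table; this point is on its axis, 60 mm up. When shut it stands 55 mm to +x of the middle of the bay, 14 mm in front of the mouth.
- tray: Loose shallow wooden tray, red inside, 180 (x) x 228 (y) mm, floor 5 mm thick, rim 12 mm high, about 300 g; slides on the table. Origin: middle of its underside; +y is its leading end, the handle is at its -y end. It holds six cradles in three columns and two rows.
- tray_handle (a point): Middle of the tray's handle, a wooden block 34 mm (x) x 26 mm (y), 4 to 42 mm above the table, standing out from the tray's -y end, 127 mm from its origin; this point is 30 mm up. With the tray home the handle stays outside, 4 to 30 mm in front of the mouth.
- cradle1 (a point): Cradle 1, at x = -60, y = -55 mm of the tray: where the axis of a laid tower passes, 36 mm up. Two cream padded V-rests (120 degree V, 40 mm wide, its bottom 20 and edges 30 mm up), each 10 mm thick, 27 mm to either side along the tray's y; the tower lies along y across both. Between and beside them the fingers have room down to the tray's floor.
- cradle2 (a point): Cradle 2, at x = 0, y = -55 mm of the tray: where the axis of a laid tower passes, 36 mm up. Two cream padded V-rests (120 degree V, 40 mm wide, its bottom 20 and edges 30 mm up), each 10 mm thick, 27 mm to either side along the tray's y; the tower lies along y across both. Between and beside them the fingers have room down to the tray's floor.
- cradle3 (a point): Cradle 3, at x = 60, y = -55 mm of the tray: where the axis of a laid tower passes, 36 mm up. Two cream padded V-rests (120 degree V, 40 mm wide, its bottom 20 and edges 30 mm up), each 10 mm thick, 27 mm to either side along the tray's y; the tower lies along y across both. Between and beside them the fingers have room down to the tray's floor.
- cradle4 (a point): Cradle 4, at x = -60, y = 55 mm of the tray: where the axis of a laid tower passes, 36 mm up. Two cream padded V-rests (120 degree V, 40 mm wide, its bottom 20 and edges 30 mm up), each 10 mm thick, 27 mm to either side along the tray's y; the tower lies along y across both. Between and beside them the fingers have room down to the tray's floor.
- cradle5 (a point): Cradle 5, at x = 0, y = 55 mm of the tray: where the axis of a laid tower passes, 36 mm up. Two cream padded V-rests (120 degree V, 40 mm wide, its bottom 20 and edges 30 mm up), each 10 mm thick, 27 mm to either side along the tray's y; the tower lies along y across both. Between and beside them the fingers have room down to the tray's floor.
- cradle6 (a point): Cradle 6, at x = 60, y = 55 mm of the tray: where the axis of a laid tower passes, 36 mm up. Two cream padded V-rests (120 degree V, 40 mm wide, its bottom 20 and edges 30 mm up), each 10 mm thick, 27 mm to either side along the tray's y; the tower lies along y across both. Between and beside them the fingers have room down to the tray's floor.
- tower1: Polished purple amethyst tower: six-sided prism 28 mm across flats (32 mm across edges), 74 mm long, with a pointed tip, 90 mm in all, about 140 g; stands on its base at the start. May be absent (None). Origin: middle of its base; z runs along it to the tip; edges lie at 0, 60, 120.. degrees from its x, so the flats face 30, 90, 150.. degrees. Balances 38 mm from the base; that point belongs over the middle of a cradle.
- tower2: Polished pink rose quartz tower: six-sided prism 28 mm across flats (32 mm across edges), 74 mm long, with a pointed tip, 90 mm in all, about 140 g; stands on its base at the start. May be absent (None). Origin: middle of its base; z runs along it to the tip; edges lie at 0, 60, 120.. degrees from its x, so the flats face 30, 90, 150.. degrees. Balances 38 mm from the base; that point belongs over the middle of a cradle.
- tower3: Polished yellow citrine tower: six-sided prism 28 mm across flats (32 mm across edges), 74 mm long, with a pointed tip, 90 mm in all, about 140 g; stands on its base at the start. May be absent (None). Origin: middle of its base; z runs along it to the tip; edges lie at 0, 60, 120.. degrees from its x, so the flats face 30, 90, 150.. degrees. Balances 38 mm from the base; that point belongs over the middle of a cradle.
- tower4: Polished dark green aventurine tower: six-sided prism 28 mm across flats (32 mm across edges), 74 mm long, with a pointed tip, 90 mm in all, about 140 g; stands on its base at the start. May be absent (None). Origin: middle of its base; z runs along it to the tip; edges lie at 0, 60, 120.. degrees from its x, so the flats face 30, 90, 150.. degrees. Balances 38 mm from the base; that point belongs over the middle of a cradle.
- tower5: Polished clear white quartz tower: six-sided prism 28 mm across flats (32 mm across edges), 74 mm long, with a pointed tip, 90 mm in all, about 140 g; stands on its base at the start. May be absent (None). Origin: middle of its base; z runs along it to the tip; edges lie at 0, 60, 120.. degrees from its x, so the flats face 30, 90, 150.. degrees. Balances 38 mm from the base; that point belongs over the middle of a cradle.
- ringbox1: Bystander, to be left alone: small red ring box, 52 mm, 42 mm high. Origin: on the table at its middle.
- ringbox2: Bystander, to be left alone: small red ring box, 52 mm, 42 mm high. Origin: on the table at its middle.
- torch: Bystander, to be left alone: black pocket torch, 120 mm long, lying. Origin: on the table at its middle.
- loupe: Bystander, to be left alone: folding loupe, 67 mm long, 14 mm high. Origin: on the table at its middle.
- figurine: Bystander, to be left alone: green stone figurine on a round foot, 52 mm across, 88 mm tall. Origin: on the table at its middle.
There are look-alikes about, which are no part of the job. There is more than one size of the tower1; the job needs the largest.

How it is judged:
By the outcome, as a careful person would: the job done as asked, in the order asked, and still so for the second after the job is handed in, with the robot touching nothing.
Of tower1, tower2, tower3, tower4, tower5 only 3 to 5 are there at a start; the rules pass over those that are not, and their reading is None.
At some moment in a run one of tray may be knocked a few centimetres aside while the robot is not near it.
Once in a run the grip may slacken for a moment while it holds something.
It also fails if it takes over 210 s, if anything falls off the work surface, if the arm or the gripper's body presses on something with over 40 N, if the wrist force passes 120 N, or if a joint passes its speed limit or range.

## Working session

There is one attempt and no reset: what is moved stays moved. The work goes in short steps, Python scripts to look and compute and a tool call to move; the robot and the scene stay as the last step left them, time stands still between calls to the robot, and variables do not carry over. Pictures are saved under pics/ and viewed, at most 14 in all, crops included, and the job is handed in when it is done.

Besides the shell and the picture viewer there is one more tool, called after "Call:" as name(argument=value, ...) on one line, values as JSON. drive_tool: Moves the arm, as the interface text tells. Its arguments: {"type":"object","properties":{"motion":{"type":"array"},"fingers":{"type":"number"},"newtons":{"type":"number"}},"required":["motion"]}

```bash
ls; mkdir -p pics; cat > h.py <<'E'
import numpy as np, cv2
from plant import arm, vision
from scipy.spatial.transform import Rotation as R
def ray(name,u,v,P=None):
    p=P or vision.camera_params(name)
    xd=np.array([(u-p['cx'])/p['fx'],(v-p['cy'])/p['fy']]); x=xd.copy()
    for _ in range(20): x=xd/(1+p['k1']*(x@x))
    V=np.array(p['view']); Rm=V[:3,:3]; t=V[:3,3]
    return -Rm.T@t, Rm.T@np.array([x[0],x[1],1.])
def at(name,u,v,z,P=None):
    o,d=ray(name,u,v,P); return o+d*(z-o[2])/d[2]
def pix(name,X,P=None):
    p=P or vision.camera_params(name); V=np.array(p['view']); c=V[:3,:3]@np.array(X)+V[:3,3]
    x=c[:2]/c[2]; x=x*(1+p['k1']*(x@x)); return np.array([p['fx']*x[0]+p['cx'],p['fy']*x[1]+p['cy']])
E
python3 - <<'E'
from h import *
s=arm.sense(); print(s)
for n in ['scene','side']:
    i=vision.grab_frame(n); cv2.imwrite(f'pics/{n}0.png',i); cv2.imwrite(f'pics/{n}0b.png',cv2.resize(i,(800,600),interpolation=cv2.INTER_CUBIC))
    p=vision.camera_params(n); V=np.array(p['view']); print(n,p['fx'],-V[:3,:3].T@V[:3,3],V[2,:3])
E
```

```text
pics
{'time_s': 0.0, 'joint_positions': array([-70.13937134,  19.13133302,   2.28444693,  84.01248039,
        -0.76715857,  76.96563052,  -3.35243273]), 'qd': array([-0.03679991, -0.1116731 , -0.03840457, -0.02454447,  0.02425999,
        0.01403109,  0.0145841 ]), 'joint_torque': array([-2.94221963e-04, -6.58548617e+01,  1.36529703e+00, -4.05572748e+01,
        1.67992391e-02,  1.25356024e-02,  1.22432326e-05]), 'ee_pos': array([0.28011305, 0.58602718, 0.2304139 ]), 'eef_rot': array([-1.79906041e+02,  6.91555620e-03,  1.54454284e+02]), 'wrist_force': array([-1.11144779,  0.32249259, -0.57692846]), 'torque': array([ 0.0166639 , -0.0329265 , -0.05090579]), 'finger_force': 0.0, 'width': 0.08498000441599417}
scene 367.9354820252492 [1.12314224 0.05509707 0.911527  ] [-0.54896459 -0.04781084 -0.83447708]
side 411.3539584085561 [ 0.14514954 -0.91434617  0.87767336] [ 0.32260435  0.71147045 -0.62428857]
```

View pics/scene0b.png

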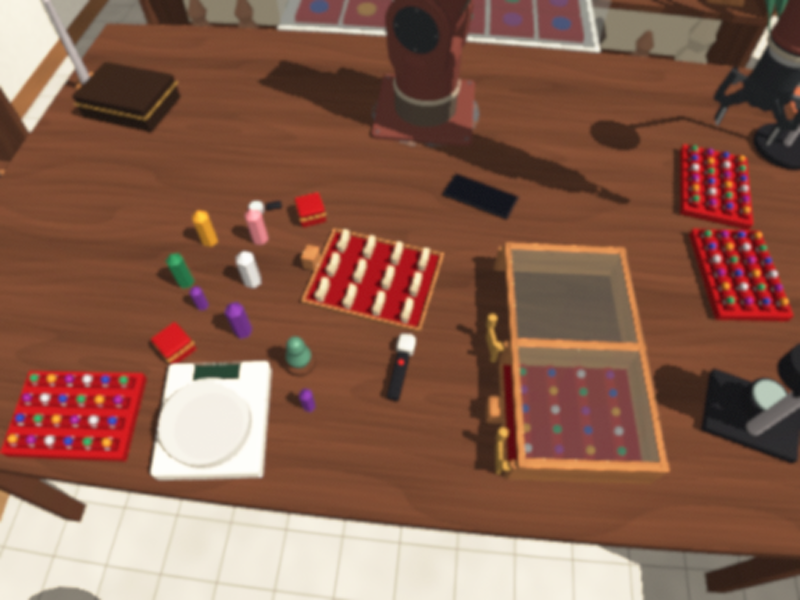

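View pics/side0b.png

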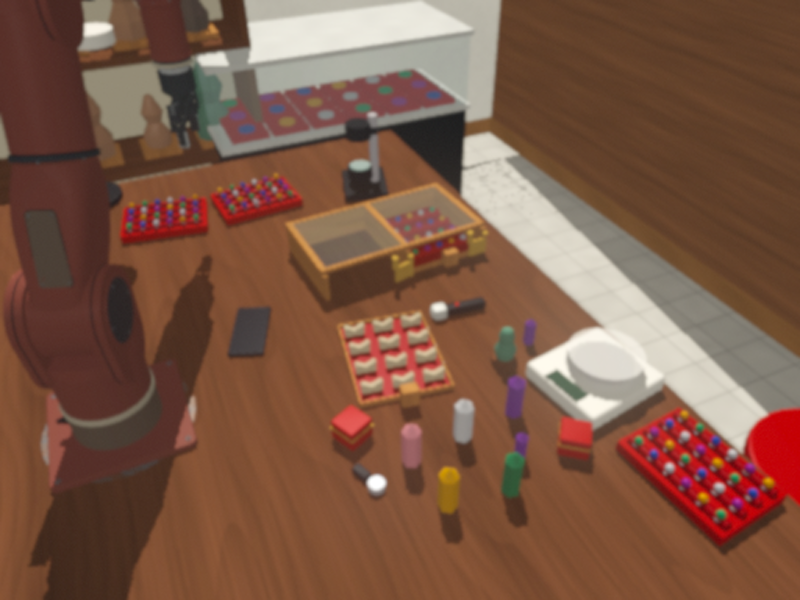

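Scene view (800×600 scale): candidates for tower1 are the purple ones at (237,320), (198,298) and (307,400). The one at (237,320) is the largest, so it fits. The other towers are yellow (205,228), pink (257,226), white (248,268) and green (179,270). The white object at (257,208) with the black handle is the loupe, and (297,355) is the figurine. The tray is at (375,278) with its handle on the left. The free bay is the upper one, and its gate knob is near (492,320).

```bash
cat > m.py <<'E'
from h import *
from scipy.optimize import least_squares, linear_sum_assignment
def blobs(mask,mina):
    n,l,s,c=cv2.connectedComponentsWithStats(mask.astype(np.uint8),connectivity=4)
    return [(c[i],s[i]) for i in range(1,n) if s[i,4]>=mina]
def tray_fit(imgs,x0):
    T=np.array([[x,y,0.027] for x in(-.06,0,.06) for y in(-.082,-.028,.028,.082)])
    obs={}
    for n,i in imgs.items():
        hsv=cv2.cvtColor(i,cv2.COLOR_BGR2HSV).astype(int)
        m=(hsv[...,1]<110)&(hsv[...,2]>150)
        obs[n]=(np.array([b[0] for b in blobs(m,8) if b[1][4]<250]).reshape(-1,2),vision.camera_params(n))
    x=np.array(x0,float)
    def W(x):
        c,s=np.cos(x[2]),np.sin(x[2]); return np.c_[x[0]+c*T[:,0]-s*T[:,1],x[1]+s*T[:,0]+c*T[:,1],T[:,2]]
    for it in range(8):
        pairs=[]
        for n,(o,P) in obs.items():
            if len(o)==0: continue
            pp=np.array([pix(n,X,P) for X in W(x)]); D=np.linalg.norm(pp[:,None]-o[None],axis=2)
            r,c=linear_sum_assignment(np.minimum(D,60))
            for a,b in zip(r,c):
                if D[a,b]<(25 if it<4 else 6): pairs.append((n,a,o[b],P))
        f=lambda x:np.concatenate([pix(n,W(x)[a],P)-o for n,a,o,P in pairs])
        x=least_squares(f,x,loss='soft_l1').x
    return x,len(pairs),np.abs(f(x)).mean()
COL={'tower1':((130,165),70,40),'tower2':((166,179),50,110),'tower3':((18,30),120,90),'tower4':((60,85),110,30)}
E
python3 - <<'E'
from m import *
I={n:cv2.imread(f'pics/{n}0.png') for n in('scene','side')}
guess=np.r_[at('scene',375*.64,278*.64,.02)[:2]]
h=at('scene',312*.64,257*.64,.04)[:2]; th=np.arctan2(*( (guess-h)[::-1]))-np.pi/2
print('tray',tray_fit(I,[*guess,th]))
rough={'tower1':[(237,320),(515,397)],'tower2':[(257,226),(411,445)],'tower3':[(205,228),(449,490)],'tower4':[(179,270),(513,474)],'tower5':[(248,268),(463,421)]}
for k,(a,b) in rough.items():
    r=[]
    for n,p in zip(('scene','side'),(a,b)):
        im=I[n]; hsv=cv2.cvtColor(im,cv2.COLOR_BGR2HSV).astype(int); u,v=[int(q*.64) for q in p]
        if k=='tower5': m=(hsv[...,1]<70)&(hsv[...,2]>110)
        else:
            (lo,hi),s,vv=COL[k]; m=(hsv[...,0]>=lo)&(hsv[...,0]<=hi)&(hsv[...,1]>s)&(hsv[...,2]>vv)
        bl=blobs(m,20); c,s=min(bl,key=lambda q:np.hypot(*(q[0]-[u,v]))); r.append((n,c,s))
    P=[vision.camera_params(q[0]) for q in r]
    f=lambda X:np.r_[pix(r[0][0],X,P[0])-r[0][1],pix(r[1][0],X,P[1])-r[1][1]]
    q=least_squares(f,[.6,-.3,.04]); print(k,q.x.round(4),'res',q.fun.round(1),[tuple(x[2]) for x in r])
for nm,p,z in [('ring1',(312,208),.03),('ring2',(172,343),.03),('loupe',(262,207),.01),('fig',(298,370),.02),('small1',(198,300),.02),('small2',(307,402),.02),('torch',(400,368),.015),
  ('caseTL',(506,243),.072),('caseTR',(626,248),.072),('midL',(517,344),.072),('midR',(637,344),.072),('botL',(513,468),.072),('botR',(666,468),.072),('knob',(492,320),.072),('scale',(212,365),.03)]:
    print(nm,at('scene',p[0]*.64,p[1]*.64,z).round(3))
cv2.imwrite('pics/tw.png',cv2.resize(I['scene'][115:260,90:235],(600,600),interpolation=cv2.INTER_CUBIC))
cv2.imwrite('pics/cs.png',cv2.resize(I['scene'][150:310,300:440],(525,600),interpolation=cv2.INTER_CUBIC))
E
```

```text
tray (array([ 0.51010669, -0.0572508 , -0.1746859 ]), 24, np.float64(0.7409473719096997))
tower1 [ 0.6476 -0.2788  0.0401] res [-0.1  0.  -0.1 -0. ] [(np.int32(144), np.int32(193), np.int32(17), np.int32(24), np.int32(270)), (np.int32(324), np.int32(240), np.int32(13), np.int32(28), np.int32(266))]
tower2 [ 0.4352 -0.2988  0.0391] res [ 0.1 -0.1  0.1  0. ] [(np.int32(158), np.int32(135), np.int32(12), np.int32(20), np.int32(156)), (np.int32(258), np.int32(273), np.int32(10), np.int32(25), np.int32(208))]
tower3 [ 0.45   -0.4004  0.0414] res [-0.2  0.2 -0.2 -0.1] [(np.int32(125), np.int32(135), np.int32(13), np.int32(21), np.int32(143)), (np.int32(281), np.int32(299), np.int32(13), np.int32(29), np.int32(334))]
tower4 [ 0.5635 -0.4088  0.0542] res [ 0.3 -0.2  0.3  0.1] [(np.int32(107), np.int32(163), np.int32(16), np.int32(21), np.int32(193)), (np.int32(325), np.int32(291), np.int32(10), np.int32(10), np.int32(80))]
tower5 [ 0.5378 -0.2885  0.0397] res [-0.2  0.1 -0.2 -0.1] [(np.int32(151), np.int32(160), np.int32(16), np.int32(25), np.int32(268)), (np.int32(290), np.int32(255), np.int32(14), np.int32(29), np.int32(330))]
ring1 [ 0.37 -0.2   0.03]
ring2 [ 0.701 -0.386  0.03 ]
loupe [ 0.361 -0.311  0.01 ]
fig [ 0.722 -0.158  0.02 ]
small1 [ 0.604 -0.371  0.02 ]
small2 [ 0.778 -0.132  0.02 ]
torch [0.697 0.014 0.015]
caseTL [0.45  0.185 0.072]
caseTR [0.436 0.411 0.072]
midL [0.661 0.204 0.072]
midR [0.64  0.407 0.072]
botL [0.868 0.198 0.072]
botR [0.848 0.428 0.072]
knob [0.619 0.162 0.072]
scale [ 0.734 -0.303  0.03 ]
```

View pics/cs.png

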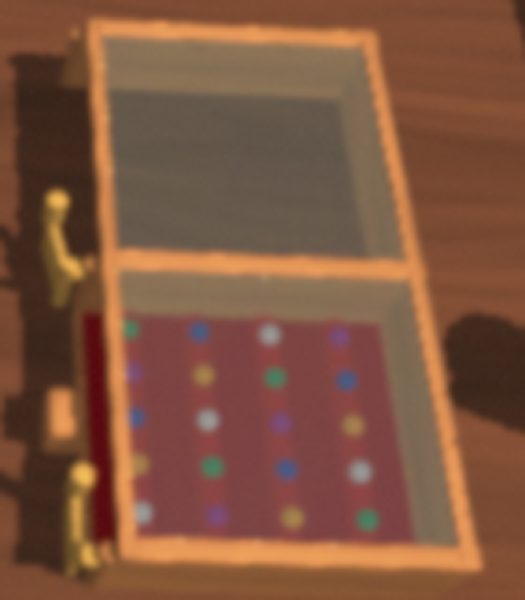

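View pics/tw.png

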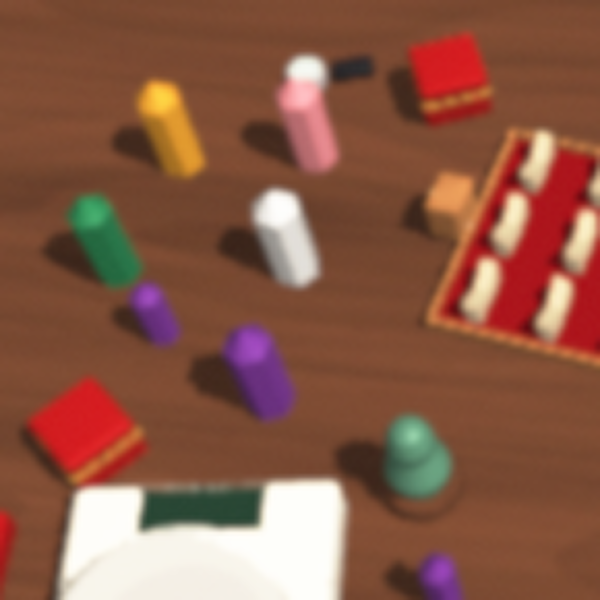

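Crop (600×600) confirms tower1 is the large purple at (260,372); the purple at (155,315) is clearly smaller. Case crop: knob (57,200), hinge side about (85,265), so the gate stands partly open. The tray fit is good (24 matches, 0.7 px) and the tower centroids come out at z≈40 mm, as they should. I redo tower4 from the scene ray alone.

```bash
cat > p.py <<'E'
from h import *
import json
U=np.array([0,0,1.])
def pose(p,z,y):
    z=np.array(z)/np.linalg.norm(z); y=np.array(y,float); y-=z*(y@z); y/=np.linalg.norm(y)
    return np.array(p,float),np.c_[np.cross(y,z),y,z]
def hv(phi): a=np.radians(phi); return np.array([np.cos(a),np.sin(a),0])
def pick(p,phi,al,back=0):   # p grasp point
    h=hv(phi); a=np.radians(al); z=np.sin(a)*h-np.cos(a)*U
    return pose(np.array(p)+z*(.019-back),z,np.cross(U,h))
def place(p,phi,al,back=0):
    h=hv(phi); a=np.radians(al); z=-np.sin(a)*U-np.cos(a)*h
    return pose(np.array(p)+z*(.019-back),z,np.cross(U,h))
def down(p,azy): return pose(p,-U,hv(azy))
def cur():
    s=arm.sense(); return np.array(s['ee_pos']),R.from_euler('xyz',s['eef_rot'],degrees=True).as_matrix()
def plan(targets,c=None,vmax=58,wmax=.17,show=True):
    p,M=c or cur(); rows=[]
    for q in targets:
        tp,tM=q[0],q[1]; vm=q[2] if len(q)>2 else vmax
        rv=R.from_matrix(M.T@tM).as_rotvec(); n=int(max(1,np.ceil(np.linalg.norm(tp-p)*1000/vm),np.ceil(np.linalg.norm(rv)/wmax)))
        p0=p.copy(); 
        for i in range(n):
            goal=p0+(tp-p0)*(i+1)/n; d=np.round(M.T@(goal-p)*1000).astype(int)
            G=R.from_matrix(M)*R.from_rotvec(R.from_matrix(M.T@tM).as_rotvec()/(n-i))
            w=np.round((R.from_matrix(M).inv()*G).as_rotvec(),3)
            p=p+M@(d/1000); M=(R.from_matrix(M)*R.from_rotvec(w)).as_matrix()
            rows.append({k:float(v) if k[0]=='w' else int(v) for k,v in zip(('x','y','z','wx','wy','wz'),[*d,*w]) if v})
        if show: print('--',len(rows))
    for i in range(0,len(rows),5): print(json.dumps(rows[i:i+5]).replace('"',"'").replace(' ',''))
    return p,M
def st():
    s=arm.sense(); print(round(s['time_s'],2),s['joint_positions'].round(0),s['ee_pos'].round(4),s['eef_rot'].round(1),'F',s['wrist_force'].round(1),'w',round(s['width'],4),'ff',round(s['finger_force'],1))
E
python3 - <<'E'
from p import *
plan([down([.42,.2,.33],5),down([.52,-.15,.33],-10)])
E
```

```text
-- 8
-- 15
[{'x':-37,'y':-36,'z':-12,'wz':0.13},{'x':-41,'y':-31,'z':-13,'wz':0.13},{'x':-44,'y':-26,'z':-12,'wz':0.13},{'x':-48,'y':-19,'z':-13,'wz':0.13},{'x':-49,'y':-13,'z':-12,'wz':0.129}]
[{'x':-51,'y':-7,'z':-12,'wz':0.13},{'x':-51,'z':-13,'wy':0.001,'wz':0.129},{'x':-51,'y':7,'z':-12,'wx':-0.001,'wz':0.13},{'x':-51,'y':10,'wz':0.037},{'x':-51,'y':12,'wz':0.037}]
[{'x':-50,'y':13,'wz':0.038},{'x':-50,'y':16,'wz':0.037},{'x':-49,'y':17,'wz':0.038},{'x':-48,'y':20,'wz':0.037},{'x':-48,'y':21,'wz':0.038}]
```

Call:
drive_tool(motion=[{"x": -37, "y": -36, "z": -12, "wz": 0.13}, {"x": -41, "y": -31, "z": -13, "wz": 0.13}, {"x": -44, "y": -26, "z": -12, "wz": 0.13}, {"x": -48, "y": -19, "z": -13, "wz": 0.13}, {"x": -49, "y": -13, "z": -12, "wz": 0.13}], fingers=60, newtons=60)

```text
schema error: expected keys x, y, z, wx, wy, wz
```

Call:
drive_tool(motion=[{"x": -51, "y": -7, "z": -12, "wz": 0.13}, {"x": -51, "z": -13, "wz": 0.13}, {"x": -51, "y": 7, "z": -12, "wz": 0.13}, {"x": -51, "y": 10, "wz": 0.037}, {"x": -51, "y": 12, "wz": 0.037}])

```text
schema error: expected keys x, y, z, wx, wy, wz
```

Call:
drive_tool(motion=[{"x": -50, "y": 13, "wz": 0.038}, {"x": -50, "y": 16, "wz": 0.037}, {"x": -49, "y": 17, "wz": 0.038}, {"x": -48, "y": 20, "wz": 0.037}, {"x": -48, "y": 21, "wz": 0.038}])

```text
schema error: expected keys x, y, z, wx, wy, wz
```

```bash
python3 - <<'E'
from p import *
st(); p=vision.camera_params('wrist'); V=np.array(p['view']); M=cur()[1]
print('cam in tool',M.T@(-V[:3,:3].T@V[:3,3]-cur()[0]), 'cam axes in tool',(V[:3,:3]@M).round(2).tolist())
i=vision.grab_frame('wrist'); cv2.imwrite('pics/w1.png',i)
from m import tray_fit
I={n:vision.grab_frame(n) for n in('scene','side')}
for n in I: cv2.imwrite(f'pics/{n}1.png',I[n])
E
```

```text
0.1 [-70.  19.   2.  84.  -1.  77.  -3.] [0.2801 0.5861 0.2305] [-179.9    0.   154.5] F [ 0.8 -0.  -0.5] w 0.0851 ff 0.0
cam in tool [ 0.06907486  0.00042706 -0.14147581] cam axes in tool [[0.0, 1.0, 0.0], [-0.96, 0.0, -0.27], [-0.27, 0.0, 0.96]]
```

View pics/w1.png

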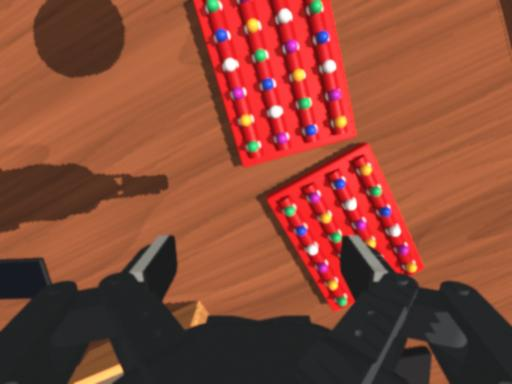

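The call needs all six keys in every row. The wrist picture only shows the start area: two filled trays and a case corner bottom left.

```bash
python3 - <<'E'
s=open('p.py').read()
s=s.replace(" if v})","})").replace(""".replace('"',"'").replace(' ','')""",".replace(' ','').replace('0.0,','0,').replace('0.0}','0}')")
s=s.replace("return pose(np.array(p)+z*(.019-back),z,np.cross(U,h))","return pose(np.array(p)+z*(.019-back),z,-np.cross(U,h))")
open('p.py','w').write(s)
E
```

Call:
drive_tool(motion=[{"x": -37, "y": -36, "z": -12, "wx": 0, "wy": 0, "wz": 0.13}, {"x": -41, "y": -31, "z": -13, "wx": 0, "wy": 0, "wz": 0.13}, {"x": -44, "y": -26, "z": -12, "wx": 0, "wy": 0, "wz": 0.13}, {"x": -48, "y": -19, "z": -13, "wx": 0, "wy": 0, "wz": 0.13}, {"x": -49, "y": -13, "z": -12, "wx": 0, "wy": 0, "wz": 0.13}], fingers=60, newtons=60)

```text
time_s: 0.88
ee_pos: [0.368, 0.3436, 0.2938]
eef_rot: [180.0, -0.0, 117.0]
wrist_force: [1.3, -0.2, 0.8]
width: 0.06
finger_force: 0.0
```

Call:
drive_tool(motion=[{"x": -51, "y": -7, "z": -12, "wx": 0, "wy": 0, "wz": 0.13}, {"x": -51, "y": 0, "z": -13, "wx": 0, "wy": 0, "wz": 0.13}, {"x": -51, "y": 7, "z": -12, "wx": 0, "wy": 0, "wz": 0.13}, {"x": -51, "y": 10, "z": 0, "wx": 0, "wy": 0, "wz": 0.037}, {"x": -51, "y": 12, "z": 0, "wx": 0, "wy": 0, "wz": 0.037}])

```text
time_s: 1.5
ee_pos: [0.4486, 0.0983, 0.3306]
eef_rot: [180.0, -0.0, 90.6]
wrist_force: [0.7, 0.2, -1.0]
width: 0.06
finger_force: 0.0
```

Call:
drive_tool(motion=[{"x": -50, "y": 13, "z": 0, "wx": 0, "wy": 0, "wz": 0.038}, {"x": -50, "y": 16, "z": 0, "wx": 0, "wy": 0, "wz": 0.037}, {"x": -49, "y": 17, "z": 0, "wx": 0, "wy": 0, "wz": 0.038}, {"x": -48, "y": 20, "z": 0, "wx": 0, "wy": 0, "wz": 0.037}, {"x": -48, "y": 21, "z": 0, "wx": 0, "wy": 0, "wz": 0.038}])

```text
time_s: 2.12
ee_pos: [0.5197, -0.1519, 0.3306]
eef_rot: [180.0, -0.0, 79.8]
wrist_force: [0.3, 0.4, -0.5]
width: 0.0599
finger_force: 0.0
```

```bash
python3 - <<'E'
from p import *
st()
i=vision.grab_frame('wrist'); cv2.imwrite('pics/w1.png',i)
# look pose: view towers centred at (.53,-.34)
V=np.array(vision.camera_params('wrist')['view']); o=-V[:3,:3].T@V[:3,3]; print(o,at('wrist',256,192,0))
plan([down([.54,-.30,.33],80)])
E
```

```text
2.12 [-32.   4.  47.  92.  -3.  85.   5.] [ 0.5197 -0.1519  0.3306] [180.   -0.   79.8] F [ 0.3  0.4 -0.5] w 0.0599 ff 0.0
[ 0.53204009 -0.09040818  0.47187768] [ 0.50410935 -0.22334637  0.        ]
-- 10
[{"x":-13,"y":5,"z":0,"wx":-0,"wy":0,"wz":-0.158},{"x":-14,"y":2,"z":0,"wx":-0,"wy":0,"wz":-0.158},{"x":-15,"y":0,"z":0,"wx":-0,"wy":0,"wz":-0.158},{"x":-14,"y":-2,"z":0,"wx":-0,"wy":0,"wz":-0.158},{"x":-13,"y":-4,"z":1,"wx":-0,"wy":0.001,"wz":-0.158}]
[{"x":-13,"y":-7,"z":0,"wx":-0,"wy":0,"wz":-0.158},{"x":-12,"y":-8,"z":0,"wx":-0,"wy":0.001,"wz":-0.159},{"x":-10,"y":-10,"z":0,"wx":-0.001,"wy":0,"wz":-0.158},{"x":-8,"y":-11,"z":0,"wx":-0,"wy":0.001,"wz":-0.159},{"x":-7,"y":-13,"z":0,"wx":-0.001,"wy":0,"wz":-0.158}]
```

View pics/w1.png

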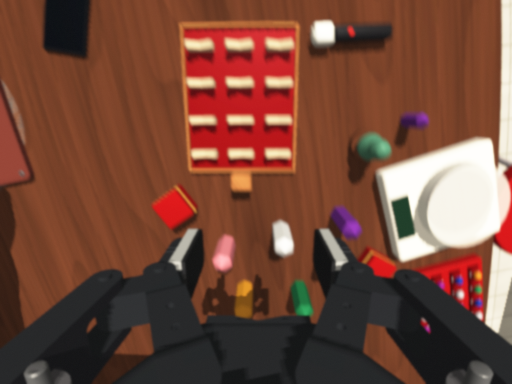

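Wrist picture (512×384): tray upright at (240,97), with its handle at (241,183). Pink (224,253), white (283,239), purple (346,222, with the small purple up at (414,120)), yellow (244,298), green (301,298). I need the hex yaws, so I go closer.

Call:
drive_tool(motion=[{"x": -45, "y": 10, "z": 10, "wx": 0, "wy": 0, "wz": 0}, {"x": -45, "y": 10, "z": 20, "wx": 0, "wy": 0, "wz": 0}, {"x": -45, "y": 10, "z": 25, "wx": 0, "wy": 0, "wz": 0}, {"x": -45, "y": 10, "z": 25, "wx": 0, "wy": 0, "wz": 0}, {"x": -45, "y": 10, "z": 25, "wx": 0, "wy": 0, "wz": 0}])

```text
time_s: 2.8
ee_pos: [0.5294, -0.3818, 0.2243]
eef_rot: [180.0, -0.0, 79.9]
wrist_force: [0.2, -0.5, 0.2]
width: 0.06
finger_force: 0.0
```

Call:
drive_tool(motion=[{"x": -45, "y": 10, "z": 25, "wx": 0, "wy": 0, "wz": 0}, {"x": 0, "y": 0, "z": 0, "wx": 0, "wy": 0, "wz": 0}])

```text
time_s: 3.05
ee_pos: [0.5279, -0.43, 0.1974]
eef_rot: [-179.7, 0.1, 79.5]
wrist_force: [-0.2, -0.8, 0.0]
width: 0.0595
finger_force: 0.0
```

```bash
cat > tw.py <<'E'
from p import *
from scipy.optimize import minimize
def hexpts(x,y,a,z,r=.01617): 
    t=a+np.radians(60)*np.arange(6); return np.c_[x+r*np.cos(t),y+r*np.sin(t),np.full(6,z)]
def score(G,par,P,name='wrist'):
    x,y,a=par; o=ray(name,256,192,P)[0]
    b=hexpts(x,y,a,0); t=hexpts(x,y,a,.074); tip=np.array([x,y,.09]); L=[]
    c=np.array([x,y]); nf=[]
    for k in range(6):
        m=(b[k,:2]+b[(k+1)%6,:2])/2; nf.append((m-c)@(o[:2]-m)>0)
    for k in range(6):
        if nf[k] or nf[k-1]: L.append((b[k],t[k]))
        if nf[k]: L.append((b[k],b[(k+1)%6]))
        L.append((t[k],t[(k+1)%6])); L.append((t[k],tip))
    tot=n=0
    for p,q in L:
        A,B=pix(name,p,P),pix(name,q,P); l=np.hypot(*(B-A)); k=max(3,int(l))
        if l<3: continue
        s=np.linspace(0.1,.9,k)[:,None]; S=(A+(B-A)*s).astype(np.float32); nrm=np.array([-(B-A)[1],(B-A)[0]])/l
        gx=cv2.remap(G[0],S[:,:1],S[:,1:],1)[:,0]; gy=cv2.remap(G[1],S[:,:1],S[:,1:],1)[:,0]
        tot+=np.sqrt(np.abs(gx*nrm[0]+gy*nrm[1])).sum(); n+=k
    return tot/n
def fit(img,x,y,P,span=.006):
    g=cv2.GaussianBlur(img,(0,0),.8).astype(np.float32)
    gx=[cv2.Sobel(g[...,c],cv2.CV_32F,1,0) for c in range(3)]; gy=[cv2.Sobel(g[...,c],cv2.CV_32F,0,1) for c in range(3)]
    m=np.argmax([a*a+b*b for a,b in zip(gx,gy)],0); pickc=lambda l:np.take_along_axis(np.array(l),m[None],0)[0]
    G=(pickc(gx),pickc(gy)); res=[]
    for deg in range(0,60,5):
        best=max(((score(G,(x+i*.003,y+j*.003,np.radians(deg)),P),i,j) for i in range(-3,4) for j in range(-3,4)))
        q=minimize(lambda v:-score(G,(v[0]/1000,v[1]/1000,np.radians(v[2])),P),[(x+best[1]*.003)*1000,(y+best[2]*.003)*1000,deg],method='Nelder-Mead',options=dict(maxiter=60,initial_simplex=None))
        res.append((-q.fun,(q.x[0]/1000).round(4),(q.x[1]/1000).round(4),round(q.x[2]%60,1)))
    return sorted(res,reverse=True)[:4]
def draw(img,x,y,deg,P,name='wrist',s=1):
    a=np.radians(deg)
    for z in(0,.074):
        q=np.array([pix(name,v,P)*s for v in hexpts(x,y,a,z)]).round().astype(int); cv2.polylines(img,[q],True,(255,255,0),1)
    for p,q in zip(hexpts(x,y,a,0),hexpts(x,y,a,.074)): cv2.line(img,tuple((pix(name,p,P)*s).astype(int)),tuple((pix(name,q,P)*s).astype(int)),(255,255,0),1)
E
python3 - <<'E'
from tw import *
st(); P=vision.camera_params('wrist'); i=vision.grab_frame('wrist'); cv2.imwrite('pics/w2.png',i)
T={'t1':(.6476,-.2788),'t2':(.4352,-.2988),'t3':(.45,-.4004),'t4':(.554,-.4164),'t5':(.5378,-.2885)}
d=cv2.resize(i,(768,576),interpolation=cv2.INTER_CUBIC)
for k,(x,y) in T.items():
    r=fit(i,x,y,P); print(k,pix('wrist',[x,y,.04],P).round(),[(round(float(a),2),float(b),float(c),float(e)) for a,b,c,e in r]); 
    draw(d,r[0][1],r[0][2],r[0][3],P,s=1.5)
cv2.imwrite('pics/w2d.png',d)
E
```

```text
3.05 [  1.  31.  50.  83. -24.  77.  42.] [ 0.5279 -0.43    0.1974] [-1.797e+02  1.000e-01  7.950e+01] F [-0.2 -0.8  0. ] w 0.0595 ff 0.0
t1 [353.   7.] [(5.14, 0.6442, -0.2804, 31.7), (5.04, 0.6449, -0.28, 29.3), (4.92, 0.6439, -0.279, 52.9), (4.91, 0.644, -0.2805, 26.6)]
t2 [146.  71.] [(11.5, 0.4327, -0.2985, 34.1), (11.5, 0.4327, -0.2985, 34.1), (11.5, 0.4327, -0.2985, 34.1), (11.5, 0.4327, -0.2985, 34.1)]
t3 [184. 165.] [(11.98, 0.448, -0.3997, 30.1), (11.95, 0.4479, -0.3997, 30.5), (11.95, 0.448, -0.3998, 30.3), (11.94, 0.4479, -0.3997, 30.7)]
t4 [280. 162.] [(11.32, 0.5519, -0.4168, 47.4), (11.3, 0.5521, -0.4166, 50.5), (11.29, 0.5519, -0.4166, 47.9), (11.26, 0.5518, -0.4165, 46.3)]
t5 [243.  39.] [(11.78, 0.5356, -0.2875, 20.2), (11.78, 0.5356, -0.2875, 20.0), (11.78, 0.5356, -0.2875, 20.4), (11.76, 0.5356, -0.2876, 19.6)]
```

View pics/w2d.png

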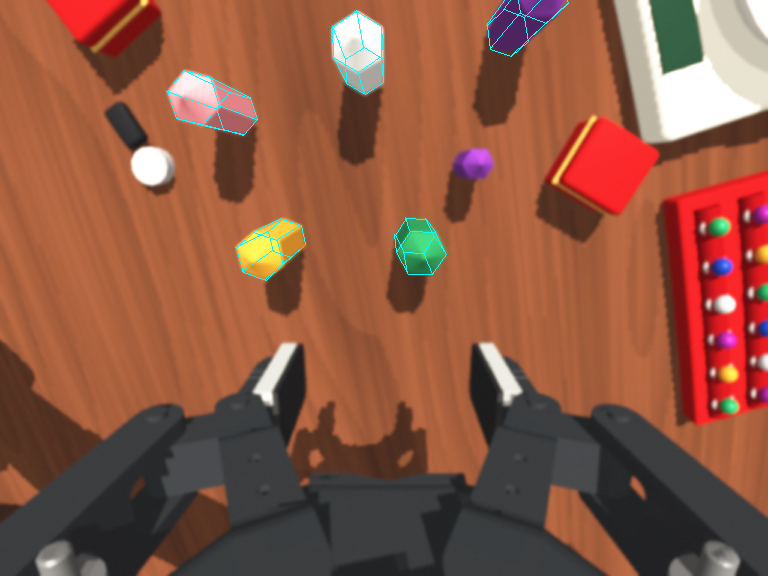

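All five outlines fit well; in the 768×576 picture pink is at (212,103), yellow (270,250), green (420,247), white (358,52) and purple (520,20). I approach with φ ≡ edge yaw, at 60° tilt. Pink (tower2) goes first.

```bash
python3 - <<'E'
from p import *
g=[.4327,-.2985,.042]; a=pick(g,34,60,.1)
c=plan([(a[0]+[0,0,.1],a[1]),a,(*pick(g,34,60),30)])
E
```

```text
-- 8
-- 10
-- 14
[{"x":8,"y":-21,"z":2,"wx":-0.052,"wy":0.124,"wz":0.09},{"x":5,"y":-22,"z":2,"wx":-0.052,"wy":0.124,"wz":0.09},{"x":3,"y":-22,"z":1,"wx":-0.052,"wy":0.124,"wz":0.09},{"x":2,"y":-23,"z":0,"wx":-0.053,"wy":0.124,"wz":0.09},{"x":-1,"y":-22,"z":0,"wx":-0.052,"wy":0.124,"wz":0.09}]
[{"x":-3,"y":-22,"z":-3,"wx":-0.053,"wy":0.124,"wz":0.09},{"x":-4,"y":-22,"z":-4,"wx":-0.053,"wy":0.123,"wz":0.09},{"x":-6,"y":-21,"z":-5,"wx":-0.052,"wy":0.124,"wz":0.09},{"x":-43,"y":0,"z":25,"wx":0,"wy":-0,"wz":-0},{"x":-43,"y":0,"z":25,"wx":0,"wy":-0,"wz":-0}]
[{"x":0,"y":0,"z":25,"wx":0,"wy":-0,"wz":-0},{"x":0,"y":0,"z":25,"wx":0,"wy":-0,"wz":-0},{"x":0,"y":0,"z":25,"wx":0,"wy":-0,"wz":-0},{"x":0,"y":0,"z":25,"wx":0,"wy":-0,"wz":-0}]
```

Call:
drive_tool(motion=[{"x": 8, "y": -21, "z": 2, "wx": -0.052, "wy": 0.124, "wz": 0.09}, {"x": 5, "y": -22, "z": 2, "wx": -0.052, "wy": 0.124, "wz": 0.09}, {"x": 3, "y": -22, "z": 1, "wx": -0.052, "wy": 0.124, "wz": 0.09}, {"x": 2, "y": -23, "z": 0, "wx": -0.053, "wy": 0.124, "wz": 0.09}, {"x": -1, "y": -22, "z": 0, "wx": -0.052, "wy": 0.124, "wz": 0.09}])

```text
time_s: 3.72
ee_pos: [0.4348, -0.3691, 0.1914]
eef_rot: [172.4, -37.9, 55.6]
wrist_force: [0.1, -0.0, -0.8]
width: 0.0604
finger_force: 0.0
```

Call:
drive_tool(motion=[{"x": -3, "y": -22, "z": -3, "wx": -0.053, "wy": 0.124, "wz": 0.09}, {"x": -4, "y": -22, "z": -4, "wx": -0.053, "wy": 0.123, "wz": 0.09}, {"x": -6, "y": -21, "z": -5, "wx": -0.052, "wy": 0.124, "wz": 0.09}, {"x": 0, "y": 0, "z": 0, "wx": 0, "wy": 0, "wz": 0}])

```text
time_s: 4.22
ee_pos: [0.3744, -0.3359, 0.1828]
eef_rot: [-179.8, -60.3, 33.8]
wrist_force: [-0.1, -0.1, 0.7]
width: 0.0603
finger_force: 0.0
```

```bash
python3 - <<'E'
from p import *
st()
g=[.4327,-.2985,.042]; a=pick(g,34,60,.1); print(a[0]+[0,0,.1],R.from_matrix(a[1]).as_euler('xyz',True))
c=plan([a,(*pick(g,34,60),30)])
E
```

```text
4.22 [ 34.  25.  46. 116. -67.  94.  53.] [ 0.3744 -0.3359  0.1828] [-179.8  -60.3   33.8] F [-0.1 -0.1  0.7] w 0.0603 ff 0.0
[ 0.37454462 -0.3377263   0.1825    ] [180. -60.  34.]
-- 2
-- 6
[{"x":-44,"y":1,"z":25,"wx":-0,"wy":-0.002,"wz":-0.001},{"x":-43,"y":1,"z":24,"wx":-0.001,"wy":-0.002,"wz":-0.001},{"x":0,"y":0,"z":25,"wx":0,"wy":-0,"wz":-0},{"x":0,"y":0,"z":25,"wx":0,"wy":-0,"wz":-0},{"x":0,"y":0,"z":25,"wx":0,"wy":-0,"wz":-0}]
[{"x":0,"y":0,"z":25,"wx":0,"wy":-0,"wz":-0}]
```

Call:
drive_tool(motion=[{"x": -44, "y": 1, "z": 25, "wx": 0, "wy": 0, "wz": 0}, {"x": -43, "y": 1, "z": 24, "wx": 0, "wy": 0, "wz": 0}, {"x": 0, "y": 0, "z": 25, "wx": 0, "wy": 0, "wz": 0}, {"x": 0, "y": 0, "z": 25, "wx": 0, "wy": 0, "wz": 0}])

```text
time_s: 4.72
ee_pos: [0.4148, -0.3139, 0.0594]
eef_rot: [179.7, -60.2, 34.6]
wrist_force: [1.2, -0.6, 0.3]
width: 0.06
finger_force: 0.0
```

Call:
drive_tool(motion=[{"x": 0, "y": 0, "z": 25, "wx": 0, "wy": 0, "wz": 0}, {"x": 0, "y": 0, "z": 25, "wx": 0, "wy": 0, "wz": 0}, {"x": 0, "y": 0, "z": 0, "wx": 0, "wy": 0, "wz": 0}])

```text
time_s: 5.1
ee_pos: [0.4511, -0.288, 0.0352]
eef_rot: [179.7, -60.2, 34.8]
wrist_force: [-0.1, -0.3, -0.2]
width: 0.0599
finger_force: 0.0
```

```bash
python3 - <<'E'
from p import *
st(); print(pick([.4327,-.2985,.042],34,60)[0])
E
```

```text
5.1 [ 32.  39.  35. 120. -82.  85.  66.] [ 0.4511 -0.288   0.0352] [179.7 -60.2  34.8] F [-0.1 -0.3 -0.2] w 0.0599 ff 0.0
[ 0.44634138 -0.28929877  0.0325    ]
```

Call:
drive_tool(motion=[{"x": 0, "y": 0, "z": 0, "wx": 0, "wy": 0, "wz": 0}, {"x": 0, "y": 0, "z": 0, "wx": 0, "wy": 0, "wz": 0}, {"x": 0, "y": 0, "z": 0, "wx": 0, "wy": 0, "wz": 0}, {"x": 0, "y": 0, "z": 0, "wx": 0, "wy": 0, "wz": 0}, {"x": 0, "y": 0, "z": 0, "wx": 0, "wy": 0, "wz": 0}], fingers=0, newtons=60)

```text
time_s: 5.72
ee_pos: [0.4483, -0.2913, 0.0347]
eef_rot: [179.7, -60.2, 34.4]
wrist_force: [-0.5, 0.4, 6.5]
width: 0.0272
finger_force: 58.9
```

```bash
cat > go.py <<'E'
# usage: go.py cx cy(cradle in tray mm) gz(grasp height mm)
from m import tray_fit
from p import *
import sys
cx,cy,gz=[float(v)/1000 for v in sys.argv[1:4]]
x,y,th=map(float,sys.argv[4:7])
c,s=np.cos(th),np.sin(th); off=gz-.038
G=np.array([x+c*cx-s*(cy+off),y+s*cx+c*(cy+off),.036]); ph=np.degrees(th)+90
p,M=cur(); st()
up=(p+[0,0,.12],M); b=place(G+[0,0,.13],ph,60)
print('G',G); plan([up,(b[0],b[1]),place(G+[0,0,.03],ph,60)])
E
python3 go.py 60 -55 44.7 .5101 -.0573 -.1747
```

```text
5.72 [ 33.  39.  36. 120. -82.  85.  66.] [ 0.4483 -0.2913  0.0347] [179.7 -60.2  34.4] F [-0.5  0.4  6.5] w 0.0272 ff 58.9
G [ 0.56079157 -0.11529358  0.036     ]
-- 3
-- 14
-- 16
[{"x":35,"y":0,"z":-20,"wx":0,"wy":-0,"wz":0},{"x":34,"y":0,"z":-20,"wx":-0,"wy":-0,"wz":-0},{"x":35,"y":0,"z":-20,"wx":-0,"wy":-0,"wz":0},{"x":8,"y":-7,"z":15,"wx":0.021,"wy":-0.135,"wz":-0.078},{"x":10,"y":-6,"z":14,"wx":0.021,"wy":-0.135,"wz":-0.078}]
[{"x":13,"y":-4,"z":12,"wx":0.021,"wy":-0.135,"wz":-0.078},{"x":14,"y":-4,"z":10,"wx":0.021,"wy":-0.134,"wz":-0.078},{"x":16,"y":-2,"z":9,"wx":0.021,"wy":-0.135,"wz":-0.078},{"x":17,"y":0,"z":6,"wx":0.021,"wy":-0.134,"wz":-0.077},{"x":18,"y":1,"z":4,"wx":0.022,"wy":-0.134,"wz":-0.078}]
[{"x":18,"y":2,"z":2,"wx":0.022,"wy":-0.135,"wz":-0.077},{"x":18,"y":4,"z":-1,"wx":0.021,"wy":-0.134,"wz":-0.078},{"x":17,"y":5,"z":-3,"wx":0.021,"wy":-0.135,"wz":-0.077},{"x":16,"y":6,"z":-6,"wx":0.022,"wy":-0.134,"wz":-0.078},{"x":25,"y":0,"z":43,"wx":-0,"wy":-0,"wz":0}]
[{"x":25,"y":0,"z":43,"wx":-0,"wy":-0,"wz":0}]
```

Call:
drive_tool(motion=[{"x": 35, "y": 0, "z": -20, "wx": 0, "wy": 0, "wz": 0}, {"x": 34, "y": 0, "z": -20, "wx": 0, "wy": 0, "wz": 0}, {"x": 35, "y": 0, "z": -20, "wx": 0, "wy": 0, "wz": 0}, {"x": 8, "y": -7, "z": 15, "wx": 0.021, "wy": -0.135, "wz": -0.078}, {"x": 10, "y": -6, "z": 14, "wx": 0.021, "wy": -0.135, "wz": -0.078}])

```text
time_s: 6.35
ee_pos: [0.4675, -0.2614, 0.1523]
eef_rot: [172.0, -43.7, 47.0]
wrist_force: [-0.4, 1.7, -2.3]
width: 0.0272
finger_force: 59.2
```

Call:
drive_tool(motion=[{"x": 13, "y": -4, "z": 12, "wx": 0.021, "wy": -0.135, "wz": -0.078}, {"x": 14, "y": -4, "z": 10, "wx": 0.021, "wy": -0.134, "wz": -0.078}, {"x": 16, "y": -2, "z": 9, "wx": 0.021, "wy": -0.135, "wz": -0.078}, {"x": 17, "y": 0, "z": 6, "wx": 0.021, "wy": -0.134, "wz": -0.077}, {"x": 18, "y": 1, "z": 4, "wx": 0.022, "wy": -0.134, "wz": -0.078}])

```text
time_s: 6.98
ee_pos: [0.519, -0.1852, 0.1515]
eef_rot: [171.0, -2.1, 64.5]
wrist_force: [0.2, -0.1, -1.9]
width: 0.0269
finger_force: 59.1
```

Call:
drive_tool(motion=[{"x": 18, "y": 2, "z": 2, "wx": 0.022, "wy": -0.135, "wz": -0.077}, {"x": 18, "y": 4, "z": -1, "wx": 0.021, "wy": -0.134, "wz": -0.078}, {"x": 17, "y": 5, "z": -3, "wx": 0.021, "wy": -0.135, "wz": -0.077}, {"x": 16, "y": 6, "z": -6, "wx": 0.022, "wy": -0.134, "wz": -0.078}, {"x": 0, "y": 0, "z": 0, "wx": 0, "wy": 0, "wz": 0}])

```text
time_s: 7.6
ee_pos: [0.5597, -0.1198, 0.1462]
eef_rot: [-179.6, 30.1, 80.6]
wrist_force: [-0.6, 0.3, -1.1]
width: 0.027
finger_force: 59.2
```

```bash
cat > look.py <<'E'
from m import *
import sys
x0=[float(v) for v in sys.argv[2:5]]
I={n:vision.grab_frame(n) for n in('scene','side','wrist')}
for n in I: cv2.imwrite(f'pics/{n}_{sys.argv[1]}.png',I[n])
print('all',tray_fit({n:I[n] for n in('scene','side')},x0),'wrist',tray_fit({'wrist':I['wrist']},x0))
E
python3 look.py a .5101 -.0573 -.1747
cat > desc.py <<'E'
from p import *
import sys
cx,cy,gz=[float(v)/1000 for v in sys.argv[1:4]]; x,y,th=map(float,sys.argv[4:7]); c,s=np.cos(th),np.sin(th); off=gz-.038
G=np.array([x+c*cx-s*(cy+off),y+s*cx+c*(cy+off),.036]); ph=np.degrees(th)+90
st(); b=place(G+[0,0,.025],ph,60); plan([b,(*place(G+[0,0,.0005],ph,60),10)])
E
python3 desc.py 60 -55 44.7 .5101 -.0573 -.1747
```

```text
7.75 [-32.  20.  27. 102.  21.  70. -24.] [ 0.5582 -0.1253  0.1482] [-179.9   30.    80. ] F [ 0.4 -1.3 -0.9] w 0.027 ff 59.1
-- 2
-- 5
[{"x":26,"y":1,"z":45,"wx":-0.001,"wy":-0,"wz":-0},{"x":27,"y":0,"z":44,"wx":-0.001,"wy":-0,"wz":-0},{"x":4,"y":0,"z":7,"wx":-0,"wy":-0,"wz":-0},{"x":4,"y":0,"z":7,"wx":-0,"wy":-0,"wz":-0},{"x":4,"y":0,"z":8,"wx":-0,"wy":-0,"wz":-0}]Traceback (most recent call last):
  File "look.py", line 6, in <module>
    print('all',tray_fit({n:I[n] for n in('scene','side')},x0),'wrist',tray_fit({'wrist':I['wrist']},x0))
                                                                       ~~~~~~~~^^^^^^^^^^^^^^^^^^^^^^^^^
  File "m.py", line 25, in tray_fit
    x=least_squares(f,x,loss='soft_l1').x
      ~~~~~~~~~~~~~^^^^^^^^^^^^^^^^^^^^
    return func(*args, **kwargs)
    vector_fun = VectorFunction(
        fun_wrapped,
    ...<6 lines>...
        workers=workers
    )
    self._update_fun()
    ~~~~~~~~~~~~~~~~^^
    self.f = self.fun_wrapped(xp_copy(self.x))
             ~~~~~~~~~~~~~~~~^^^^^^^^^^^^^^^^^
    return np.atleast_1d(self.fun(x))
                         ~~~~~~~~^^^
    return self.f(x, *self.args, **self.kwargs)
           ~~~~~~^^^^^^^^^^^^^^^^^^^^^^^^^^^^^^
  File "m.py", line 24, in <lambda>
    f=lambda x:np.concatenate([pix(n,W(x)[a],P)-o for n,a,o,P in pairs])
               ~~~~~~~~~~~~~~^^^^^^^^^^^^^^^^^^^^^^^^^^^^^^^^^^^^^^^^^^^
ValueError: need at least one array to concatenate
```

```bash
sed -i "s/^print('all'.*/print('all',tray_fit({n:I[n] for n in('scene','side')},x0))/" look.py
python3 - <<'E'
import m
from p import *
print(m.tray_fit({n:cv2.imread(f'pics/{n}_a.png') for n in('scene','side')},[.5101,-.0573,-.1747]))
st(); p,M=cur(); P=dict(vision.camera_params('wrist')); V=np.array(P['view']); T=np.eye(4); T[:3,:3]=M; T[:3,3]=p
C=V@T   # tool->cam
T1=np.eye(4); T1[:3,:3]=R.from_euler('xyz',[180,0,79.8],True).as_matrix(); T1[:3,3]=[.5197,-.1519,.3306]
P['view']=C@np.linalg.inv(T1)
m.vision=type('v',(),{'camera_params':staticmethod(lambda n:P)})
print(m.tray_fit({'wrist':cv2.imread('pics/w1.png')},[.5101,-.0573,-.1747]))
E
```

```text
(array([ 0.51011687, -0.05770905, -0.17155648]), 23, np.float64(0.8553889819006407))
7.75 [-32.  20.  27. 102.  21.  70. -24.] [ 0.5582 -0.1253  0.1482] [-179.9   30.    80. ] F [ 0.4 -1.3 -0.9] w 0.027 ff 59.1
(array([ 0.50688695, -0.05980706, -0.17401558]), 9, np.float64(0.3143382252644271))
```

Call:
drive_tool(motion=[{"x": 26, "y": 0, "z": 45, "wx": 0, "wy": 0, "wz": 0}, {"x": 27, "y": -1, "z": 44, "wx": 0, "wy": 0, "wz": 0}, {"x": 2, "y": 0, "z": 7, "wx": 0, "wy": 0, "wz": 0}, {"x": 3, "y": 0, "z": 7, "wx": 0, "wy": 0, "wz": 0}, {"x": 4, "y": 0, "z": 7, "wx": 0, "wy": 0, "wz": 0}])

```text
time_s: 8.38
ee_pos: [0.5585, -0.1257, 0.0236]
eef_rot: [179.9, 29.9, 79.9]
wrist_force: [0.4, -0.0, -2.0]
width: 0.0271
finger_force: 59.1
```

```bash
python3 desc.py 60 -55 44.7 .5085 -.0587 -.173; python3 look.py b .5085 -.0587 -.173
```

```text
8.38 [-30.  29.  26. 107.  20.  57. -29.] [ 0.5585 -0.1257  0.0236] [179.9  29.9  79.9] F [ 0.4 -0.  -2. ] w 0.0271 ff 59.1
-- 1
-- 4
[{"x":-11,"y":-1,"z":-18,"wx":0,"wy":-0.001,"wz":-0.002},{"x":4,"y":0,"z":7,"wx":0,"wy":-0,"wz":-0},{"x":4,"y":0,"z":7,"wx":0,"wy":-0,"wz":-0},{"x":4,"y":0,"z":7,"wx":0,"wy":-0,"wz":-0}]
all (array([ 0.50984113, -0.05696606, -0.18073196]), 17, np.float64(0.9963544721735377))
```

```bash
python3 - <<'E'
from h import *
a=cv2.imread('pics/scene_b.png'); b=cv2.imread('pics/side_b.png')
c=cv2.resize(a[140:220,180:300],(600,400),interpolation=cv2.INTER_CUBIC); 
b=cv2.resize(b[190:270,200:320],(600,400),interpolation=cv2.INTER_CUBIC)
cv2.imwrite('pics/cb.png',cv2.resize(np.vstack([c,b]),(450,600)))
E
```

```text
(no output)
```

View pics/cb.png

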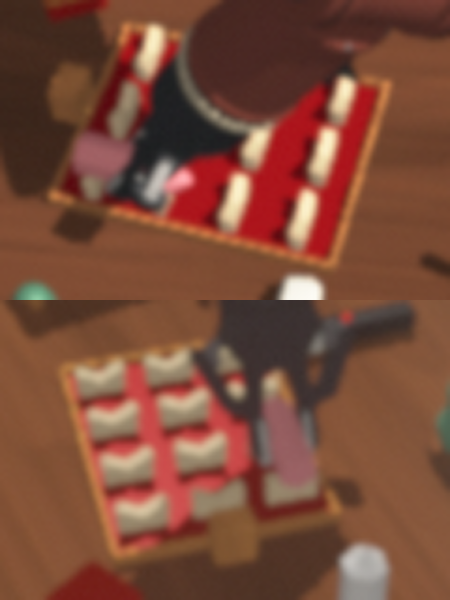

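Picture: pink lies over cradle 3 (upper crop (130,165), lower crop (288,440)), lined up with its rests. I lower it the last few mm and release.

Call:
drive_tool(motion=[{"x": 2, "y": 0, "z": 3, "wx": 0, "wy": 0, "wz": 0}, {"x": 0, "y": 0, "z": 0, "wx": 0, "wy": 0, "wz": 0}])

```text
time_s: 8.78
ee_pos: [0.5581, -0.1251, 0.0205]
eef_rot: [-180.0, 30.0, 80.0]
wrist_force: [-5.7, 3.4, 18.4]
width: 0.0271
finger_force: 60.3
```

Call:
drive_tool(motion=[{"x": 0, "y": 0, "z": 0, "wx": 0, "wy": 0, "wz": 0}, {"x": 0, "y": 0, "z": 0, "wx": 0, "wy": 0, "wz": 0}, {"x": 0, "y": 0, "z": 0, "wx": 0, "wy": 0, "wz": 0}], fingers=42)

```text
time_s: 9.15
ee_pos: [0.5573, -0.1249, 0.0184]
eef_rot: [-179.9, 30.0, 80.1]
wrist_force: [0.1, 0.1, 0.0]
width: 0.0419
finger_force: 0.0
```

Call:
drive_tool(motion=[{"x": 0, "y": 0, "z": -15, "wx": 0, "wy": 0, "wz": 0}, {"x": 0, "y": 0, "z": -40, "wx": 0, "wy": 0, "wz": 0}, {"x": 0, "y": 0, "z": -50, "wx": 0, "wy": 0, "wz": 0}, {"x": -25, "y": 0, "z": -43, "wx": 0, "wy": 0, "wz": 0}])

```text
time_s: 9.65
ee_pos: [0.5671, -0.0703, 0.1607]
eef_rot: [-179.8, 29.9, 80.3]
wrist_force: [0.2, -0.5, -0.4]
width: 0.0418
finger_force: 0.0
```

```bash
python3 look.py c .5085 -.0587 -.173; cat > ap.py <<'E'
from p import *
import sys
x,y,phi=map(float,sys.argv[1:4]); g=[x,y,.042]; a=pick(g,phi,60,.1); st(); print(pick(g,phi,60)[0])
t=[(a[0]+[0,0,.1],a[1]),a] if len(sys.argv)<5 else [(*pick(g,phi,60),30)]
plan(t)
E
python3 ap.py .448 -.3998 30
```

```text
all (array([ 0.50986674, -0.05759351, -0.17538922]), 18, np.float64(0.8248032988491908))
9.8 [-35.  20.  26.  99.  20.  74. -27.] [ 0.5683 -0.0727  0.1623] [179.8  29.8  80. ] F [-0.4 -0.3 -0.4] w 0.0416 ff 0.0
[ 0.46225    -0.39157276  0.0325    ]
-- 11
-- 13
[{"x":-32,"y":-11,"z":16,"wx":-0.023,"wy":0.132,"wz":0.085},{"x":-34,"y":-8,"z":11,"wx":-0.022,"wy":0.132,"wz":0.085},{"x":-36,"y":-5,"z":7,"wx":-0.022,"wy":0.133,"wz":0.085},{"x":-36,"y":-2,"z":2,"wx":-0.023,"wy":0.132,"wz":0.085},{"x":-37,"y":1,"z":-4,"wx":-0.022,"wy":0.133,"wz":0.085}]
[{"x":-36,"y":4,"z":-8,"wx":-0.022,"wy":0.132,"wz":0.084},{"x":-34,"y":7,"z":-12,"wx":-0.023,"wy":0.133,"wz":0.085},{"x":-31,"y":10,"z":-17,"wx":-0.022,"wy":0.132,"wz":0.084},{"x":-28,"y":14,"z":-20,"wx":-0.023,"wy":0.133,"wz":0.085},{"x":-24,"y":16,"z":-23,"wx":-0.022,"wy":0.132,"wz":0.084}]
[{"x":-19,"y":18,"z":-26,"wx":-0.023,"wy":0.133,"wz":0.085},{"x":-43,"y":0,"z":25,"wx":0,"wy":-0,"wz":-0},{"x":-43,"y":0,"z":25,"wx":0,"wy":-0,"wz":-0}]
```

Call:
drive_tool(motion=[{"x": -32, "y": -11, "z": 16, "wx": -0.023, "wy": 0.132, "wz": 0.085}, {"x": -34, "y": -8, "z": 11, "wx": -0.022, "wy": 0.132, "wz": 0.085}, {"x": -36, "y": -5, "z": 7, "wx": -0.022, "wy": 0.133, "wz": 0.085}, {"x": -36, "y": -2, "z": 2, "wx": -0.023, "wy": 0.132, "wz": 0.085}, {"x": -37, "y": 1, "z": -4, "wx": -0.022, "wy": 0.133, "wz": 0.085}], fingers=60)

```text
time_s: 10.42
ee_pos: [0.4838, -0.2389, 0.1699]
eef_rot: [169.5, -10.7, 59.3]
wrist_force: [0.4, 0.3, -1.2]
width: 0.06
finger_force: 0.0
```

Call:
drive_tool(motion=[{"x": -36, "y": 4, "z": -8, "wx": -0.022, "wy": 0.132, "wz": 0.084}, {"x": -34, "y": 7, "z": -12, "wx": -0.023, "wy": 0.133, "wz": 0.085}, {"x": -31, "y": 10, "z": -17, "wx": -0.022, "wy": 0.132, "wz": 0.084}, {"x": -28, "y": 14, "z": -20, "wx": -0.023, "wy": 0.133, "wz": 0.085}, {"x": -24, "y": 16, "z": -23, "wx": -0.022, "wy": 0.132, "wz": 0.084}])

```text
time_s: 11.05
ee_pos: [0.4018, -0.4041, 0.1786]
eef_rot: [174.8, -52.1, 37.8]
wrist_force: [1.6, 0.8, -0.6]
width: 0.0598
finger_force: 0.0
```

Call:
drive_tool(motion=[{"x": -19, "y": 18, "z": -26, "wx": -0.023, "wy": 0.133, "wz": 0.085}, {"x": -43, "y": 0, "z": 25, "wx": 0, "wy": 0, "wz": 0}, {"x": -43, "y": 0, "z": 25, "wx": 0, "wy": 0, "wz": 0}, {"x": 0, "y": 0, "z": 0, "wx": 0, "wy": 0, "wz": 0}])

```text
time_s: 11.55
ee_pos: [0.3842, -0.434, 0.0776]
eef_rot: [-179.0, -59.7, 29.0]
wrist_force: [0.3, -0.7, -0.2]
width: 0.0602
finger_force: 0.0
```

```bash
python3 ap.py .448 -.3998 30 1
```

```text
11.55 [ 41.  44.  43. 107. -78.  96.  60.] [ 0.3842 -0.434   0.0776] [-179.   -59.7   29. ] F [ 0.3 -0.7 -0.2] w 0.0602 ff 0.0
[ 0.46225    -0.39157276  0.0325    ]
-- 4
[{"x":1,"y":1,"z":25,"wx":-0.001,"wy":0.001,"wz":-0.002},{"x":2,"y":0,"z":25,"wx":-0.001,"wy":0.002,"wz":-0.002},{"x":1,"y":1,"z":25,"wx":-0.001,"wy":0.001,"wz":-0.002},{"x":2,"y":0,"z":24,"wx":-0.001,"wy":0.002,"wz":-0.002}]
```

Call:
drive_tool(motion=[{"x": 1, "y": 1, "z": 25, "wx": 0, "wy": 0, "wz": 0}, {"x": 2, "y": 0, "z": 25, "wx": 0, "wy": 0, "wz": 0}, {"x": 1, "y": 1, "z": 25, "wx": 0, "wy": 0, "wz": 0}, {"x": 2, "y": 0, "z": 24, "wx": 0, "wy": 0, "wz": 0}, {"x": 0, "y": 0, "z": 0, "wx": 0, "wy": 0, "wz": 0}])

```text
time_s: 12.18
ee_pos: [0.4651, -0.3908, 0.0365]
eef_rot: [-179.8, -59.8, 30.0]
wrist_force: [0.4, 0.3, 0.5]
width: 0.0599
finger_force: 0.0
```

Call:
drive_tool(motion=[{"x": 0, "y": 0, "z": 0, "wx": 0, "wy": 0, "wz": 0}, {"x": 0, "y": 0, "z": 0, "wx": 0, "wy": 0, "wz": 0}, {"x": 0, "y": 0, "z": 0, "wx": 0, "wy": 0, "wz": 0}, {"x": 0, "y": 0, "z": 0, "wx": 0, "wy": 0, "wz": 0}, {"x": 0, "y": 0, "z": 0, "wx": 0, "wy": 0, "wz": 0}], fingers=0)

```text
time_s: 12.8
ee_pos: [0.4624, -0.394, 0.0368]
eef_rot: [-180.0, -59.7, 29.9]
wrist_force: [-1.8, -0.7, 4.0]
width: 0.0272
finger_force: 58.8
```

```bash
G=$(python3 -c "
from p import *
print((arm.sense()['ee_pos'][2]+.0095)*1000)"); echo $G; python3 go.py 60 55 $G .5085 -.0587 -.173
```

```text
46.34299835385515
12.8 [ 37.  45.  37. 109. -84.  88.  60.] [ 0.4624 -0.394   0.0368] [-180.   -59.7   29.9] F [-1.8 -0.7  4. ] w 0.0272 ff 58.8
G [ 0.57850813 -0.00663084  0.036     ]
-- 3
-- 14
-- 16
[{"x":35,"y":0,"z":-20,"wx":0,"wy":0,"wz":0},{"x":34,"y":0,"z":-20,"wx":0,"wy":0,"wz":0},{"x":35,"y":0,"z":-21,"wx":0,"wy":0,"wz":0},{"x":13,"y":-25,"z":23,"wx":0.022,"wy":-0.132,"wz":-0.085},{"x":17,"y":-22,"z":21,"wx":0.023,"wy":-0.132,"wz":-0.085}]
[{"x":22,"y":-21,"z":20,"wx":0.022,"wy":-0.132,"wz":-0.085},{"x":26,"y":-18,"z":16,"wx":0.023,"wy":-0.132,"wz":-0.085},{"x":30,"y":-16,"z":14,"wx":0.023,"wy":-0.132,"wz":-0.085},{"x":32,"y":-12,"z":9,"wx":0.023,"wy":-0.133,"wz":-0.085},{"x":35,"y":-10,"z":6,"wx":0.022,"wy":-0.133,"wz":-0.085}]
[{"x":35,"y":-7,"z":1,"wx":0.023,"wy":-0.132,"wz":-0.085},{"x":35,"y":-3,"z":-4,"wx":0.022,"wy":-0.132,"wz":-0.085},{"x":35,"y":-1,"z":-8,"wx":0.023,"wy":-0.133,"wz":-0.084},{"x":34,"y":2,"z":-13,"wx":0.022,"wy":-0.132,"wz":-0.085},{"x":25,"y":0,"z":43,"wx":0,"wy":-0,"wz":0}]
[{"x":25,"y":0,"z":43,"wx":0,"wy":-0,"wz":0}]
```

Call:
drive_tool(motion=[{"x": 35, "y": 0, "z": -20, "wx": 0, "wy": 0, "wz": 0}, {"x": 34, "y": 0, "z": -20, "wx": 0, "wy": 0, "wz": 0}, {"x": 35, "y": 0, "z": -21, "wx": 0, "wy": 0, "wz": 0}, {"x": 13, "y": -25, "z": 23, "wx": 0.022, "wy": -0.132, "wz": -0.085}, {"x": 17, "y": -22, "z": 21, "wx": 0.023, "wy": -0.132, "wz": -0.085}])

```text
time_s: 13.42
ee_pos: [0.4827, -0.3258, 0.1554]
eef_rot: [171.6, -43.5, 43.8]
wrist_force: [2.0, 1.0, -1.5]
width: 0.027
finger_force: 59.0
```

Call:
drive_tool(motion=[{"x": 22, "y": -21, "z": 20, "wx": 0.022, "wy": -0.132, "wz": -0.085}, {"x": 26, "y": -18, "z": 16, "wx": 0.023, "wy": -0.132, "wz": -0.085}, {"x": 30, "y": -16, "z": 14, "wx": 0.023, "wy": -0.132, "wz": -0.085}, {"x": 32, "y": -12, "z": 9, "wx": 0.023, "wy": -0.133, "wz": -0.085}, {"x": 35, "y": -10, "z": 6, "wx": 0.022, "wy": -0.133, "wz": -0.085}])

```text
time_s: 14.05
ee_pos: [0.5362, -0.1515, 0.1527]
eef_rot: [170.2, -1.9, 63.1]
wrist_force: [-0.5, -0.1, -2.9]
width: 0.0274
finger_force: 59.0
```

Call:
drive_tool(motion=[{"x": 35, "y": -7, "z": 1, "wx": 0.023, "wy": -0.132, "wz": -0.085}, {"x": 35, "y": -3, "z": -4, "wx": 0.022, "wy": -0.132, "wz": -0.085}, {"x": 35, "y": -1, "z": -8, "wx": 0.023, "wy": -0.133, "wz": -0.084}, {"x": 34, "y": 2, "z": -13, "wx": 0.022, "wy": -0.132, "wz": -0.085}, {"x": 0, "y": 0, "z": 0, "wx": 0, "wy": 0, "wz": 0}])

```text
time_s: 14.68
ee_pos: [0.5773, -0.008, 0.1454]
eef_rot: [-179.6, 30.1, 81.0]
wrist_force: [-0.5, 0.2, -1.5]
width: 0.0276
finger_force: 58.9
```

```bash
python3 look.py d .5085 -.0587 -.173; sed -i 's/,0,.0005\]/,0,.0015]/' desc.py; python3 desc.py 60 55 46.3 .5085 -.0587 -.173
```

```text
all (array([ 0.50827419, -0.05856976, -0.185287  ]), 16, np.float64(1.0347882780533375))
14.82 [-45.  25.  33.  97.  15.  75. -28.] [ 0.5765 -0.016   0.1486] [-180.    30.    80.1] F [ 0.1 -1.  -1.2] w 0.0268 ff 58.9
-- 2
-- 5
[{"x":26,"y":0,"z":45,"wx":-0,"wy":-0,"wz":0},{"x":26,"y":0,"z":45,"wx":-0.001,"wy":-0,"wz":0},{"x":4,"y":0,"z":7,"wx":0,"wy":-0,"wz":0},{"x":4,"y":0,"z":7,"wx":0,"wy":-0,"wz":0},{"x":4,"y":0,"z":6,"wx":0,"wy":-0,"wz":0}]
```

Call:
drive_tool(motion=[{"x": 26, "y": 0, "z": 45, "wx": 0, "wy": 0, "wz": 0}, {"x": 26, "y": 0, "z": 45, "wx": 0, "wy": 0, "wz": 0}, {"x": 4, "y": 0, "z": 7, "wx": 0, "wy": 0, "wz": 0}, {"x": 4, "y": 0, "z": 7, "wx": 0, "wy": 0, "wz": 0}, {"x": 4, "y": 0, "z": 6, "wx": 0, "wy": 0, "wz": 0}])

```text
time_s: 15.45
ee_pos: [0.5782, -0.0148, 0.0233]
eef_rot: [179.8, 29.9, 80.0]
wrist_force: [-0.6, 0.9, 7.8]
width: 0.027
finger_force: 60.2
```

Call:
drive_tool(motion=[{"x": 0, "y": 0, "z": 0, "wx": 0, "wy": 0, "wz": 0}])

```text
time_s: 15.58
ee_pos: [0.5779, -0.0147, 0.0232]
eef_rot: [179.9, 29.9, 80.1]
wrist_force: [-0.7, -0.2, 1.3]
width: 0.0273
finger_force: 59.0
```

Call:
drive_tool(motion=[{"x": 0, "y": 0, "z": 1, "wx": 0, "wy": 0, "wz": 0}, {"x": 0, "y": 0, "z": 0, "wx": 0, "wy": 0, "wz": 0}, {"x": 0, "y": 0, "z": 0, "wx": 0, "wy": 0, "wz": 0}, {"x": 0, "y": 0, "z": 0, "wx": 0, "wy": 0, "wz": 0}], fingers=42)

```text
time_s: 16.08
ee_pos: [0.5769, -0.0151, 0.0209]
eef_rot: [-180.0, 29.9, 80.2]
wrist_force: [-0.1, -0.1, 0.1]
width: 0.0419
finger_force: 0.0
```

Call:
drive_tool(motion=[{"x": 0, "y": 0, "z": -15, "wx": 0, "wy": 0, "wz": 0}, {"x": 0, "y": 0, "z": -40, "wx": 0, "wy": 0, "wz": 0}, {"x": 0, "y": 0, "z": -50, "wx": 0, "wy": 0, "wz": 0}, {"x": -25, "y": 0, "z": -43, "wx": 0, "wy": 0, "wz": 0}, {"x": 0, "y": 0, "z": 0, "wx": 0, "wy": 0, "wz": 0}])

```text
time_s: 16.7
ee_pos: [0.5882, 0.0373, 0.1662]
eef_rot: [179.6, 29.7, 80.0]
wrist_force: [-0.1, -1.0, -1.1]
width: 0.0417
finger_force: 0.0
```

```bash
python3 look.py e .5085 -.0587 -.173; python3 ap.py .5356 -.2875 20; python3 - <<'E'
from h import *
a=cv2.imread('pics/scene_e.png'); b=cv2.imread('pics/side_e.png')
c=cv2.resize(a[140:220,180:300],(600,400),interpolation=cv2.INTER_CUBIC); 
b=cv2.resize(b[190:270,200:320],(600,400),interpolation=cv2.INTER_CUBIC)
cv2.imwrite('pics/ce.png',cv2.resize(np.vstack([c,b]),(450,600)))
E
```

```text
all (array([ 0.50740889, -0.05988052, -0.17959025]), 15, np.float64(1.2899729702518072))
16.85 [-47.  27.  32.  93.  13.  79. -31.] [0.5855 0.0366 0.1614] [-179.9   29.9   80.2] F [-0.1  0.2 -1. ] w 0.0419 ff 0.0
[ 0.55106216 -0.28187224  0.0325    ]
-- 11
-- 13
[{"x":-30,"y":-5,"z":15,"wx":-0.027,"wy":0.128,"wz":0.101},{"x":-31,"y":-2,"z":11,"wx":-0.027,"wy":0.128,"wz":0.102},{"x":-33,"y":1,"z":6,"wx":-0.027,"wy":0.128,"wz":0.101},{"x":-33,"y":4,"z":3,"wx":-0.027,"wy":0.128,"wz":0.101},{"x":-32,"y":7,"z":-2,"wx":-0.027,"wy":0.129,"wz":0.102}]
[{"x":-32,"y":11,"z":-5,"wx":-0.028,"wy":0.128,"wz":0.101},{"x":-29,"y":14,"z":-9,"wx":-0.027,"wy":0.129,"wz":0.102},{"x":-26,"y":17,"z":-12,"wx":-0.028,"wy":0.128,"wz":0.101},{"x":-22,"y":20,"z":-15,"wx":-0.027,"wy":0.129,"wz":0.102},{"x":-19,"y":22,"z":-17,"wx":-0.028,"wy":0.128,"wz":0.101}]
[{"x":-13,"y":24,"z":-18,"wx":-0.027,"wy":0.129,"wz":0.102},{"x":-43,"y":0,"z":25,"wx":-0,"wy":-0,"wz":-0},{"x":-44,"y":0,"z":25,"wx":-0,"wy":-0,"wz":-0}]
```

View pics/ce.png

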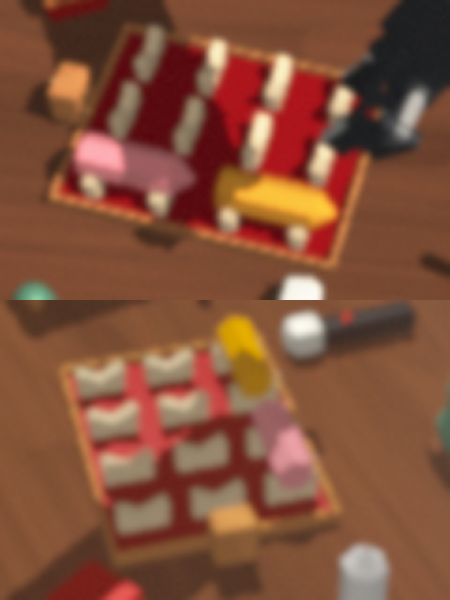

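Both crops show pink in cradle 3 ((135,165) / (285,440)) and yellow in cradle 6 ((275,197) / (245,355)), each across its pair of rests. White (tower5) is next.

Call:
drive_tool(motion=[{"x": -30, "y": -5, "z": 15, "wx": -0.027, "wy": 0.128, "wz": 0.101}, {"x": -31, "y": -2, "z": 11, "wx": -0.027, "wy": 0.128, "wz": 0.102}, {"x": -33, "y": 1, "z": 6, "wx": -0.027, "wy": 0.128, "wz": 0.101}, {"x": -33, "y": 4, "z": 3, "wx": -0.027, "wy": 0.128, "wz": 0.101}, {"x": -32, "y": 7, "z": -2, "wx": -0.027, "wy": 0.129, "wz": 0.102}], fingers=60)

```text
time_s: 17.48
ee_pos: [0.5326, -0.1226, 0.1711]
eef_rot: [167.3, -10.6, 55.3]
wrist_force: [0.4, -0.1, 0.4]
width: 0.0602
finger_force: 0.0
```

Call:
drive_tool(motion=[{"x": -32, "y": 11, "z": -5, "wx": -0.028, "wy": 0.128, "wz": 0.101}, {"x": -29, "y": 14, "z": -9, "wx": -0.027, "wy": 0.129, "wz": 0.102}, {"x": -26, "y": 17, "z": -12, "wx": -0.028, "wy": 0.128, "wz": 0.101}, {"x": -22, "y": 20, "z": -15, "wx": -0.027, "wy": 0.129, "wz": 0.102}, {"x": -19, "y": 22, "z": -17, "wx": -0.028, "wy": 0.128, "wz": 0.101}])

```text
time_s: 18.1
ee_pos: [0.4796, -0.2434, 0.1705]
eef_rot: [175.0, -45.2, 32.8]
wrist_force: [-0.6, 1.9, -0.3]
width: 0.0601
finger_force: 0.0
```

Call:
drive_tool(motion=[{"x": -13, "y": 24, "z": -18, "wx": -0.027, "wy": 0.129, "wz": 0.102}, {"x": -43, "y": 0, "z": 25, "wx": 0, "wy": 0, "wz": 0}, {"x": -44, "y": 0, "z": 25, "wx": 0, "wy": 0, "wz": 0}, {"x": 0, "y": 0, "z": 0, "wx": 0, "wy": 0, "wz": 0}])

```text
time_s: 18.6
ee_pos: [0.4556, -0.2722, 0.0693]
eef_rot: [179.2, -49.5, 26.3]
wrist_force: [0.1, -0.5, -0.2]
width: 0.0602
finger_force: 0.0
```

```bash
python3 ap.py .5356 -.2875 20 1
```

```text
18.6 [  5.  30.  59. 129. -84.  76.  53.] [ 0.4556 -0.2722  0.0693] [179.2 -49.5  26.3] F [ 0.1 -0.5 -0.2] w 0.0602 ff 0.0
[ 0.55106216 -0.28187224  0.0325    ]
-- 4
[{"x":6,"y":12,"z":22,"wx":-0.019,"wy":0.046,"wz":0.016},{"x":6,"y":12,"z":22,"wx":-0.019,"wy":0.045,"wz":0.016},{"x":4,"y":12,"z":22,"wx":-0.02,"wy":0.046,"wz":0.017},{"x":4,"y":11,"z":23,"wx":-0.019,"wy":0.045,"wz":0.016}]
```

J5 sits at its limit here, so I use a 48° tilt for this one.

Call:
drive_tool(motion=[{"x": 20, "y": 10, "z": -13, "wx": -0.02, "wy": -0.014, "wz": 0.02}, {"x": 20, "y": 11, "z": -12, "wx": -0.02, "wy": -0.013, "wz": 0.02}, {"x": 0, "y": 11, "z": 0, "wx": -0.02, "wy": 0, "wz": 0.02}, {"x": 0, "y": 11, "z": 0, "wx": -0.01, "wy": 0, "wz": 0.013}, {"x": 0, "y": 0, "z": 0, "wx": 0, "wy": 0, "wz": 0}])

```text
time_s: 19.23
ee_pos: [0.4817, -0.3088, 0.1212]
eef_rot: [179.3, -48.4, 20.7]
wrist_force: [-0.2, 0.0, 0.0]
width: 0.06
finger_force: 0.0
```

```bash
AL=48 python3 ap.py .5356 -.2875 20 1;  python3 - <<'E'
from p import *
a=pick([.5356,-.2875,.042],20,48,.1);plan([(a[0]+[0,0,.02],a[1])])
E
```

```text
19.23 [ -1.  25.  65. 125. -81.  72.  41.] [ 0.4817 -0.3088  0.1212] [179.3 -48.4  20.7] F [-0.2  0.   0. ] w 0.06 ff 0.0
[ 0.54886823 -0.28267076  0.02928652]
-- 4
[{"x":-5,"y":-1,"z":29,"wx":0.001,"wy":-0.002,"wz":0.002},{"x":-5,"y":0,"z":28,"wx":0.001,"wy":-0.002,"wz":0.002},{"x":-6,"y":0,"z":29,"wx":0.001,"wy":-0.002,"wz":0.002},{"x":-5,"y":-1,"z":29,"wx":0,"wy":-0.001,"wz":0.002}]
-- 1
[{"x":-5,"y":-2,"z":2,"wx":0.003,"wy":-0.007,"wz":0.008}]
```

Call:
drive_tool(motion=[{"x": -5, "y": -1, "z": 29, "wx": 0, "wy": 0, "wz": 0}, {"x": -5, "y": 0, "z": 28, "wx": 0, "wy": 0, "wz": 0}, {"x": 0, "y": 0, "z": 0, "wx": 0, "wy": 0, "wz": 0}])

```text
time_s: 19.6
ee_pos: [0.5153, -0.2934, 0.0744]
eef_rot: [179.6, -48.4, 20.6]
wrist_force: [-0.9, 0.1, 0.8]
width: 0.0596
finger_force: 0.0
```

```bash
AL=48 python3 ap.py .5356 -.2875 20 1
```

```text
19.6 [  7.  26.  50. 125. -86.  65.  44.] [ 0.5153 -0.2934  0.0744] [179.6 -48.4  20.6] F [-0.9  0.1  0.8] w 0.0596 ff 0.0
[ 0.54886823 -0.28267076  0.02928652]
-- 2
[{"x":-5,"y":1,"z":28,"wx":-0.001,"wy":-0.004,"wz":0.003},{"x":-5,"y":0,"z":28,"wx":-0,"wy":-0.003,"wz":0.004}]
```

Call:
drive_tool(motion=[{"x": -3, "y": 0, "z": 14, "wx": 0, "wy": 0, "wz": 0}, {"x": -3, "y": 0, "z": 14, "wx": 0, "wy": 0, "wz": 0}, {"x": -2, "y": 0, "z": 14, "wx": 0, "wy": 0, "wz": 0}, {"x": 0, "y": 0, "z": 0, "wx": 0, "wy": 0, "wz": 0}])

```text
time_s: 20.1
ee_pos: [0.5389, -0.2877, 0.0421]
eef_rot: [179.4, -48.4, 20.5]
wrist_force: [0.3, 0.1, 0.0]
width: 0.06
finger_force: 0.0
```

```bash
AL=48 python3 ap.py .5356 -.2875 20 1
```

```text
20.1 [ 24.  25.  27. 124. -86.  54.  45.] [ 0.5389 -0.2877  0.0421] [179.4 -48.4  20.5] F [0.3 0.1 0. ] w 0.06 ff 0.0
[ 0.54886823 -0.28267076  0.02928652]
-- 1
[{"x":-2,"y":-1,"z":17,"wx":0.004,"wy":-0.008,"wz":0.006}]
```

Call:
drive_tool(motion=[{"x": -1, "y": -1, "z": 8, "wx": 0, "wy": 0, "wz": 0}, {"x": -1, "y": 0, "z": 9, "wx": 0, "wy": 0, "wz": 0}, {"x": 0, "y": 0, "z": 0, "wx": 0, "wy": 0, "wz": 0}])

```text
time_s: 20.48
ee_pos: [0.5494, -0.283, 0.0293]
eef_rot: [179.4, -48.4, 20.6]
wrist_force: [-0.5, -0.4, 0.3]
width: 0.0603
finger_force: 0.0
```

Call:
drive_tool(motion=[{"x": 0, "y": 0, "z": 0, "wx": 0, "wy": 0, "wz": 0}, {"x": 0, "y": 0, "z": 0, "wx": 0, "wy": 0, "wz": 0}, {"x": 0, "y": 0, "z": 0, "wx": 0, "wy": 0, "wz": 0}, {"x": 0, "y": 0, "z": 0, "wx": 0, "wy": 0, "wz": 0}, {"x": 0, "y": 0, "z": 0, "wx": 0, "wy": 0, "wz": 0}], fingers=0)

```text
time_s: 21.1
ee_pos: [0.5503, -0.2824, 0.0296]
eef_rot: [179.3, -48.5, 20.7]
wrist_force: [-3.1, -1.2, 4.4]
width: 0.0271
finger_force: 58.9
```

```bash
G=$(python3 -c "
from p import *
p,M=cur(); print((p[2]-.019*M[2,2])*1000)"); echo $G; AL=48.4 python3 go.py 0 -55 $G .5085 -.0587 -.173
```

```text
42.244477165222925
21.1 [ 31.  25.  17. 123. -86.  50.  46.] [ 0.5503 -0.2824  0.0296] [179.3 -48.5  20.7] F [-3.1 -1.2  4.4] w 0.0271 ff 58.9
G [ 0.49976303 -0.10869788  0.036     ]
-- 3
-- 14
-- 16
[{"x":30,"y":0,"z":-27,"wx":0,"wy":0,"wz":0},{"x":30,"y":1,"z":-26,"wx":-0,"wy":-0,"wz":-0},{"x":30,"y":0,"z":-27,"wx":-0,"wy":-0,"wz":0},{"x":1,"y":-15,"z":0,"wx":0.007,"wy":-0.128,"wz":-0.104},{"x":2,"y":-16,"z":0,"wx":0.007,"wy":-0.128,"wz":-0.105}]
[{"x":4,"y":-15,"z":0,"wx":0.007,"wy":-0.128,"wz":-0.104},{"x":5,"y":-14,"z":0,"wx":0.007,"wy":-0.128,"wz":-0.105},{"x":7,"y":-14,"z":-2,"wx":0.007,"wy":-0.128,"wz":-0.104},{"x":8,"y":-13,"z":-2,"wx":0.007,"wy":-0.128,"wz":-0.105},{"x":9,"y":-12,"z":-3,"wx":0.007,"wy":-0.128,"wz":-0.104}]
[{"x":9,"y":-12,"z":-4,"wx":0.007,"wy":-0.128,"wz":-0.105},{"x":10,"y":-10,"z":-5,"wx":0.007,"wy":-0.128,"wz":-0.104},{"x":11,"y":-9,"z":-7,"wx":0.007,"wy":-0.129,"wz":-0.105},{"x":10,"y":-9,"z":-8,"wx":0.008,"wy":-0.128,"wz":-0.105},{"x":33,"y":0,"z":38,"wx":-0,"wy":-0,"wz":0}]
[{"x":34,"y":1,"z":37,"wx":-0,"wy":-0,"wz":0.001}]
```

Call:
drive_tool(motion=[{"x": 30, "y": 0, "z": -27, "wx": 0, "wy": 0, "wz": 0}, {"x": 30, "y": 1, "z": -26, "wx": 0, "wy": 0, "wz": 0}, {"x": 30, "y": 0, "z": -27, "wx": 0, "wy": 0, "wz": 0}, {"x": 1, "y": -15, "z": 0, "wx": 0.007, "wy": -0.128, "wz": -0.104}, {"x": 2, "y": -16, "z": 0, "wx": 0.007, "wy": -0.128, "wz": -0.105}])

```text
time_s: 21.72
ee_pos: [0.5398, -0.253, 0.1509]
eef_rot: [170.7, -32.5, 34.8]
wrist_force: [1.1, 1.0, -3.3]
width: 0.0268
finger_force: 59.3
```

Call:
drive_tool(motion=[{"x": 4, "y": -15, "z": 0, "wx": 0.007, "wy": -0.128, "wz": -0.104}, {"x": 5, "y": -14, "z": 0, "wx": 0.007, "wy": -0.128, "wz": -0.105}, {"x": 7, "y": -14, "z": -2, "wx": 0.007, "wy": -0.128, "wz": -0.104}, {"x": 8, "y": -13, "z": -2, "wx": 0.007, "wy": -0.128, "wz": -0.105}, {"x": 9, "y": -12, "z": -3, "wx": 0.007, "wy": -0.128, "wz": -0.104}])

```text
time_s: 22.35
ee_pos: [0.5172, -0.1788, 0.1518]
eef_rot: [168.0, 9.7, 57.5]
wrist_force: [0.3, 0.5, -3.3]
width: 0.0269
finger_force: 59.3
```

Call:
drive_tool(motion=[{"x": 9, "y": -12, "z": -4, "wx": 0.007, "wy": -0.128, "wz": -0.105}, {"x": 10, "y": -10, "z": -5, "wx": 0.007, "wy": -0.128, "wz": -0.104}, {"x": 11, "y": -9, "z": -7, "wx": 0.007, "wy": -0.129, "wz": -0.105}, {"x": 10, "y": -9, "z": -8, "wx": 0.008, "wy": -0.128, "wz": -0.105}, {"x": 0, "y": 0, "z": 0, "wx": 0, "wy": 0, "wz": 0}])

```text
time_s: 22.98
ee_pos: [0.4969, -0.1171, 0.1497]
eef_rot: [-179.5, 41.7, 80.8]
wrist_force: [-0.6, 0.3, -1.7]
width: 0.0272
finger_force: 59.4
```

```bash
python3 look.py f .5085 -.0587 -.173;  AL=48.4 python3 desc.py 0 -55 42.2 .5085 -.0587 -.173; python3 -c "
from p import *
print(place([.4998,-.1087,.0375],80,48.4)[0])"
```

```text
all (array([ 0.50984644, -0.05795397, -0.19279644]), 14, np.float64(1.1388790569282352))
23.12 [-17.  17.   1. 109.  37.  79. -42.] [ 0.4969 -0.1213  0.1518] [-179.9   41.5   80.1] F [ 0.4 -0.2 -1.2] w 0.0275 ff 59.3
-- 2
-- 5
[{"x":35,"y":0,"z":39,"wx":-0.001,"wy":-0,"wz":-0},{"x":35,"y":1,"z":39,"wx":-0,"wy":-0.001,"wz":-0},{"x":5,"y":0,"z":6,"wx":-0,"wy":0,"wz":-0},{"x":5,"y":0,"z":6,"wx":-0,"wy":0,"wz":-0},{"x":5,"y":0,"z":6,"wx":-0,"wy":0,"wz":-0}]
[ 0.4976095  -0.12112295  0.02329184]
```

Call:
drive_tool(motion=[{"x": 35, "y": 0, "z": 39, "wx": 0, "wy": 0, "wz": 0}, {"x": 35, "y": 1, "z": 39, "wx": 0, "wy": 0, "wz": 0}, {"x": 5, "y": 0, "z": 6, "wx": 0, "wy": 0, "wz": 0}, {"x": 5, "y": 0, "z": 6, "wx": 0, "wy": 0, "wz": 0}, {"x": 5, "y": 0, "z": 6, "wx": 0, "wy": 0, "wz": 0}])

```text
time_s: 23.75
ee_pos: [0.4992, -0.1211, 0.025]
eef_rot: [179.8, 41.5, 80.0]
wrist_force: [1.4, 0.7, -1.5]
width: 0.0272
finger_force: 59.3
```

Call:
drive_tool(motion=[{"x": 0, "y": 0, "z": 0, "wx": 0, "wy": 0, "wz": 0}])

```text
time_s: 23.88
ee_pos: [0.4983, -0.1211, 0.0243]
eef_rot: [-180.0, 41.6, 80.1]
wrist_force: [0.3, -0.5, -1.1]
width: 0.0274
finger_force: 59.3
```

Still about 2.5 mm up; I lower it and release.

Call:
drive_tool(motion=[{"x": 1, "y": 0, "z": 2, "wx": 0, "wy": 0, "wz": 0}, {"x": 0, "y": 0, "z": 0, "wx": 0, "wy": 0, "wz": 0}])

```text
time_s: 24.12
ee_pos: [0.4984, -0.1214, 0.0227]
eef_rot: [180.0, 41.6, 80.1]
wrist_force: [-2.4, 2.3, 4.5]
width: 0.0273
finger_force: 60.2
```

Call:
drive_tool(motion=[{"x": 0, "y": 0, "z": 0, "wx": 0, "wy": 0, "wz": 0}, {"x": 0, "y": 0, "z": 0, "wx": 0, "wy": 0, "wz": 0}, {"x": 0, "y": 0, "z": 0, "wx": 0, "wy": 0, "wz": 0}], fingers=42)

```text
time_s: 24.5
ee_pos: [0.498, -0.1216, 0.0217]
eef_rot: [-179.9, 41.6, 80.2]
wrist_force: [-0.9, 1.9, 2.9]
width: 0.0421
finger_force: 0.0
```

Call:
drive_tool(motion=[{"x": 0, "y": 0, "z": -15, "wx": 0, "wy": 0, "wz": 0}, {"x": 0, "y": 0, "z": -40, "wx": 0, "wy": 0, "wz": 0}, {"x": 0, "y": 0, "z": -50, "wx": 0, "wy": 0, "wz": 0}, {"x": -30, "y": 0, "z": -33, "wx": 0, "wy": 0, "wz": 0}, {"x": 0, "y": 0, "z": 0, "wx": 0, "wy": 0, "wz": 0}])

```text
time_s: 25.12
ee_pos: [0.5118, -0.052, 0.1482]
eef_rot: [179.7, 41.4, 80.0]
wrist_force: [-0.3, 0.6, -0.9]
width: 0.0422
finger_force: 0.0
```

```bash
python3 look.py g .5085 -.0587 -.173; AL=52 python3 ap.py .552 -.4167 47.5
```

```text
all (array([ 0.50876708, -0.05747375, -0.20450151]), 10, np.float64(1.3165421943473277))
25.27 [-21.  20.  -2. 105.  35.  83. -46.] [ 0.5095 -0.0533  0.1444] [-179.9   41.6   80.2] F [-0.2  0.4 -0.7] w 0.0422 ff 0.0
[ 0.56211507 -0.40566133  0.03030243]
-- 11
-- 13
[{"x":-30,"y":6,"z":21,"wx":-0.005,"wy":0.144,"wz":0.058},{"x":-33,"y":8,"z":17,"wx":-0.005,"wy":0.144,"wz":0.058},{"x":-34,"y":10,"z":12,"wx":-0.005,"wy":0.144,"wz":0.057},{"x":-35,"y":12,"z":7,"wx":-0.005,"wy":0.144,"wz":0.057},{"x":-35,"y":14,"z":1,"wx":-0.006,"wy":0.144,"wz":0.057}]
[{"x":-34,"y":16,"z":-2,"wx":-0.006,"wy":0.144,"wz":0.058},{"x":-32,"y":18,"z":-8,"wx":-0.005,"wy":0.144,"wz":0.058},{"x":-30,"y":19,"z":-12,"wx":-0.005,"wy":0.144,"wz":0.057},{"x":-26,"y":22,"z":-16,"wx":-0.006,"wy":0.144,"wz":0.058},{"x":-23,"y":22,"z":-19,"wx":-0.005,"wy":0.145,"wz":0.057}]
[{"x":-18,"y":25,"z":-22,"wx":-0.006,"wy":0.144,"wz":0.058},{"x":-40,"y":0,"z":31,"wx":0,"wy":0,"wz":-0},{"x":-39,"y":0,"z":30,"wx":0,"wy":0,"wz":-0}]
```

Call:
drive_tool(motion=[{"x": -30, "y": 6, "z": 21, "wx": -0.005, "wy": 0.144, "wz": 0.058}, {"x": -33, "y": 8, "z": 17, "wx": -0.005, "wy": 0.144, "wz": 0.058}, {"x": -34, "y": 10, "z": 12, "wx": -0.005, "wy": 0.144, "wz": 0.057}, {"x": -35, "y": 12, "z": 7, "wx": -0.005, "wy": 0.144, "wz": 0.057}, {"x": -35, "y": 14, "z": 1, "wx": -0.006, "wy": 0.144, "wz": 0.057}], fingers=56)

```text
time_s: 25.9
ee_pos: [0.509, -0.2411, 0.1667]
eef_rot: [173.0, -1.1, 65.5]
wrist_force: [-0.4, 0.1, -0.9]
width: 0.0558
finger_force: 0.0
```

Call:
drive_tool(motion=[{"x": -34, "y": 16, "z": -2, "wx": -0.006, "wy": 0.144, "wz": 0.058}, {"x": -32, "y": 18, "z": -8, "wx": -0.005, "wy": 0.144, "wz": 0.058}, {"x": -30, "y": 19, "z": -12, "wx": -0.005, "wy": 0.144, "wz": 0.057}, {"x": -26, "y": 22, "z": -16, "wx": -0.006, "wy": 0.144, "wz": 0.058}, {"x": -23, "y": 22, "z": -19, "wx": -0.005, "wy": 0.145, "wz": 0.057}])

```text
time_s: 26.52
ee_pos: [0.5088, -0.4274, 0.1872]
eef_rot: [177.0, -44.0, 52.0]
wrist_force: [1.2, -0.2, -0.3]
width: 0.056
finger_force: 0.0
```

Call:
drive_tool(motion=[{"x": -18, "y": 25, "z": -22, "wx": -0.006, "wy": 0.144, "wz": 0.058}, {"x": 0, "y": 0, "z": 0, "wx": 0, "wy": 0, "wz": 0}])

```text
time_s: 26.78
ee_pos: [0.5054, -0.4677, 0.1846]
eef_rot: [-179.0, -52.0, 46.2]
wrist_force: [0.5, 0.3, -0.1]
width: 0.0557
finger_force: 0.0
```

```bash
AL=52 python3 ap.py .552 -.4167 47.5;python3 look.py h .5085 -.0587 -.173; python3 - <<'E'
from h import *
a=cv2.imread('pics/scene_h.png'); b=cv2.imread('pics/side_h.png')
c=cv2.resize(a[140:220,180:300],(600,400),interpolation=cv2.INTER_CUBIC); 
b=cv2.resize(b[190:270,200:320],(600,400),interpolation=cv2.INTER_CUBIC)
cv2.imwrite('pics/ch.png',cv2.resize(np.vstack([c,b]),(450,600)))
E
```

```text
26.77 [ 50.  39.  18.  80. -57.  93.  36.] [ 0.5054 -0.4677  0.1846] [-179.   -52.    46.2] F [ 0.5  0.3 -0.1] w 0.0557 ff 0.0
[ 0.56211507 -0.40566133  0.03030243]
-- 1
-- 3
[{"x":9,"y":0,"z":0,"wx":0,"wy":-0.001,"wz":-0.014},{"x":-39,"y":0,"z":31,"wx":0,"wy":0,"wz":-0},{"x":-40,"y":0,"z":30,"wx":0,"wy":0,"wz":-0}]
all (array([ 0.51331228, -0.05670142, -0.17630453]), 7, np.float64(1.1347199069598222))
```

View pics/ch.png

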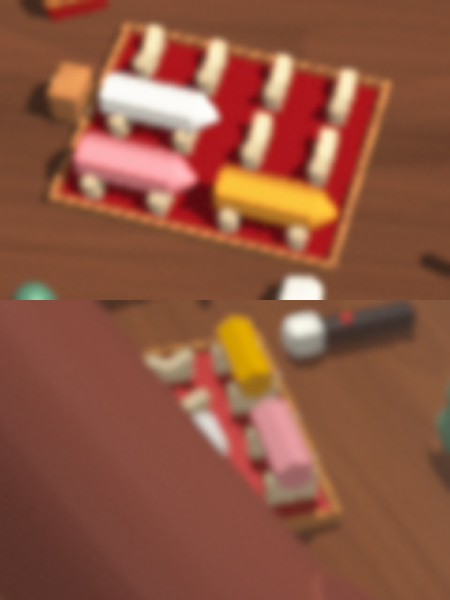

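Three lie properly in place: white at (158,102), pink (135,165), yellow (275,197). On to green.

Call:
drive_tool(motion=[{"x": 0, "y": 0, "z": 0, "wx": 0, "wy": 0, "wz": -0.014}, {"x": -30, "y": 0, "z": 31, "wx": 0, "wy": 0, "wz": 0}, {"x": -40, "y": 0, "z": 30, "wx": 0, "wy": 0, "wz": 0}, {"x": 0, "y": 0, "z": 0, "wx": 0, "wy": 0, "wz": 0}])

```text
time_s: 27.42
ee_pos: [0.5138, -0.458, 0.0971]
eef_rot: [179.4, -52.1, 48.6]
wrist_force: [0.2, -0.1, 0.6]
width: 0.0558
finger_force: 0.0
```

```bash
AL=52 python3 ap.py .552 -.4167 47.5 1; python3 - <<'E'
from tw import *
P=vision.camera_params('wrist'); i=vision.grab_frame('wrist'); cv2.imwrite('pics/w4.png',i)
print(fit(i,.552,-.4167,P)[:2])
E
```

```text
27.43 [ 50.  44.  17.  83. -58.  87.  43.] [ 0.5138 -0.458   0.0971] [179.4 -52.1  48.6] F [ 0.2 -0.1  0.6] w 0.0558 ff 0.0
[ 0.56211507 -0.40566133  0.03030243]
-- 4
[{"x":-2,"y":0,"z":24,"wx":-0.001,"wy":-0,"wz":0.003},{"x":-2,"y":0,"z":25,"wx":-0.001,"wy":-0,"wz":0.003},{"x":-3,"y":0,"z":24,"wx":-0.001,"wy":-0.001,"wz":0.003},{"x":-2,"y":0,"z":24,"wx":-0.001,"wy":-0,"wz":0.002}]
[(np.float64(10.336156441038828), np.float64(0.5515), np.float64(-0.4166), np.float64(54.2)), (np.float64(9.996421079536622), np.float64(0.5527), np.float64(-0.4173), np.float64(40.3))]
```

Call:
drive_tool(motion=[{"x": -2, "y": 0, "z": 24, "wx": 0, "wy": 0, "wz": 0}, {"x": -2, "y": 0, "z": 25, "wx": 0, "wy": 0, "wz": 0}, {"x": -3, "y": 0, "z": 24, "wx": 0, "wy": 0, "wz": 0}, {"x": -2, "y": 0, "z": 24, "wx": 0, "wy": 0, "wz": 0}, {"x": 0, "y": 0, "z": 0, "wx": 0, "wy": 0, "wz": 0}])

```text
time_s: 28.1
ee_pos: [0.563, -0.4056, 0.031]
eef_rot: [179.2, -52.1, 48.8]
wrist_force: [-0.5, 0.4, -0.5]
width: 0.0561
finger_force: 0.0
```

Call:
drive_tool(motion=[{"x": 0, "y": 0, "z": 0, "wx": 0, "wy": 0, "wz": 0}, {"x": 0, "y": 0, "z": 0, "wx": 0, "wy": 0, "wz": 0}, {"x": 0, "y": 0, "z": 0, "wx": 0, "wy": 0, "wz": 0}, {"x": 0, "y": 0, "z": 0, "wx": 0, "wy": 0, "wz": 0}, {"x": 0, "y": 0, "z": 0, "wx": 0, "wy": 0, "wz": 0}], fingers=0)

```text
time_s: 28.72
ee_pos: [0.5619, -0.4096, 0.0333]
eef_rot: [178.8, -52.0, 48.8]
wrist_force: [-1.9, -2.7, 5.4]
width: 0.0272
finger_force: 59.3
```

```bash
G=$(python3 -c "
from p import *
p,M=cur(); print((p[2]-.019*M[2,2])*1000)"); echo $G; AL=52 python3 go.py 0 55 $G .5085 -.0587 -.173
```

```text
44.99861761447679
28.73 [ 46.  46.  14.  87. -61.  79.  46.] [ 0.5619 -0.4096  0.0333] [178.8 -52.   48.8] F [-1.9 -2.7  5.4] w 0.0272 ff 59.3
G [0.51917234 0.00237315 0.036     ]
-- 3
-- 13
-- 15
[{"x":32,"y":1,"z":-25,"wx":0,"wy":0,"wz":0},{"x":31,"y":0,"z":-24,"wx":0,"wy":0,"wz":0},{"x":32,"y":1,"z":-25,"wx":0,"wy":0,"wz":0},{"x":17,"y":-30,"z":21,"wx":0.009,"wy":-0.152,"wz":-0.062},{"x":21,"y":-29,"z":18,"wx":0.009,"wy":-0.152,"wz":-0.062}]
[{"x":26,"y":-27,"z":15,"wx":0.009,"wy":-0.152,"wz":-0.061},{"x":29,"y":-26,"z":12,"wx":0.009,"wy":-0.152,"wz":-0.062},{"x":32,"y":-23,"z":6,"wx":0.009,"wy":-0.152,"wz":-0.061},{"x":34,"y":-22,"z":2,"wx":0.009,"wy":-0.152,"wz":-0.062},{"x":35,"y":-19,"z":-3,"wx":0.009,"wy":-0.152,"wz":-0.061}]
[{"x":36,"y":-17,"z":-9,"wx":0.009,"wy":-0.153,"wz":-0.062},{"x":35,"y":-15,"z":-14,"wx":0.009,"wy":-0.152,"wz":-0.061},{"x":33,"y":-13,"z":-19,"wx":0.009,"wy":-0.153,"wz":-0.062},{"x":31,"y":0,"z":40,"wx":-0,"wy":0,"wz":0},{"x":30,"y":0,"z":39,"wx":-0,"wy":0,"wz":0}]
```

Call:
drive_tool(motion=[{"x": 32, "y": 1, "z": -25, "wx": 0, "wy": 0, "wz": 0}, {"x": 31, "y": 0, "z": -24, "wx": 0, "wy": 0, "wz": 0}, {"x": 32, "y": 1, "z": -25, "wx": 0, "wy": 0, "wz": 0}, {"x": 17, "y": -30, "z": 21, "wx": 0.009, "wy": -0.152, "wz": -0.062}, {"x": 21, "y": -29, "z": 18, "wx": 0.009, "wy": -0.152, "wz": -0.062}])

```text
time_s: 29.35
ee_pos: [0.553, -0.3288, 0.1526]
eef_rot: [174.2, -33.9, 57.1]
wrist_force: [1.5, 1.5, -1.2]
width: 0.0272
finger_force: 59.2
```

Call:
drive_tool(motion=[{"x": 26, "y": -27, "z": 15, "wx": 0.009, "wy": -0.152, "wz": -0.061}, {"x": 29, "y": -26, "z": 12, "wx": 0.009, "wy": -0.152, "wz": -0.062}, {"x": 32, "y": -23, "z": 6, "wx": 0.009, "wy": -0.152, "wz": -0.061}, {"x": 34, "y": -22, "z": 2, "wx": 0.009, "wy": -0.152, "wz": -0.062}, {"x": 35, "y": -19, "z": -3, "wx": 0.009, "wy": -0.152, "wz": -0.061}])

```text
time_s: 29.98
ee_pos: [0.5305, -0.1273, 0.1519]
eef_rot: [174.0, 11.4, 70.2]
wrist_force: [-0.1, 0.6, -2.8]
width: 0.0269
finger_force: 59.2
```

Call:
drive_tool(motion=[{"x": 36, "y": -17, "z": -9, "wx": 0.009, "wy": -0.153, "wz": -0.062}, {"x": 35, "y": -15, "z": -14, "wx": 0.009, "wy": -0.152, "wz": -0.061}, {"x": 33, "y": -13, "z": -19, "wx": 0.009, "wy": -0.153, "wz": -0.062}, {"x": 0, "y": 0, "z": 0, "wx": 0, "wy": 0, "wz": 0}])

```text
time_s: 30.48
ee_pos: [0.5166, -0.0007, 0.1479]
eef_rot: [-179.5, 38.1, 81.2]
wrist_force: [-0.3, -1.2, -1.3]
width: 0.027
finger_force: 59.3
```

```bash
python3 look.py i .5085 -.0587 -.173;  AL=52 python3 desc.py 0 55 45 .5085 -.0587 -.173; python3 -c "
from p import *
print(place([.5192,.0024,.0375],80,52)[0])"
```

```text
all (array([ 0.51391523, -0.05969965, -0.1361198 ]), 9, np.float64(1.3235031521181324))
30.62 [-29.  20.   4. 102.  29.  82. -45.] [ 0.517  -0.0084  0.1507] [-179.9   38.    80.2] F [ 0.3 -0.4 -0.8] w 0.0269 ff 59.2
-- 2
-- 5
[{"x":32,"y":0,"z":41,"wx":-0,"wy":-0,"wz":0.001},{"x":32,"y":0,"z":42,"wx":-0.001,"wy":-0,"wz":0.001},{"x":5,"y":0,"z":6,"wx":0,"wy":-0,"wz":-0},{"x":5,"y":0,"z":6,"wx":0,"wy":-0,"wz":-0},{"x":4,"y":0,"z":6,"wx":0,"wy":-0,"wz":-0}]
[ 0.51716874 -0.00911986  0.0225278 ]
```

```bash
cat > tm.py <<'E'
import cv2,sys
a=cv2.imread('pics/scene_h.png')
b=cv2.imread(sys.argv[1])
for (u,v) in [(197,192),(198,164),(268,209),(284,162),(211,147)]:
    t=a[v-7:v+8,u-7:u+8]; s=b[v-20:v+21,u-20:u+21]; m=cv2.matchTemplate(s,t,cv2.TM_CCOEFF_NORMED); _,q,_,l=cv2.minMaxLoc(m); print((u,v),round(q,2),l[0]-13,l[1]-13)
E
python3 tm.py pics/scene_i.png
```

```text
(197, 192) 1.0 0 0
(198, 164) 1.0 0 0
(268, 209) 1.0 0 0
(284, 162) 0.76 0 1
(211, 147) 0.84 0 0
```

The tray has not moved. I place green in cradle 5.

Call:
drive_tool(motion=[{"x": 32, "y": 0, "z": 41, "wx": 0, "wy": 0, "wz": 0}, {"x": 32, "y": 0, "z": 42, "wx": 0, "wy": 0, "wz": 0}, {"x": 5, "y": 0, "z": 6, "wx": 0, "wy": 0, "wz": 0}, {"x": 5, "y": 0, "z": 6, "wx": 0, "wy": 0, "wz": 0}, {"x": 4, "y": 0, "z": 6, "wx": 0, "wy": 0, "wz": 0}])

```text
time_s: 31.25
ee_pos: [0.5183, -0.0086, 0.0261]
eef_rot: [179.9, 38.0, 80.0]
wrist_force: [-18.5, 17.8, 71.5]
width: 0.027
finger_force: 68.2
```

Call:
drive_tool(motion=[{"x": 1, "y": 0, "z": 1, "wx": 0, "wy": 0, "wz": 0}, {"x": 0, "y": 0, "z": 0, "wx": 0, "wy": 0, "wz": 0}])

```text
time_s: 31.5
ee_pos: [0.5183, -0.0085, 0.0264]
eef_rot: [179.8, 38.1, 80.0]
wrist_force: [-8.3, 3.5, 26.6]
width: 0.0272
finger_force: 62.5
```

```bash
python3 -c "
from p import *
st()"
```

```text
31.5 [-29.  30.   4. 106.  30.  71. -51.] [ 0.5183 -0.0085  0.0264] [179.8  38.1  80. ] F [-8.3  3.5 26.6] w 0.0272 ff 62.5
```

```bash
python3 look.py j .5085 -.0587 -.173; python3 tm.py pics/scene_j.png;  python3 - <<'E'
from h import *
a=cv2.imread('pics/scene_j.png'); b=cv2.imread('pics/side_j.png'); w=cv2.imread('pics/wrist_j.png')
c=cv2.resize(a[130:210,200:320],(600,400),interpolation=cv2.INTER_CUBIC); 
b=cv2.resize(b[180:260,200:320],(600,400),interpolation=cv2.INTER_CUBIC)
v=np.vstack([c,b]); v=cv2.resize(v,(450,600)); cv2.imwrite('pics/cj.png',np.hstack([v,cv2.resize(w[150:384,130:380],(350,328)).copy() if 0 else cv2.copyMakeBorder(cv2.resize(w[150:384,130:380],(350,328)),0,272,0,0,0)]))
E
```

```text
all (array([ 0.52440977, -0.05535893, -0.24070407]), 4, np.float64(1.2854758970784452))
(197, 192) 1.0 0 0
(198, 164) 1.0 0 0
(268, 209) 1.0 0 0
(284, 162) 0.32 -8 13
(211, 147) 0.81 0 0
```

View pics/cj.png

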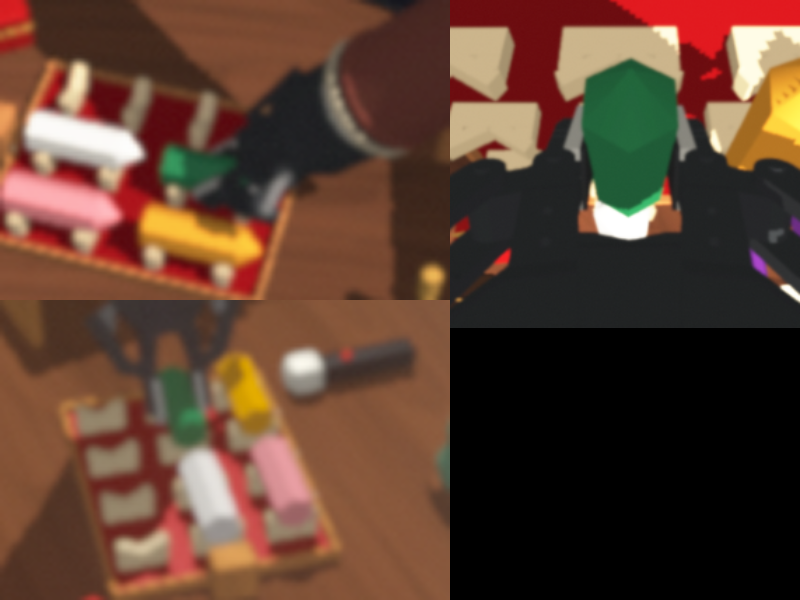

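The wrist view (right) shows green centred over cradle 5's rests, at (630,130). It met one rest early, probably because it is slightly tilted in the grip. I ease off and release so it settles.

Call:
drive_tool(motion=[{"x": -1, "y": 0, "z": -2, "wx": 0, "wy": 0, "wz": 0}, {"x": 0, "y": 0, "z": 0, "wx": 0, "wy": 0, "wz": 0}])

```text
time_s: 31.9
ee_pos: [0.5183, -0.008, 0.0264]
eef_rot: [179.9, 38.0, 80.1]
wrist_force: [-2.1, 2.0, 12.8]
width: 0.0273
finger_force: 60.8
```

Call:
drive_tool(motion=[{"x": 0, "y": 0, "z": 0, "wx": 0, "wy": 0, "wz": 0}, {"x": 0, "y": 0, "z": 0, "wx": 0, "wy": 0, "wz": 0}, {"x": 0, "y": 0, "z": 0, "wx": 0, "wy": 0, "wz": 0}], fingers=42)

```text
time_s: 32.28
ee_pos: [0.5172, -0.008, 0.0243]
eef_rot: [-179.9, 38.0, 80.2]
wrist_force: [-0.4, -0.0, -0.6]
width: 0.0422
finger_force: 0.0
```

Call:
drive_tool(motion=[{"x": 0, "y": 0, "z": -15, "wx": 0, "wy": 0, "wz": 0}, {"x": 0, "y": 0, "z": -40, "wx": 0, "wy": 0, "wz": 0}, {"x": 0, "y": 0, "z": -50, "wx": 0, "wy": 0, "wz": 0}, {"x": -30, "y": 0, "z": -33, "wx": 0, "wy": 0, "wz": 0}, {"x": 0, "y": 0, "z": 0, "wx": 0, "wy": 0, "wz": 0}])

```text
time_s: 32.9
ee_pos: [0.5296, 0.0538, 0.1553]
eef_rot: [179.7, 37.8, 80.0]
wrist_force: [0.2, 0.1, -1.0]
width: 0.0418
finger_force: 0.0
```

```bash
python3 - <<'E'
from p import *
st()
plan([down([.62,-.35,.22],-10)])
print(vision.camera_params('wrist')['fx'])
E
```

```text
32.9 [-32.  23.   3.  97.  27.  86. -48.] [0.5296 0.0538 0.1553] [179.7  37.8  80. ] F [ 0.2  0.1 -1. ] w 0.0418 ff 0.0
-- 8
[{"x":-43,"y":20,"z":23,"wx":0.001,"wy":0.082,"wz":0},{"x":-44,"y":20,"z":19,"wx":0.001,"wy":0.082,"wz":0},{"x":-46,"y":19,"z":16,"wx":0,"wy":0.082,"wz":0},{"x":-47,"y":20,"z":12,"wx":0.001,"wy":0.083,"wz":0},{"x":-48,"y":20,"z":8,"wx":0,"wy":0.082,"wz":0}]
[{"x":-48,"y":20,"z":4,"wx":0.001,"wy":0.083,"wz":0.001},{"x":-48,"y":20,"z":-1,"wx":0,"wy":0.082,"wz":0},{"x":-49,"y":20,"z":-4,"wx":0.001,"wy":0.083,"wz":0.001}]
277.1850047744819
```

Call:
drive_tool(motion=[{"x": -43, "y": 20, "z": 23, "wx": 0, "wy": 0.082, "wz": 0}, {"x": -44, "y": 20, "z": 19, "wx": 0, "wy": 0.082, "wz": 0}, {"x": -46, "y": 19, "z": 16, "wx": 0, "wy": 0.082, "wz": 0}, {"x": -47, "y": 20, "z": 12, "wx": 0, "wy": 0.083, "wz": 0}, {"x": -48, "y": 20, "z": 8, "wx": 0, "wy": 0.082, "wz": 0}], fingers=56)

```text
time_s: 33.52
ee_pos: [0.5847, -0.2013, 0.1927]
eef_rot: [-180.0, 14.3, 80.2]
wrist_force: [0.6, 0.3, -0.9]
width: 0.056
finger_force: 0.0
```

Call:
drive_tool(motion=[{"x": -48, "y": 20, "z": 4, "wx": 0, "wy": 0.083, "wz": 0}, {"x": -48, "y": 20, "z": -1, "wx": 0, "wy": 0.082, "wz": 0}, {"x": -49, "y": 20, "z": -4, "wx": 0, "wy": 0.083, "wz": 0}, {"x": 0, "y": 0, "z": 0, "wx": 0, "wy": 0, "wz": 0}])

```text
time_s: 34.02
ee_pos: [0.6162, -0.3596, 0.2168]
eef_rot: [-179.9, 0.4, 79.6]
wrist_force: [0.2, 0.7, -0.7]
width: 0.056
finger_force: 0.0
```

```bash
python3 - <<'E'
from tw import *
st(); P=vision.camera_params('wrist'); i=vision.grab_frame('wrist'); cv2.imwrite('pics/w5.png',i)
r=fit(i,.6442,-.2804,P); print(pix('wrist',[.6442,-.2804,.04],P),[tuple(map(float,q)) for q in r])
E
python3 look.py k .5085 -.0587 -.173; python3 tm.py pics/scene_k.png; python3 - <<'E'
from h import *
a=cv2.imread('pics/scene_k.png'); b=cv2.imread('pics/wrist_k.png')
c=cv2.resize(a[140:220,180:300],(600,400),interpolation=cv2.INTER_CUBIC); c=cv2.resize(c,(450,300))
cv2.imwrite('pics/ck.png',np.vstack([c,cv2.resize(b[:300,:450],(450,300))]))
E
```

```text
34.02 [17. 27. 15. 75. -6. 78. 20.] [ 0.6162 -0.3596  0.2168] [-179.9    0.4   79.6] F [ 0.2  0.7 -0.7] w 0.056 ff 0.0
[270.85910616  99.57263442] [(10.303051436217281, 0.6446, -0.2778, 51.1), (10.302549897167463, 0.6446, -0.2777, 51.1), (10.302041113986432, 0.6446, -0.2778, 51.0), (10.301747874004638, 0.6446, -0.2778, 51.3)]
all (array([ 0.51046814, -0.05956595, -0.19302105]), 9, np.float64(1.4393569130343862))
(197, 192) 1.0 0 0
(198, 164) 1.0 0 0
(268, 209) 1.0 0 0
(284, 162) 1.0 0 0
(211, 147) 1.0 0 0
```

View pics/ck.png

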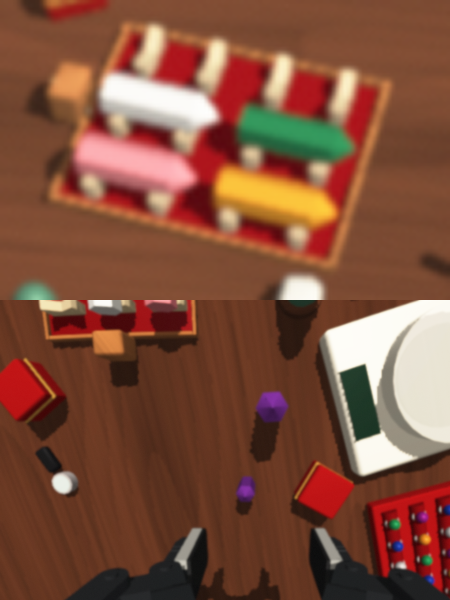

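Green is in cradle 5 at (295,135) and the tray has not moved. Tower1, the large purple at (272,405), has its edges at 51°; the small one at (246,490) stays. I approach with φ=51 and 45° tilt.

```bash
AL=46 python3 ap.py .6446 -.2778 51
```

```text
34.23 [16. 27. 14. 76. -6. 78. 20.] [ 0.6197 -0.3494  0.2169] [-179.9    0.2   80.3] F [1.  0.9 0.1] w 0.0562 ff 0.0
[ 0.65320121 -0.26717839  0.02880149]
-- 6
-- 8
[{"x":4,"y":-3,"z":3,"wx":-0.034,"wy":0.131,"wz":0.08},{"x":3,"y":-3,"z":4,"wx":-0.034,"wy":0.131,"wz":0.081},{"x":3,"y":-3,"z":3,"wx":-0.034,"wy":0.132,"wz":0.08},{"x":2,"y":-4,"z":4,"wx":-0.035,"wy":0.131,"wz":0.08},{"x":1,"y":-4,"z":4,"wx":-0.035,"wy":0.132,"wz":0.081}]
[{"x":0,"y":-4,"z":4,"wx":-0.034,"wy":0.131,"wz":0.08},{"x":-36,"y":0,"z":35,"wx":-0,"wy":0,"wz":0},{"x":-36,"y":0,"z":35,"wx":-0,"wy":0,"wz":0}]
```

Call:
drive_tool(motion=[{"x": 4, "y": -3, "z": 3, "wx": -0.034, "wy": 0.131, "wz": 0.08}, {"x": 3, "y": -3, "z": 4, "wx": -0.034, "wy": 0.131, "wz": 0.081}, {"x": 3, "y": -3, "z": 3, "wx": -0.034, "wy": 0.132, "wz": 0.08}, {"x": 2, "y": -4, "z": 4, "wx": -0.035, "wy": 0.131, "wz": 0.08}, {"x": 1, "y": -4, "z": 4, "wx": -0.035, "wy": 0.132, "wz": 0.081}])

```text
time_s: 34.85
ee_pos: [0.6103, -0.3271, 0.2031]
eef_rot: [177.8, -38.6, 57.0]
wrist_force: [0.2, -0.2, -0.9]
width: 0.0561
finger_force: 0.0
```

Call:
drive_tool(motion=[{"x": 0, "y": -4, "z": 4, "wx": -0.034, "wy": 0.131, "wz": 0.08}, {"x": -36, "y": 0, "z": 35, "wx": 0, "wy": 0, "wz": 0}, {"x": -30, "y": 0, "z": 29, "wx": 0, "wy": 0, "wz": 0}, {"x": 0, "y": 0, "z": 0, "wx": 0, "wy": 0, "wz": 0}])

```text
time_s: 35.35
ee_pos: [0.6071, -0.3215, 0.1042]
eef_rot: [-179.6, -46.0, 50.8]
wrist_force: [-0.8, -0.2, 0.4]
width: 0.0563
finger_force: 0.0
```

```bash
AL=46 python3 ap.py .6446 -.2778 51 1
```

```text
35.35 [ 41.  35.   7.  91. -53.  73.  33.] [ 0.6071 -0.3215  0.1042] [-179.6  -46.    50.8] F [-0.8 -0.2  0.4] w 0.0563 ff 0.0
[ 0.65320121 -0.26717839  0.02880149]
-- 4
[{"x":-1,"y":1,"z":26,"wx":-0.001,"wy":-0,"wz":-0.001},{"x":-1,"y":0,"z":26,"wx":-0.001,"wy":-0,"wz":-0.001},{"x":-2,"y":1,"z":26,"wx":-0.001,"wy":-0,"wz":-0},{"x":-1,"y":0,"z":26,"wx":-0.001,"wy":-0,"wz":-0.001}]
```

Call:
drive_tool(motion=[{"x": -1, "y": 1, "z": 26, "wx": 0, "wy": 0, "wz": 0}, {"x": -1, "y": 0, "z": 26, "wx": 0, "wy": 0, "wz": 0}, {"x": -2, "y": 1, "z": 26, "wx": 0, "wy": 0, "wz": 0}, {"x": -1, "y": 0, "z": 26, "wx": 0, "wy": 0, "wz": 0}, {"x": 0, "y": 0, "z": 0, "wx": 0, "wy": 0, "wz": 0}])

```text
time_s: 35.98
ee_pos: [0.6558, -0.2678, 0.0327]
eef_rot: [179.9, -46.1, 51.2]
wrist_force: [-0.9, -0.3, -0.7]
width: 0.056
finger_force: 0.0
```

Call:
drive_tool(motion=[{"x": 0, "y": 0, "z": 0, "wx": 0, "wy": 0, "wz": 0}, {"x": 0, "y": 0, "z": 0, "wx": 0, "wy": 0, "wz": 0}, {"x": 0, "y": 0, "z": 0, "wx": 0, "wy": 0, "wz": 0}, {"x": 0, "y": 0, "z": 0, "wx": 0, "wy": 0, "wz": 0}, {"x": 0, "y": 0, "z": 0, "wx": 0, "wy": 0, "wz": 0}], fingers=0)

```text
time_s: 36.6
ee_pos: [0.6547, -0.2725, 0.0332]
eef_rot: [179.7, -46.0, 51.1]
wrist_force: [-2.3, -0.5, 7.2]
width: 0.0272
finger_force: 59.4
```

```bash
G=$(python3 -c "
from p import *
p,M=cur(); print((p[2]-.019*M[2,2])*1000)"); echo $G; AL=46 python3 go.py -60 55 $G .5085 -.0587 -.173
```

```text
46.44873166925918
36.6 [ 37.  40.   4.  93. -57.  64.  35.] [ 0.6547 -0.2725  0.0332] [179.7 -46.   51.1] F [-2.3 -0.5  7.2] w 0.0272 ff 59.4
G [0.46031759 0.01412992 0.036     ]
-- 3
-- 13
-- 15
[{"x":29,"y":0,"z":-28,"wx":0,"wy":-0,"wz":0},{"x":29,"y":0,"z":-28,"wx":0,"wy":0,"wz":-0},{"x":28,"y":0,"z":-27,"wx":0,"wy":0,"wz":-0},{"x":6,"y":-32,"z":6,"wx":0.001,"wy":-0.153,"wz":-0.057},{"x":9,"y":-33,"z":5,"wx":0.001,"wy":-0.153,"wz":-0.057}]
[{"x":12,"y":-31,"z":4,"wx":0.002,"wy":-0.153,"wz":-0.057},{"x":13,"y":-31,"z":2,"wx":0.002,"wy":-0.153,"wz":-0.056},{"x":15,"y":-30,"z":-1,"wx":0.001,"wy":-0.153,"wz":-0.056},{"x":17,"y":-29,"z":-2,"wx":0.001,"wy":-0.153,"wz":-0.057},{"x":18,"y":-28,"z":-6,"wx":0.002,"wy":-0.154,"wz":-0.057}]
[{"x":18,"y":-27,"z":-8,"wx":0.002,"wy":-0.153,"wz":-0.056},{"x":19,"y":-26,"z":-11,"wx":0.001,"wy":-0.154,"wz":-0.057},{"x":17,"y":-25,"z":-14,"wx":0.002,"wy":-0.153,"wz":-0.056},{"x":35,"y":0,"z":36,"wx":-0,"wy":-0,"wz":-0},{"x":35,"y":0,"z":36,"wx":-0,"wy":-0,"wz":-0}]
```

Call:
drive_tool(motion=[{"x": 29, "y": 0, "z": -28, "wx": 0, "wy": 0, "wz": 0}, {"x": 29, "y": 0, "z": -28, "wx": 0, "wy": 0, "wz": 0}, {"x": 28, "y": 0, "z": -27, "wx": 0, "wy": 0, "wz": 0}, {"x": 6, "y": -32, "z": 6, "wx": 0.001, "wy": -0.153, "wz": -0.057}, {"x": 9, "y": -33, "z": 5, "wx": 0.001, "wy": -0.153, "wz": -0.057}])

```text
time_s: 37.22
ee_pos: [0.6137, -0.218, 0.1521]
eef_rot: [175.4, -27.9, 58.2]
wrist_force: [1.3, 1.1, -2.9]
width: 0.0271
finger_force: 59.3
```

Call:
drive_tool(motion=[{"x": 12, "y": -31, "z": 4, "wx": 0.002, "wy": -0.153, "wz": -0.057}, {"x": 13, "y": -31, "z": 2, "wx": 0.002, "wy": -0.153, "wz": -0.056}, {"x": 15, "y": -30, "z": -1, "wx": 0.001, "wy": -0.153, "wz": -0.056}, {"x": 17, "y": -29, "z": -2, "wx": 0.001, "wy": -0.153, "wz": -0.057}, {"x": 18, "y": -28, "z": -6, "wx": 0.002, "wy": -0.154, "wz": -0.057}])

```text
time_s: 37.85
ee_pos: [0.5163, -0.0795, 0.1527]
eef_rot: [174.5, 17.4, 70.4]
wrist_force: [0.2, 0.2, -2.4]
width: 0.0273
finger_force: 59.3
```

Call:
drive_tool(motion=[{"x": 18, "y": -27, "z": -8, "wx": 0.002, "wy": -0.153, "wz": -0.056}, {"x": 19, "y": -26, "z": -11, "wx": 0.001, "wy": -0.154, "wz": -0.057}, {"x": 17, "y": -25, "z": -14, "wx": 0.002, "wy": -0.153, "wz": -0.056}, {"x": 0, "y": 0, "z": 0, "wx": 0, "wy": 0, "wz": 0}])

```text
time_s: 38.35
ee_pos: [0.4565, 0.0062, 0.15]
eef_rot: [-179.5, 44.0, 80.9]
wrist_force: [-0.4, -0.1, -1.5]
width: 0.027
finger_force: 59.4
```

```bash
sed -i 's/,0,.0015\]/,0,.006]/' desc.py; python3 look.py l .5085 -.0587 -.173; python3 tm.py pics/scene_l.png; AL=46 python3 desc.py -60 55 46.4 .5085 -.0587 -.173
```

```text
all (array([ 0.51684631, -0.06039538, -0.16182543]), 8, np.float64(1.509319416813529))
(197, 192) 1.0 0 0
(198, 164) 1.0 0 0
(268, 209) 1.0 0 0
(284, 162) 0.97 0 0
(211, 147) 0.98 0 0
38.5 [-28.  18.  -4. 108.  32.  87. -53.] [0.4578 0.0012 0.1519] [-179.9   43.9   80.1] F [ 0.1 -0.1 -1. ] w 0.0271 ff 59.4
-- 2
-- 4
[{"x":36,"y":0,"z":38,"wx":-0.001,"wy":-0.001,"wz":0},{"x":37,"y":0,"z":37,"wx":-0.001,"wy":-0.001,"wz":0},{"x":6,"y":0,"z":7,"wx":0,"wy":0,"wz":0},{"x":7,"y":0,"z":7,"wx":0,"wy":0,"wz":0}]
```

Call:
drive_tool(motion=[{"x": 36, "y": 0, "z": 38, "wx": 0, "wy": 0, "wz": 0}, {"x": 37, "y": 0, "z": 37, "wx": 0, "wy": 0, "wz": 0}, {"x": 6, "y": 0, "z": 7, "wx": 0, "wy": 0, "wz": 0}, {"x": 7, "y": 0, "z": 7, "wx": 0, "wy": 0, "wz": 0}, {"x": 0, "y": 0, "z": 0, "wx": 0, "wy": 0, "wz": 0}])

```text
time_s: 39.12
ee_pos: [0.4579, 0.0021, 0.0288]
eef_rot: [-179.9, 43.9, 80.1]
wrist_force: [0.7, -0.2, -0.1]
width: 0.0271
finger_force: 59.4
```

Call:
drive_tool(motion=[{"x": 1, "y": 0, "z": 1, "wx": 0, "wy": 0, "wz": 0}, {"x": 0, "y": 0, "z": 0, "wx": 0, "wy": 0, "wz": 0}])

```text
time_s: 39.38
ee_pos: [0.4576, 0.0025, 0.027]
eef_rot: [-179.9, 43.9, 80.2]
wrist_force: [0.2, -0.5, -1.1]
width: 0.027
finger_force: 59.4
```

Call:
drive_tool(motion=[{"x": 1, "y": 0, "z": 1, "wx": 0, "wy": 0, "wz": 0}, {"x": 0, "y": 0, "z": 0, "wx": 0, "wy": 0, "wz": 0}])

```text
time_s: 39.62
ee_pos: [0.4575, 0.0025, 0.0258]
eef_rot: [-179.9, 44.0, 80.2]
wrist_force: [-0.8, 1.8, 6.2]
width: 0.0272
finger_force: 60.1
```

Call:
drive_tool(motion=[{"x": 0, "y": 0, "z": 0, "wx": 0, "wy": 0, "wz": 0}, {"x": 0, "y": 0, "z": 0, "wx": 0, "wy": 0, "wz": 0}, {"x": 0, "y": 0, "z": 0, "wx": 0, "wy": 0, "wz": 0}], fingers=42)

```text
time_s: 40.0
ee_pos: [0.4571, 0.0023, 0.0249]
eef_rot: [-179.8, 44.0, 80.3]
wrist_force: [-0.9, -0.3, 1.2]
width: 0.0421
finger_force: 0.0
```

Call:
drive_tool(motion=[{"x": 0, "y": 0, "z": -15, "wx": 0, "wy": 0, "wz": 0}, {"x": 0, "y": 0, "z": -40, "wx": 0, "wy": 0, "wz": 0}, {"x": 0, "y": 0, "z": -50, "wx": 0, "wy": 0, "wz": 0}, {"x": -43, "y": 0, "z": -43, "wx": 0, "wy": 0, "wz": 0}, {"x": -43, "y": 0, "z": -43, "wx": 0, "wy": 0, "wz": 0}])

```text
time_s: 40.62
ee_pos: [0.4695, 0.073, 0.2245]
eef_rot: [-179.8, 43.9, 80.4]
wrist_force: [1.2, 0.0, -0.3]
width: 0.0418
finger_force: 0.0
```

```bash
python3 - <<'E'
from p import *
st()
plan([down([.52,.06,.34],-10)])
E
```

```text
40.62 [-32.  19.  -6.  98.  30.  98. -52.] [0.4695 0.073  0.2245] [-179.8   43.9   80.4] F [ 1.2  0.  -0.3] w 0.0418 ff 0.0
-- 5
[{"x":-17,"y":10,"z":-16,"wx":-0,"wy":0.153,"wz":0.001},{"x":-14,"y":11,"z":-18,"wx":-0,"wy":0.153,"wz":0.001},{"x":-11,"y":10,"z":-21,"wx":-0,"wy":0.154,"wz":0.001},{"x":-7,"y":10,"z":-21,"wx":-0.001,"wy":0.153,"wz":0.001},{"x":-5,"y":11,"z":-23,"wx":-0,"wy":0.154,"wz":0}]
```

Call:
drive_tool(motion=[{"x": -17, "y": 10, "z": -16, "wx": 0, "wy": 0.153, "wz": 0}, {"x": -14, "y": 11, "z": -18, "wx": 0, "wy": 0.153, "wz": 0}, {"x": -11, "y": 10, "z": -21, "wx": 0, "wy": 0.154, "wz": 0}, {"x": -7, "y": 10, "z": -21, "wx": 0, "wy": 0.153, "wz": 0}, {"x": -5, "y": 11, "z": -23, "wx": 0, "wy": 0.154, "wz": 0}])

```text
time_s: 41.25
ee_pos: [0.5206, 0.0594, 0.3401]
eef_rot: [180.0, -0.3, 80.3]
wrist_force: [0.4, 0.7, 0.1]
width: 0.042
finger_force: 0.0
```

Call:
drive_tool(motion=[{"x": 0, "y": 0, "z": 0, "wx": 0, "wy": 0, "wz": 0}, {"x": 0, "y": 0, "z": 0, "wx": 0, "wy": 0, "wz": 0}])

```text
time_s: 41.5
ee_pos: [0.5199, 0.0594, 0.3373]
eef_rot: [-179.8, 0.1, 80.2]
wrist_force: [0.9, 0.5, -0.2]
width: 0.0419
finger_force: 0.0
```

```bash
python3 look.py m .5085 -.0587 -.173; python3 tm.py pics/scene_m.png; python3 - <<'E'
from p import *
import pickle
st(); P=vision.camera_params('wrist'); i=vision.grab_frame('wrist'); cv2.imwrite('pics/w6.png',i); pickle.dump(P,open('w6.pkl','wb'))
cv2.imwrite('pics/w6b.png',cv2.resize(i,(800,600),interpolation=cv2.INTER_CUBIC))
E
```

```text
all (array([ 0.49843632, -0.05674572, -0.07826767]), 7, np.float64(0.9314346652797444))
(197, 192) 1.0 0 0
(198, 164) 0.83 0 2
(268, 209) 1.0 0 0
(284, 162) 0.71 0 1
(211, 147) 0.92 0 0
41.65 [-13.   2.   2.  91.  -0.  86. -21.] [0.5198 0.0601 0.3365] [-1.798e+02  1.000e-01  8.030e+01] F [-0.1  0.1  0.2] w 0.0421 ff 0.0
```

View pics/w6b.png

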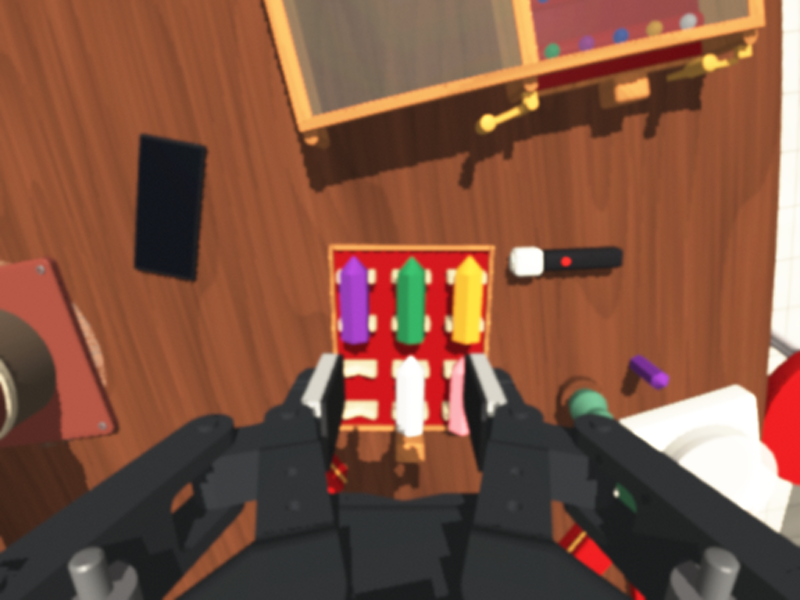

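Wrist view (800×600): all five towers lie in cradles: purple (354,300), green (411,300), yellow (468,300), white (410,395), pink (460,395). Gate knob (487,124), gate hinge (531,101), second hinge (750,40); case front corners (300,133) and (765,22). Tray front corners (331,246) and (494,246).

```bash
python3 - <<'E'
from p import *
import pickle
P=pickle.load(open('w6.pkl','rb'))
def W(u,v,z): return at('wrist',u*.64,v*.64,z,P)
L,Rr=W(300,133,.072),W(765,22,.072); d=Rr-L; print('front corners',L.round(4),Rr.round(4),'len',np.linalg.norm(d[:2]),'yaw',np.degrees(np.arctan2(d[1],d[0])))
kn=W(487,124,.074); hg=W(531,101,.05); h2=W(750,40,.05); k2=W(710,62,.074); print('knob',kn.round(4),'hinge',hg.round(4),h2.round(4),'dist',np.linalg.norm((kn-hg)[:2]),np.linalg.norm((h2-hg)[:2]),'k2',k2.round(4))
a,b=W(331,246,.012),W(494,246,.012); d=b-a; print('tray front',a.round(4),b.round(4),np.linalg.norm(d),np.degrees(np.arctan2(d[1],d[0])))
print('handle',W(411,445,.042).round(4), 'tray model handle',.5085+.127*np.sin(-.173),-.0587-.127*np.cos(.173))
# scene-based case: crop pts
for nm,p in [('TL',(90,20)),('BL',(122,560))]: print(nm,at('scene',300+p[0]/3.75,150+p[1]/3.75,.072).round(4))
print('scene knob',at('scene',315.2,203.3,.074).round(4))
E
```

```text
front corners [0.4459 0.1817 0.072 ] [0.8629 0.2099 0.072 ] len 0.41792967172831114 yaw 3.8786194503713878
knob [0.61  0.161 0.074] hinge [0.6573 0.1765 0.05  ] [0.8659 0.2005 0.05  ] dist 0.049757913957764806 0.20998379510061288 k2 [0.8101 0.183  0.074 ]
tray front [0.4403 0.0705 0.012 ] [0.6144 0.0411 0.012 ] 0.17656239653517997 -9.583967126473851
handle [ 0.4884 -0.1687  0.042 ] tray model handle 0.4866384311232003 -0.18380424375793553
TL [0.4496 0.1857 0.072 ]
BL [0.8666 0.2082 0.072 ]
scene knob [0.6155 0.1627 0.074 ]
```

```bash
cat > case.py <<'E'
from p import *
O=np.array([.5530,.1803]); YAW=np.radians(3.88); XA=np.array([np.cos(YAW),np.sin(YAW)]); YA=np.array([-XA[1],XA[0]])
def C(x,y): return O+XA*x/1000+YA*y/1000
def knob(th): return C(101-46*np.cos(th),-14-46*np.sin(th))
E
python3 - <<'E'
from case import *
st(); k=knob(.2); print(k)
plan([down([*k,.13],-6),(*down([*k,.051],-6),40)])
E
```

```text
41.7 [-13.   2.   2.  91.  -0.  86. -21.] [0.5199 0.06   0.3365] [-1.798e+02  1.000e-01  8.030e+01] F [ 0.3 -0.7  0. ] w 0.0419 ff 0.0
[0.61035451 0.16099798]
-- 5
-- 7
[{"x":23,"y":15,"z":41,"wx":-0.001,"wy":0,"wz":-0.013},{"x":23,"y":14,"z":41,"wx":-0.001,"wy":0,"wz":-0.013},{"x":22,"y":16,"z":42,"wx":-0.001,"wy":0,"wz":-0.013},{"x":23,"y":15,"z":41,"wx":-0.001,"wy":0.001,"wz":-0.013},{"x":22,"y":15,"z":41,"wx":-0,"wy":0,"wz":-0.013}]
[{"x":0,"y":0,"z":40,"wx":-0,"wy":0,"wz":0},{"x":0,"y":1,"z":39,"wx":-0,"wy":0,"wz":0}]
```

Call:
drive_tool(motion=[{"x": 23, "y": 15, "z": 41, "wx": 0, "wy": 0, "wz": -0.013}, {"x": 23, "y": 14, "z": 41, "wx": 0, "wy": 0, "wz": -0.013}, {"x": 22, "y": 16, "z": 42, "wx": 0, "wy": 0, "wz": -0.013}, {"x": 23, "y": 15, "z": 41, "wx": 0, "wy": 0, "wz": -0.013}, {"x": 22, "y": 15, "z": 41, "wx": 0, "wy": 0, "wz": -0.013}])

```text
time_s: 42.32
ee_pos: [0.6105, 0.1612, 0.1291]
eef_rot: [-179.8, 0.0, 84.0]
wrist_force: [-0.2, 0.5, 0.3]
width: 0.0423
finger_force: 0.0
```

Call:
drive_tool(motion=[{"x": 0, "y": 0, "z": 20, "wx": 0, "wy": 0, "wz": 0}, {"x": 0, "y": 0, "z": 20, "wx": 0, "wy": 0, "wz": 0}, {"x": 0, "y": 0, "z": 20, "wx": 0, "wy": 0, "wz": 0}, {"x": 0, "y": 0, "z": 19, "wx": 0, "wy": 0, "wz": 0}, {"x": 0, "y": 0, "z": 0, "wx": 0, "wy": 0, "wz": 0}])

```text
time_s: 42.95
ee_pos: [0.6094, 0.1588, 0.0508]
eef_rot: [-179.7, 0.1, 83.8]
wrist_force: [1.1, 0.3, -0.1]
width: 0.0419
finger_force: 0.0
```

```bash
python3 - <<'E'
from case import *
st(); P=vision.camera_params('wrist'); i=vision.grab_frame('wrist'); cv2.imwrite('pics/w7.png',i); cv2.imwrite('pics/w7c.png',i[170:350,130:390])
i=vision.grab_frame('scene'); cv2.imwrite('pics/s7.png',i)
hsv=cv2.cvtColor(i,cv2.COLOR_BGR2HSV)
E
```

```text
42.95 [-17.  25.  -1.  97.   1.  57. -25.] [0.6094 0.1588 0.0508] [-1.797e+02  1.000e-01  8.380e+01] F [ 1.1  0.3 -0.1] w 0.0419 ff 0.0
```

View pics/w7c.png

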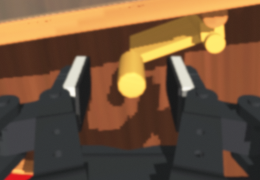

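The crop shows the knob (132,75) between the open fingers at (75,75) and (182,75). I grip it lightly and swing it along its arc.

Call:
drive_tool(motion=[{"x": 0, "y": 0, "z": 0, "wx": 0, "wy": 0, "wz": 0}, {"x": 0, "y": 0, "z": 0, "wx": 0, "wy": 0, "wz": 0}, {"x": 0, "y": 0, "z": 0, "wx": 0, "wy": 0, "wz": 0}, {"x": 0, "y": 0, "z": 0, "wx": 0, "wy": 0, "wz": 0}], fingers=0, newtons=25)

```text
time_s: 43.55
ee_pos: [0.6111, 0.1596, 0.0532]
eef_rot: [-179.9, -0.0, 83.9]
wrist_force: [-0.6, -0.4, 6.1]
width: 0.0129
finger_force: 25.0
```

```bash
python3 - <<'E'
from case import *
st(); p,M=cur(); H=C(101,-14); v=p[:2]-H; print('r',np.linalg.norm(v),'th',np.arctan2(-(v@YA),-(v@XA)))
t0=np.arctan2(-(v@YA),-(v@XA)); off=p[:2]-knob(t0)
ths=np.linspace(t0,2.25,13)[1:]
plan([(np.r_[knob(t)+off*(1-(i+1)/12),p[2]],M) for i,t in enumerate(ths)],show=False)
E
```

```text
43.55 [-17.  25.  -1.  97.   1.  57. -25.] [0.6111 0.1596 0.0532] [-179.9   -0.    83.9] F [-0.6 -0.4  6.1] w 0.0129 ff 25.0
r 0.045660982271997635 th 0.23306370928205447
[{"x":-7,"y":4,"z":0,"wx":0,"wy":0,"wz":0},{"x":-6,"y":4,"z":0,"wx":-0,"wy":0,"wz":0},{"x":-5,"y":6,"z":0,"wx":-0,"wy":0,"wz":0},{"x":-4,"y":6,"z":0,"wx":-0,"wy":0,"wz":0},{"x":-3,"y":8,"z":0,"wx":-0,"wy":0,"wz":0}]
[{"x":-2,"y":7,"z":0,"wx":-0,"wy":0,"wz":0},{"x":-1,"y":8,"z":0,"wx":-0,"wy":0,"wz":0},{"x":1,"y":7,"z":0,"wx":-0,"wy":0,"wz":0},{"x":2,"y":8,"z":0,"wx":-0,"wy":0,"wz":0},{"x":3,"y":7,"z":0,"wx":-0,"wy":0,"wz":0}]
[{"x":5,"y":6,"z":0,"wx":-0,"wy":0,"wz":0},{"x":5,"y":6,"z":0,"wx":-0,"wy":0,"wz":0}]
```

Call:
drive_tool(motion=[{"x": -7, "y": 4, "z": 0, "wx": 0, "wy": 0, "wz": 0}, {"x": -6, "y": 4, "z": 0, "wx": 0, "wy": 0, "wz": 0}, {"x": -5, "y": 6, "z": 0, "wx": 0, "wy": 0, "wz": 0}, {"x": -4, "y": 6, "z": 0, "wx": 0, "wy": 0, "wz": 0}, {"x": -3, "y": 8, "z": 0, "wx": 0, "wy": 0, "wz": 0}])

```text
time_s: 44.18
ee_pos: [0.6333, 0.128, 0.0524]
eef_rot: [-179.6, 0.3, 83.8]
wrist_force: [-8.5, -7.4, 8.9]
width: 0.013
finger_force: 26.1
```

Call:
drive_tool(motion=[{"x": -2, "y": 7, "z": 0, "wx": 0, "wy": 0, "wz": 0}, {"x": -1, "y": 8, "z": 0, "wx": 0, "wy": 0, "wz": 0}, {"x": 1, "y": 7, "z": 0, "wx": 0, "wy": 0, "wz": 0}, {"x": 2, "y": 8, "z": 0, "wx": 0, "wy": 0, "wz": 0}, {"x": 3, "y": 7, "z": 0, "wx": 0, "wy": 0, "wz": 0}])

```text
time_s: 44.8
ee_pos: [0.6723, 0.1299, 0.052]
eef_rot: [-179.8, 0.1, 83.8]
wrist_force: [-6.2, -2.2, 4.2]
width: 0.0131
finger_force: 25.9
```

Call:
drive_tool(motion=[{"x": 5, "y": 6, "z": 0, "wx": 0, "wy": 0, "wz": 0}, {"x": 5, "y": 6, "z": 0, "wx": 0, "wy": 0, "wz": 0}, {"x": 0, "y": 0, "z": 0, "wx": 0, "wy": 0, "wz": 0}])

```text
time_s: 45.18
ee_pos: [0.6862, 0.1402, 0.0521]
eef_rot: [-179.9, -0.0, 83.9]
wrist_force: [-2.6, -1.3, 3.1]
width: 0.0131
finger_force: 25.9
```

```bash
python3 - <<'E'
from case import *
st(); p,M=cur(); H=C(101,-14); v=p[:2]-H; print('r',np.linalg.norm(v),'th',np.arctan2(-(v@YA),-(v@XA)), p[:2]-knob(2.25))
E
```

```text
45.17 [-15.  32.  -0.  86.   0.  61. -21.] [0.6862 0.1402 0.0521] [-179.9   -0.    83.9] F [-2.6 -1.3  3.1] w 0.0131 ff 25.9
r 0.04559915203954587 th 2.2656568516484032 [0.00024773 0.00078326]
```

Call:
drive_tool(motion=[{"x": 0, "y": 0, "z": 0, "wx": 0, "wy": 0, "wz": 0}, {"x": 0, "y": 0, "z": 0, "wx": 0, "wy": 0, "wz": 0}, {"x": 0, "y": 0, "z": 0, "wx": 0, "wy": 0, "wz": 0}], fingers=34)

```text
time_s: 45.55
ee_pos: [0.6857, 0.1394, 0.052]
eef_rot: [-179.9, -0.0, 83.9]
wrist_force: [-0.2, -0.5, -0.6]
width: 0.0338
finger_force: 0.0
```

Call:
drive_tool(motion=[{"x": 0, "y": 0, "z": -30, "wx": 0, "wy": 0, "wz": 0}, {"x": 0, "y": 0, "z": -55, "wx": 0, "wy": 0, "wz": 0}, {"x": 0, "y": 0, "z": -60, "wx": 0, "wy": 0, "wz": 0}, {"x": 0, "y": 0, "z": -60, "wx": 0, "wy": 0, "wz": 0}, {"x": 0, "y": 0, "z": -60, "wx": 0, "wy": 0, "wz": 0}])

```text
time_s: 46.18
ee_pos: [0.6861, 0.1392, 0.3193]
eef_rot: [-179.9, -0.0, 83.9]
wrist_force: [2.0, -0.1, -0.3]
width: 0.034
finger_force: 0.0
```

```bash
python3 - <<'E'
from case import *
import pickle
st()
P=pickle.load(open('w6.pkl','rb'))
cf=lambda w:((w[:2]-O)@np.c_[XA,YA]*1000).round(0)
for nm,p in [('head topL',(511,249)),('head botL',(513,273)),('head R top',(542,247)),('headRbot',(545,275)),('tail top',(620,247)),('tail bot',(622,268))]:
    print(nm,cf(at('wrist',p[0]*.64,p[1]*.64,.014,P)))
i=cv2.imread('pics/w6.png'); g=i[150:185,318:405].astype(int); m=(g.min(2)>150); ys,xs=np.nonzero(m); print('white bbox',xs.min()+318,xs.max()+318,ys.min()+150,ys.max()+150)
for q in [(xs.min()+318,ys.mean()+150),(xs.min()+320,ys.max()+150),(xs.min()+320,ys.min()+150)]: print(cf(at('wrist',*q,.014,P)))
# tray edges in case frame
for nm,p in [('TL',(331,246)),('TR',(494,246))]: print(nm,cf(at('wrist',p[0]*.64,p[1]*.64,.012,P)))
i=cv2.imread('pics/scene_m.png'); print('scene torch',cf(at('scene',405*.64,336*.64,.02)),cf(at('scene',396*.64,344*.64,.01)),cf(at('scene',415*.64,346*.64,.014)))
E
```

```text
46.17 [-15.  24.   0.  67.  -0.  89. -21.] [0.6861 0.1392 0.3193] [-179.9   -0.    83.9] F [ 2.  -0.1 -0.3] w 0.034 ff 0.0
head topL [  69. -150.]
head botL [  67. -177.]
head R top [ 102. -156.]
headRbot [ 101. -187.]
tail top [ 186. -175.]
tail bot [ 186. -199.]
white bbox 327 347 158 175
[  67. -162.]
[  68. -178.]
[  73. -149.]
TL [-120. -102.]
TR [  52. -143.]
scene torch [  73. -169.] [  84. -185.] [  89. -151.]
```

```bash
python3 - <<'E'
import numpy as np
T=np.array([[71.5,-150],[69.5,-163],[67,-177.5],[102,-156]])
# walls as nose circles radius 6 centre y=2 , x=+-101, then straight
def wall_ok(xc,yc,ph,cl):
    c,s=np.cos(ph),np.sin(ph); X=np.array([c,-s]); Y=np.array([s,c])   # clockwise ph
    cen=np.array([xc,yc])
    q=lambda p:np.array([(p-cen)@X,(p-cen)@Y])
    for sx in(-1,1):
        a=q(np.array([sx*101,2.])); d=np.maximum(np.abs(a)-[90,114],0); 
        if np.hypot(*d)<6+cl: return False
        for k in(-1,1):
            p=cen+X*90*k+Y*114
            if p[1]>2 and abs(p[0])>95-cl: return False
    return True
def torch(xc,yc,ph):
    c,s=np.cos(ph),np.sin(ph); X=np.array([c,-s]); Y=np.array([s,c]); m=99
    for t in T:
        a=np.array([(t-[xc,yc])@X,(t-[xc,yc])@Y]); d=np.abs(a)-[90,114]
        m=min(m,np.hypot(*np.maximum(d,0)) if (d>0).any() else d.max())
    return m
for yc in range(-160,-20,8):
    best=max(((round(torch(xc,yc,np.radians(ph)),2),xc,ph) for xc in np.arange(-60,12,.5) for ph in np.arange(0,20,.25) if wall_ok(xc,yc,np.radians(ph),.7)),default=None); print(yc,best)
E
```

```text
-160 (np.float64(38.2), np.float64(-60.0), np.float64(8.25))
-152 (np.float64(39.45), np.float64(-60.0), np.float64(9.25))
-144 (np.float64(40.73), np.float64(-60.0), np.float64(9.25))
-136 (np.float64(42.02), np.float64(-60.0), np.float64(9.25))
-128 (np.float64(43.33), np.float64(-60.0), np.float64(9.75))
-120 (np.float64(38.46), np.float64(-60.0), np.float64(1.5))
-112 (np.float64(26.84), np.float64(-39.0), np.float64(19.75))
-104 (np.float64(26.72), np.float64(-36.0), np.float64(19.75))
-96 (np.float64(26.6), np.float64(-33.0), np.float64(19.75))
-88 (np.float64(26.95), np.float64(-30.5), np.float64(19.75))
-80 (np.float64(26.83), np.float64(-27.5), np.float64(19.75))
-72 (np.float64(14.01), np.float64(-18.0), np.float64(12.25))
-64 (np.float64(8.83), np.float64(-14.0), np.float64(9.75))
-56 (np.float64(6.56), np.float64(-12.0), np.float64(8.75))
-48 (np.float64(3.83), np.float64(-10.0), np.float64(7.5))
-40 (np.float64(1.92), np.float64(-8.5), np.float64(6.75))
-32 (np.float64(4.0), np.float64(4.0), np.float64(0.0))
-24 (np.float64(12.0), np.float64(4.0), np.float64(0.0))
```

```bash
python3 - <<'E'
from case import *
st(); g=np.array([.4854,-.1864])
plan([down([*g,.12],-9.9),(*down([*g,.0165],-9.9),35)])
# red-mask based check of tray yaw: scene unchanged?
i=vision.grab_frame('scene'); cv2.imwrite('pics/scene_n.png',i)
E
python3 tm.py pics/scene_n.png
```

```text
46.17 [-15.  24.   0.  67.  -0.  89. -21.] [0.6861 0.1392 0.3193] [-179.9   -0.    83.9] F [ 2.  -0.1 -0.3] w 0.034 ff 0.0
-- 8
-- 11
[{"x":-43,"y":-21,"z":25,"wx":-0,"wy":-0,"wz":0.008},{"x":-43,"y":-20,"z":25,"wx":-0,"wy":-0,"wz":0.008},{"x":-44,"y":-20,"z":25,"wx":-0,"wy":-0,"wz":0.008},{"x":-44,"y":-19,"z":25,"wx":-0,"wy":-0,"wz":0.008},{"x":-43,"y":-19,"z":25,"wx":-0,"wy":-0,"wz":0.008}]
[{"x":-44,"y":-19,"z":25,"wx":-0.001,"wy":-0,"wz":0.009},{"x":-44,"y":-18,"z":25,"wx":-0,"wy":-0,"wz":0.008},{"x":-45,"y":-18,"z":24,"wx":-0.001,"wy":-0,"wz":0.009},{"x":0,"y":0,"z":35,"wx":0,"wy":-0,"wz":-0},{"x":0,"y":0,"z":34,"wx":0,"wy":-0,"wz":-0}]
[{"x":0,"y":-1,"z":35,"wx":0,"wy":-0,"wz":-0}]
(197, 192) 0.88 0 1
(198, 164) 1.0 0 0
(268, 209) 1.0 0 0
(284, 162) 0.71 0 1
(211, 147) 1.0 0 0
```

Call:
drive_tool(motion=[{"x": -43, "y": -21, "z": 25, "wx": 0, "wy": 0, "wz": 0.008}, {"x": -43, "y": -20, "z": 25, "wx": 0, "wy": 0, "wz": 0.008}, {"x": -44, "y": -20, "z": 25, "wx": 0, "wy": 0, "wz": 0.008}, {"x": -44, "y": -19, "z": 25, "wx": 0, "wy": 0, "wz": 0.008}, {"x": -43, "y": -19, "z": 25, "wx": 0, "wy": 0, "wz": 0.008}], fingers=54)

```text
time_s: 46.85
ee_pos: [0.5601, -0.0653, 0.1915]
eef_rot: [-179.9, 0.0, 81.5]
wrist_force: [0.0, -0.7, 0.3]
width: 0.0538
finger_force: 0.0
```

Call:
drive_tool(motion=[{"x": -44, "y": -19, "z": 25, "wx": 0, "wy": 0, "wz": 0.009}, {"x": -44, "y": -18, "z": 25, "wx": 0, "wy": 0, "wz": 0.008}, {"x": -45, "y": -18, "z": 24, "wx": 0, "wy": 0, "wz": 0.009}, {"x": 0, "y": 0, "z": 0, "wx": 0, "wy": 0, "wz": 0}])

```text
time_s: 47.35
ee_pos: [0.4825, -0.1902, 0.1167]
eef_rot: [-179.7, 0.1, 79.7]
wrist_force: [-0.3, 0.2, 0.1]
width: 0.0536
finger_force: 0.0
```

```bash
python3 - <<'E'
from p import *
st(); P=vision.camera_params('wrist'); i=vision.grab_frame('wrist'); cv2.imwrite('pics/w8.png',i)
hsv=cv2.cvtColor(i,cv2.COLOR_BGR2HSV).astype(int)
u0,v0=pix('wrist',[.4857,-.1844,.042],P); print('pred handle px',u0,v0,pix('wrist',[.502,-.187,.042],P))
m=((hsv[...,0]>8)&(hsv[...,0]<20)&(hsv[...,1]>80)&(hsv[...,1]<190)&(hsv[...,2]>170)).astype(np.uint8)
u0,v0=int(u0),int(v0)
s=m[max(0,v0-60):v0+60,max(0,u0-70):u0+70]
n,l,st_,c=cv2.connectedComponentsWithStats(s)
for k in range(1,n):
    if st_[k,4]>60:
        cc=c[k]+[max(0,u0-70),max(0,v0-60)]; print(st_[k],cc,at('wrist',*cc,.042,P).round(4))
print(hsv[v0,u0],i[v0,u0])
g=down([.4854,-.1864,.0165],-9.9); plan([(*g,35)])
E
```

```text
47.35 [  7.   9.  10. 110.  -2.  61.   8.] [ 0.4825 -0.1902  0.1167] [-1.797e+02  1.000e-01  7.970e+01] F [-0.3  0.2  0.1] w 0.0536 ff 0.0
pred handle px 261.5489912744356 193.6486928279308 [281.88195535 193.28158089]
[  0  29  50   6 254] [214.45669291 164.07480315] [ 0.4533 -0.1539  0.042 ]
[  48   28   68   42 1500] [264.18933333 182.90066667] [ 0.4894 -0.1759  0.042 ]
[ 19 145 253] [109 198 253]
-- 3
[{"x":1,"y":0,"z":34,"wx":-0.001,"wy":0,"wz":-0.001},{"x":0,"y":1,"z":34,"wx":-0.001,"wy":0,"wz":-0.001},{"x":1,"y":0,"z":33,"wx":-0.002,"wy":0,"wz":-0.002}]
```

```bash
python3 - <<'E'
from p import *
P=vision.camera_params('wrist'); i=cv2.imread('pics/w8.png'); hsv=cv2.cvtColor(i,cv2.COLOR_BGR2HSV).astype(int)
m=((hsv[...,0]>8)&(hsv[...,0]<22)&(hsv[...,2]>170))
for v in range(160,226,5):
    x=np.nonzero(m[v,200:330])[0]+200; print(v,(x.min(),x.max(),len(x),at('wrist',(x.min()+x.max())/2,v,.042,P).round(4)[:2]) if len(x) else None)
E
```

```text
160 None
165 (np.int64(200), np.int64(306), 76, array([ 0.4853, -0.1581]))
170 (np.int64(242), np.int64(277), 36, array([ 0.4896, -0.163 ]))
175 (np.int64(208), np.int64(280), 44, array([ 0.4767, -0.1648]))
180 (np.int64(209), np.int64(280), 43, array([ 0.4763, -0.169 ]))
185 (np.int64(210), np.int64(280), 44, array([ 0.4759, -0.1731]))
190 (np.int64(211), np.int64(280), 44, array([ 0.4756, -0.1773]))
195 (np.int64(213), np.int64(280), 42, array([ 0.4756, -0.1816]))
200 (np.int64(241), np.int64(279), 39, array([ 0.4857, -0.1878]))
205 None
210 None
215 None
220 None
225 None
```

Call:
drive_tool(motion=[{"x": 6, "y": 2, "z": 34, "wx": 0, "wy": 0, "wz": 0}, {"x": 3, "y": 1, "z": 34, "wx": 0, "wy": 0, "wz": 0}, {"x": 0, "y": 0, "z": 16, "wx": 0, "wy": 0, "wz": 0}, {"x": 0, "y": 0, "z": 16, "wx": 0, "wy": 0, "wz": 0}, {"x": 0, "y": 0, "z": 0, "wx": 0, "wy": 0, "wz": 0}])

```text
time_s: 48.02
ee_pos: [0.49, -0.1782, 0.018]
eef_rot: [-179.8, 0.0, 80.1]
wrist_force: [-0.7, -0.3, -0.6]
width: 0.0539
finger_force: 0.0
```

Call:
drive_tool(motion=[{"x": 0, "y": 0, "z": 0, "wx": 0, "wy": 0, "wz": 0}, {"x": 0, "y": 0, "z": 0, "wx": 0, "wy": 0, "wz": 0}, {"x": 0, "y": 0, "z": 0, "wx": 0, "wy": 0, "wz": 0}, {"x": 0, "y": 0, "z": 0, "wx": 0, "wy": 0, "wz": 0}], fingers=0, newtons=45)

```text
time_s: 48.52
ee_pos: [0.4902, -0.1786, 0.0195]
eef_rot: [-179.9, 0.0, 80.1]
wrist_force: [-4.6, 0.8, 6.0]
width: 0.0334
finger_force: 45.0
```

```bash
python3 - <<'E'
from case import *
st(); p,M=cur()
y=M[:2,1]; print('tool y az',np.degrees(np.arctan2(y[1],y[0])))
E
```

```text
48.52 [  7.  17.   9. 114.  -4.  49.   8.] [ 0.4902 -0.1786  0.0195] [-179.9    0.    80.1] F [-4.6  0.8  6. ] w 0.0334 ff 45.0
tool y az -9.892604464103316
```

```bash
cat > tp.py <<'E'
from case import *
T=np.array([[71.5,-150],[69.5,-163],[67,-177.5],[102,-156]])
Gt=np.array([[101,-14],[110,-25],[120,-38],[130,-50]])
def dist(pt,xc,yc,ph):
    c,s=np.cos(ph),np.sin(ph); a=np.array([(pt[0]-xc)*c-(pt[1]-yc)*s,(pt[0]-xc)*s+(pt[1]-yc)*c]); d=np.abs(a)-[90,114]
    return np.hypot(*np.maximum(d,0)) if (d>0).any() else d.max()
def clr(xc,yc,deg):
    ph=np.radians(deg); c,s=np.cos(ph),np.sin(ph)
    w=min(dist((sx*101,2.),xc,yc,ph)-6 for sx in(-1,1))
    for k in(-1,1):
        p=np.array([xc+c*90*k+s*114,yc-s*90*k+c*114])
        if p[1]>2: w=min(w,95-abs(p[0]))
    return w,min(dist(t,xc,yc,ph) for t in T),min(dist(t,xc,yc,ph) for t in Gt)-8
S=.123
def tool(xc,yc,deg,z):
    az=np.degrees(YAW)-deg; h=hv(az+90)[:2]; return down(np.r_[C(xc,yc)-S*h,z],az)
E
python3 - <<'E'
from tp import *
for yc in range(-120,20,8):
    b=max((min(w,t/1.5,g/2,6)+.001*(w+t),xc,ph,round(w,1),round(t,1),round(g,1)) for xc in np.arange(-50,6,.5) for ph in np.arange(0,16.1,.5) for w,t,g in [clr(xc,yc,ph)])
    print(yc,[float(round(v,2)) for v in b])
E
```

```text
-120 [6.02, -25.5, 16.0, 10.2, 11.5, 12.3]
-112 [4.8, -28.5, 16.0, 5.1, 16.6, 9.6]
-104 [2.63, -17.0, 8.5, 2.7, 3.9, 5.4]
-96 [2.62, -16.5, 9.0, 2.8, 5.2, 5.2]
-88 [2.6, -16.0, 9.5, 2.7, 6.5, 5.2]
-80 [2.64, -13.5, 8.5, 2.6, 4.0, 5.5]
-72 [1.98, -13.0, 8.5, 2.0, 4.7, 6.2]
-64 [1.52, -11.5, 8.0, 1.5, 3.5, 6.4]
-56 [1.3, -10.5, 7.5, 1.3, 2.7, 7.1]
-48 [0.91, -9.5, 7.0, 0.9, 2.4, 7.5]
-40 [0.66, -8.5, 6.5, 0.7, 1.4, 7.9]
-32 [2.51, -2.0, 0.0, 3.0, 4.0, 5.0]
-24 [2.81, -3.0, 2.0, 2.8, 9.3, 5.6]
-16 [2.75, -2.5, 1.0, 2.8, 18.7, 5.4]
-8 [2.82, -2.5, 2.0, 2.8, 25.3, 5.6]
0 [2.75, -2.0, 2.0, 3.0, 33.3, 5.4]
8 [2.82, -2.0, 1.5, 2.8, 42.0, 5.5]
16 [2.79, -2.0, 1.0, 2.7, 50.7, 5.5]
```

```bash
cat >> tp.py <<'E'
WP=[(-57.7,-234,13.8),(-38,-160,14),(-26,-120,14),(-19,-96,11),(-16,-86,9.5),(-13,-72,8.5),(-11.5,-64,8),(-10.5,-56,7.5),(-9.5,-48,7),(-8.5,-40,6.5),(-7.5,-34,6),(-6,-24,4.5),(-3,-4,2.5),(0,30,0),(0,70,0),(0,110,0)]
E
python3 - <<'E'
from tp import *
for a,b in zip(WP,WP[1:]):
    m=np.min([clr(*(np.array(a)+(np.array(b)-a)*t)) for t in np.linspace(0,1,9)],0); print(b,m.round(1))
st(); z=cur()[0][2]
c=plan([tool(*w,z) for w in WP[1:4]],vmax=25,wmax=.05)
E
```

```text
(-38, -160, 14) [23.8 13.8 46.4]
(-26, -120, 14) [ 5.7 11.9 13. ]
(-19, -96, 11) [3.2 9.1 2.8]
(-16, -86, 9.5) [2.4 6.9 4.1]
(-13, -72, 8.5) [2.  4.7 5.5]
(-11.5, -64, 8) [1.5 3.5 6.2]
(-10.5, -56, 7.5) [1.3 2.7 6.4]
(-9.5, -48, 7) [0.9 2.3 7.1]
(-8.5, -40, 6.5) [0.7 1.4 7.5]
(-7.5, -34, 6) [0.7 0.7 7.8]
(-6, -24, 4.5) [ 0.7 -0.7  7.8]
(-3, -4, 2.5) [0.7 5.5 6.3]
(0, 30, 0) [ 2.2 28.6  3. ]
(0, 70, 0) [ 5. 66.  3.]
(0, 110, 0) [  5. 106.   3.]
48.52 [  7.  17.   9. 114.  -4.  49.   8.] [ 0.4902 -0.1786  0.0195] [-179.9    0.    80.1] F [-4.6  0.8  6. ] w 0.0334 ff 45.0
-- 4
-- 6
-- 8
[{"x":19,"y":0,"z":0,"wx":-0.001,"wy":0,"wz":0.001},{"x":19,"y":0,"z":0,"wx":-0,"wy":0,"wz":0.001},{"x":20,"y":1,"z":0,"wx":-0.001,"wy":0,"wz":0.001},{"x":19,"y":0,"z":0,"wx":-0,"wy":0,"wz":0.001},{"x":21,"y":1,"z":0,"wx":-0,"wy":0,"wz":-0}]
[{"x":21,"y":1,"z":0,"wx":-0,"wy":0,"wz":-0},{"x":12,"y":4,"z":0,"wx":-0,"wy":0,"wz":-0.026},{"x":13,"y":4,"z":0,"wx":-0,"wy":0,"wz":-0.026}]
```

Call:
drive_tool(motion=[{"x": 6, "y": 0, "z": 0, "wx": 0, "wy": 0, "wz": 0}, {"x": 10, "y": 0, "z": 0, "wx": 0, "wy": 0, "wz": 0}, {"x": 12, "y": 0, "z": 0, "wx": 0, "wy": 0, "wz": 0}, {"x": 12, "y": 1, "z": 0, "wx": 0, "wy": 0, "wz": 0}, {"x": 12, "y": 0, "z": 0, "wx": 0, "wy": 0, "wz": 0}])

```text
time_s: 49.15
ee_pos: [0.5007, -0.1289, 0.0195]
eef_rot: [-180.0, 0.1, 80.0]
wrist_force: [-0.6, -5.2, 1.5]
width: 0.0329
finger_force: 44.4
```

Call:
drive_tool(motion=[{"x": 12, "y": 0, "z": 0, "wx": 0, "wy": 0, "wz": 0}, {"x": 13, "y": 0, "z": 0, "wx": 0, "wy": 0, "wz": 0}, {"x": 12, "y": 1, "z": 0, "wx": 0, "wy": 0, "wz": 0}, {"x": 10, "y": 0, "z": 0, "wx": 0, "wy": 0, "wz": 0}, {"x": 0, "y": 0, "z": 0, "wx": 0, "wy": 0, "wz": 0}])

```text
time_s: 49.78
ee_pos: [0.5102, -0.0811, 0.0195]
eef_rot: [-180.0, -0.0, 80.1]
wrist_force: [-0.1, 0.4, 3.6]
width: 0.0333
finger_force: 44.5
```

```bash
python3 - <<'E'
s=open('tp.py').read().replace('(-7.5,-34,6)','(-8,-34,6.2),(-7.2,-28,5.8)'); open('tp.py','w').write(s)
E
cat > tn.py <<'E'
from tp import *
import sys
a,b=int(sys.argv[1]),int(sys.argv[2]); st(); p,M=cur()
az=np.degrees(np.arctan2(M[1,1],M[0,1])); o=p[:2]+S*hv(az+90)[:2]-O; print('tray case',(o@XA*1000).round(1),(o@YA*1000).round(1),(np.degrees(YAW)-az).round(2), [v.round(1) for v in clr(o@XA*1000,o@YA*1000,np.degrees(YAW)-az)])
plan([tool(*w,p[2]) for w in WP[a:b]],vmax=13,wmax=.05)
E
python3 tn.py 2 5
python3 - <<'E'
from h import *
i=vision.grab_frame('scene'); cv2.imwrite('pics/scene_o.png',i)
a=cv2.imread('pics/scene_h.png'); u,v=258,222
t=a[v-14:v+33,u-12:u+15]; s=i[v-20:v+39,u-18:u+21]; m=cv2.matchTemplate(s,t,5); print('torch',cv2.minMaxLoc(m))
E
```

```text
49.77 [ -1.  16.   6. 115.  -2.  49.  -4.] [ 0.5102 -0.0811  0.0195] [-180.    -0.    80.1] F [-0.1  0.4  3.6] w 0.0333 ff 44.5
tray case -31.1 -138.5 13.8 [np.float64(6.7), np.float64(12.4), np.float64(27.9)]
-- 2
-- 5
-- 6
[{"x":10,"y":0,"z":0,"wx":-0,"wy":-0,"wz":0.002},{"x":9,"y":0,"z":0,"wx":-0.001,"wy":-0,"wz":0.002},{"x":8,"y":2,"z":0,"wx":0,"wy":-0,"wz":-0.018},{"x":9,"y":3,"z":0,"wx":0,"wy":-0,"wz":-0.017},{"x":8,"y":3,"z":0,"wx":0,"wy":-0,"wz":-0.018}]
[{"x":11,"y":4,"z":0,"wx":0,"wy":-0,"wz":-0.026}]
torch (0.14948643743991852, 0.9818028807640076, (12, 0), (6, 6))
```

Call:
drive_tool(motion=[{"x": 10, "y": 0, "z": 0, "wx": 0, "wy": 0, "wz": 0.002}, {"x": 9, "y": 0, "z": 0, "wx": 0, "wy": 0, "wz": 0.002}, {"x": 8, "y": 2, "z": 0, "wx": 0, "wy": 0, "wz": -0.018}, {"x": 9, "y": 3, "z": 0, "wx": 0, "wy": 0, "wz": -0.017}, {"x": 8, "y": 3, "z": 0, "wx": 0, "wy": 0, "wz": -0.018}])

```text
time_s: 50.45
ee_pos: [0.5255, -0.0419, 0.0194]
eef_rot: [180.0, 0.1, 82.7]
wrist_force: [0.7, -9.2, 4.9]
width: 0.0332
finger_force: 43.9
```

Call:
drive_tool(motion=[{"x": 11, "y": 4, "z": 0, "wx": 0, "wy": 0, "wz": -0.026}, {"x": 0, "y": 0, "z": 0, "wx": 0, "wy": 0, "wz": 0}])

```text
time_s: 50.7
ee_pos: [0.5317, -0.0297, 0.0195]
eef_rot: [179.9, 0.0, 84.3]
wrist_force: [3.1, -3.0, 2.6]
width: 0.0331
finger_force: 44.9
```

```bash
python3 tn.py 5 9
```

```text
50.7 [ -5.  18.   4. 113.  -2.  49.  -6.] [ 0.5317 -0.0297  0.0195] [179.9   0.   84.3] F [ 3.1 -3.   2.6] w 0.0331 ff 44.9
tray case -15.0 -86.7 9.55 [np.float64(2.4), np.float64(5.8), np.float64(4.4)]
-- 2
-- 3
-- 4
-- 5
[{"x":7,"y":1,"z":0,"wx":0.001,"wy":0,"wz":-0.009},{"x":8,"y":1,"z":0,"wx":0,"wy":0,"wz":-0.009},{"x":8,"y":1,"z":0,"wx":0,"wy":0,"wz":-0.009},{"x":8,"y":1,"z":0,"wx":0,"wy":0,"wz":-0.009},{"x":8,"y":1,"z":0,"wx":0,"wy":0,"wz":-0.008}]
```

Call:
drive_tool(motion=[{"x": 7, "y": 1, "z": 0, "wx": 0, "wy": 0, "wz": -0.009}, {"x": 8, "y": 1, "z": 0, "wx": 0, "wy": 0, "wz": -0.009}, {"x": 8, "y": 1, "z": 0, "wx": 0, "wy": 0, "wz": -0.009}, {"x": 8, "y": 1, "z": 0, "wx": 0, "wy": 0, "wz": -0.009}, {"x": 0, "y": 0, "z": 0, "wx": 0, "wy": 0, "wz": 0}])

```text
time_s: 51.32
ee_pos: [0.5391, 0.0, 0.0196]
eef_rot: [179.8, 0.0, 86.3]
wrist_force: [7.7, -5.4, -2.2]
width: 0.0331
finger_force: 44.7
```

```bash
cat > tc.py <<'E'
from h import *
i=vision.grab_frame('scene'); cv2.imwrite('pics/scene_p.png',i)
a=cv2.imread('pics/scene_h.png'); u,v=258,222
t=a[v-14:v+33,u-12:u+15]; s=i[v-20:v+39,u-18:u+21]; m=cv2.matchTemplate(s,t,5); q=cv2.minMaxLoc(m); print('torch',round(q[1],3),q[3][0]-6,q[3][1]-6)
E
python3 tc.py; python3 tn.py 8 12
```

```text
torch 0.962 0 0
51.38 [ -7.  18.   3. 112.  -1.  49.  -7.] [0.539  0.     0.0196] [179.8   0.   86.3] F [ 7.9 -5.  -0.4] w 0.033 ff 44.7
tray case -9.8 -57.0 7.62 [np.float64(0.5), np.float64(2.1), np.float64(6.1)]
-- 1
-- 2
-- 3
-- 4
[{"x":9,"y":0,"z":0,"wx":0.003,"wy":0,"wz":-0.011},{"x":8,"y":2,"z":0,"wx":-0,"wy":0,"wz":-0.009},{"x":6,"y":0,"z":0,"wx":-0,"wy":0,"wz":-0.005},{"x":6,"y":1,"z":0,"wx":-0,"wy":0,"wz":-0.007}]
```

Call:
drive_tool(motion=[{"x": 9, "y": 1, "z": 0, "wx": 0, "wy": 0, "wz": -0.011}, {"x": 8, "y": 1, "z": 0, "wx": 0, "wy": 0, "wz": -0.009}, {"x": 0, "y": 0, "z": 0, "wx": 0, "wy": 0, "wz": 0}])

```text
time_s: 51.75
ee_pos: [0.5427, 0.0164, 0.0198]
eef_rot: [179.8, 0.0, 87.4]
wrist_force: [9.8, -7.1, -2.1]
width: 0.033
finger_force: 44.7
```

```bash
python3 tc.py; python3 tn.py 10 13
```

```text
torch 0.958 0 0
51.8 [ -9.  19.   2. 112.  -1.  49.  -8.] [0.5427 0.0164 0.0198] [179.8   0.   87.4] F [10.4 -7.6 -1.3] w 0.0333 ff 44.7
tray case -7.4 -40.6 6.51 [np.float64(0.1), np.float64(0.3), np.float64(6.7)]
-- 1
-- 2
-- 3
[{"x":6,"y":-1,"z":0,"wx":0.004,"wy":0.001,"wz":-0.005},{"x":7,"y":1,"z":0,"wx":0,"wy":-0,"wz":-0.007},{"x":4,"y":4,"z":0,"wx":0,"wy":-0,"wz":-0.023}]
```

Call:
drive_tool(motion=[{"x": 7, "y": 0, "z": 0, "wx": 0, "wy": 0, "wz": -0.008}, {"x": 7, "y": 1, "z": 0, "wx": 0, "wy": 0, "wz": -0.008}, {"x": 0, "y": 0, "z": 0, "wx": 0, "wy": 0, "wz": 0}])

```text
time_s: 52.18
ee_pos: [0.5446, 0.0303, 0.0199]
eef_rot: [179.7, 0.0, 88.3]
wrist_force: [11.0, -7.2, -2.3]
width: 0.033
finger_force: 45.0
```

```bash
python3 tc.py; python3 tn.py 12 14
```

```text
torch 0.966 0 0
52.23 [-10.  19.   2. 111.  -1.  49.  -9.] [0.5445 0.0303 0.0198] [179.7   0.   88.3] F [10.8 -6.7 -2.1] w 0.0332 ff 45.0
tray case -6.6 -26.7 5.6 [np.float64(0.7), np.float64(1.1), np.float64(7.9)]
-- 1
-- 3
[{"x":3,"y":3,"z":0,"wx":0.005,"wy":0.001,"wz":-0.019},{"x":10,"y":3,"z":0,"wx":-0,"wy":-0,"wz":-0.018},{"x":10,"y":3,"z":0,"wx":-0,"wy":-0,"wz":-0.017}]
```

Past the torch without moving it. Now I straighten the tray and push it on.

Call:
drive_tool(motion=[{"x": 5, "y": 3, "z": 0, "wx": 0, "wy": 0, "wz": -0.015}, {"x": 9, "y": 3, "z": 0, "wx": 0, "wy": 0, "wz": -0.018}, {"x": 9, "y": 3, "z": 0, "wx": 0, "wy": 0, "wz": -0.018}, {"x": 0, "y": 0, "z": 0, "wx": 0, "wy": 0, "wz": 0}])

```text
time_s: 52.72
ee_pos: [0.5526, 0.0545, 0.0195]
eef_rot: [179.9, 0.0, 91.3]
wrist_force: [6.8, -2.4, 1.2]
width: 0.0332
finger_force: 45.4
```

```bash
python3 tc.py; python3 tn.py 14 16
```

```text
torch 0.988 0 0
52.77 [-11.  20.   1. 110.  -0.  50.  -9.] [0.5526 0.0545 0.0195] [179.9   0.   91.3] F [ 6.2 -2.6  0.5] w 0.0331 ff 45.4
tray case -3.5 -2.6 2.55 [np.float64(1.6), np.float64(29.9), np.float64(6.9)]
-- 3
-- 7
[{"x":11,"y":3,"z":0,"wx":0.001,"wy":0,"wz":-0.015},{"x":11,"y":2,"z":0,"wx":0.001,"wy":0,"wz":-0.015},{"x":11,"y":3,"z":0,"wx":0,"wy":0,"wz":-0.015},{"x":10,"y":0,"z":0,"wx":0,"wy":0,"wz":0},{"x":10,"y":0,"z":0,"wx":0,"wy":0,"wz":0}]
[{"x":10,"y":0,"z":0,"wx":0,"wy":0,"wz":0},{"x":10,"y":0,"z":0,"wx":0,"wy":0,"wz":0}]
```

Call:
drive_tool(motion=[{"x": 11, "y": 3, "z": 0, "wx": 0, "wy": 0, "wz": -0.015}, {"x": 11, "y": 2, "z": 0, "wx": 0, "wy": 0, "wz": -0.015}, {"x": 11, "y": 3, "z": 0, "wx": 0, "wy": 0, "wz": -0.015}, {"x": 0, "y": 0, "z": 0, "wx": 0, "wy": 0, "wz": 0}])

```text
time_s: 53.28
ee_pos: [0.5584, 0.0879, 0.0195]
eef_rot: [180.0, 0.0, 93.9]
wrist_force: [1.9, -3.9, 5.3]
width: 0.0334
finger_force: 45.9
```

Call:
drive_tool(motion=[{"x": 10, "y": 0, "z": 0, "wx": 0, "wy": 0, "wz": 0}, {"x": 10, "y": 0, "z": 0, "wx": 0, "wy": 0, "wz": 0}, {"x": 10, "y": 0, "z": 0, "wx": 0, "wy": 0, "wz": 0}, {"x": 0, "y": 0, "z": 0, "wx": 0, "wy": 0, "wz": 0}])

```text
time_s: 53.78
ee_pos: [0.5561, 0.1177, 0.0196]
eef_rot: [180.0, 0.0, 93.9]
wrist_force: [1.1, -2.9, 5.7]
width: 0.0336
finger_force: 46.0
```

```bash
python3 tc.py; python3 tn.py 15 17
```

```text
torch 0.987 0 0
53.83 [-16.  21.  -1. 108.   0.  51. -13.] [0.5562 0.1177 0.0196] [180.    0.   93.9] F [ 1.4 -4.   5.3] w 0.0332 ff 46.0
tray case -1.1 60.3 -0.02 [np.float64(3.8), np.float64(96.3), np.float64(4.1)]
-- 1
-- 5
[{"x":10,"y":1,"z":0,"wx":0,"wy":0,"wz":0},{"x":10,"y":0,"z":0,"wx":0,"wy":0,"wz":0},{"x":10,"y":0,"z":0,"wx":0,"wy":0,"wz":0},{"x":10,"y":0,"z":0,"wx":0,"wy":0,"wz":0},{"x":10,"y":0,"z":0,"wx":0,"wy":0,"wz":0}]
```

Call:
drive_tool(motion=[{"x": 10, "y": 1, "z": 0, "wx": 0, "wy": 0, "wz": 0}, {"x": 10, "y": 0, "z": 0, "wx": 0, "wy": 0, "wz": 0}, {"x": 10, "y": 0, "z": 0, "wx": 0, "wy": 0, "wz": 0}, {"x": 8, "y": 0, "z": 0, "wx": 0, "wy": 0, "wz": 0}, {"x": 0, "y": 0, "z": 0, "wx": 0, "wy": 0, "wz": 0}])

```text
time_s: 54.45
ee_pos: [0.5545, 0.1554, 0.0195]
eef_rot: [-180.0, 0.0, 93.9]
wrist_force: [0.7, -4.3, 7.0]
width: 0.0335
finger_force: 46.1
```

Call:
drive_tool(motion=[{"x": 4, "y": 0, "z": 0, "wx": 0, "wy": 0, "wz": 0}, {"x": 0, "y": 0, "z": 0, "wx": 0, "wy": 0, "wz": 0}])

```text
time_s: 54.7
ee_pos: [0.5543, 0.1582, 0.0195]
eef_rot: [-180.0, 0.1, 93.9]
wrist_force: [0.9, -9.3, 7.7]
width: 0.0335
finger_force: 46.3
```

Call:
drive_tool(motion=[{"x": 3, "y": 0, "z": 0, "wx": 0, "wy": 0, "wz": 0}, {"x": 0, "y": 0, "z": 0, "wx": 0, "wy": 0, "wz": 0}])

```text
time_s: 54.95
ee_pos: [0.5541, 0.1609, 0.0195]
eef_rot: [-180.0, 0.1, 93.8]
wrist_force: [0.3, -8.8, 8.5]
width: 0.0333
finger_force: 46.3
```

Call:
drive_tool(motion=[{"x": 2, "y": 0, "z": 0, "wx": 0, "wy": 0, "wz": 0}, {"x": 0, "y": 0, "z": 0, "wx": 0, "wy": 0, "wz": 0}])

```text
time_s: 55.2
ee_pos: [0.554, 0.1627, 0.0195]
eef_rot: [-180.0, 0.1, 93.8]
wrist_force: [0.2, -8.8, 7.9]
width: 0.0334
finger_force: 46.3
```

Call:
drive_tool(motion=[{"x": 2, "y": 0, "z": 0, "wx": 0, "wy": 0, "wz": 0}, {"x": 0, "y": 0, "z": 0, "wx": 0, "wy": 0, "wz": 0}])

```text
time_s: 55.45
ee_pos: [0.5539, 0.1647, 0.0195]
eef_rot: [-180.0, 0.1, 93.8]
wrist_force: [1.5, -9.3, 7.7]
width: 0.0329
finger_force: 46.3
```

Call:
drive_tool(motion=[{"x": 2, "y": 0, "z": 0, "wx": 0, "wy": 0, "wz": 0}, {"x": 0, "y": 0, "z": 0, "wx": 0, "wy": 0, "wz": 0}])

```text
time_s: 55.7
ee_pos: [0.5538, 0.1667, 0.0195]
eef_rot: [-180.0, 0.1, 93.8]
wrist_force: [1.0, -9.3, 7.6]
width: 0.0331
finger_force: 46.3
```

Call:
drive_tool(motion=[{"x": 2, "y": 0, "z": 0, "wx": 0, "wy": 0, "wz": 0}, {"x": 0, "y": 0, "z": 0, "wx": 0, "wy": 0, "wz": 0}])

```text
time_s: 55.95
ee_pos: [0.5537, 0.1676, 0.0195]
eef_rot: [-180.0, 0.2, 93.8]
wrist_force: [0.5, -12.2, 9.1]
width: 0.033
finger_force: 46.4
```

Call:
drive_tool(motion=[{"x": 2, "y": 0, "z": 0, "wx": 0, "wy": 0, "wz": 0}, {"x": 0, "y": 0, "z": 0, "wx": 0, "wy": 0, "wz": 0}])

```text
time_s: 56.2
ee_pos: [0.5537, 0.1676, 0.0195]
eef_rot: [-179.9, 0.3, 93.7]
wrist_force: [0.0, -19.3, 11.0]
width: 0.0327
finger_force: 46.8
```

Call:
drive_tool(motion=[{"x": 2, "y": 0, "z": 0, "wx": 0, "wy": 0, "wz": 0}, {"x": 0, "y": 0, "z": 0, "wx": 0, "wy": 0, "wz": 0}, {"x": 0, "y": 0, "z": 0, "wx": 0, "wy": 0, "wz": 0}])

```text
time_s: 56.58
ee_pos: [0.5536, 0.1677, 0.0195]
eef_rot: [-179.9, 0.4, 93.7]
wrist_force: [-1.1, -23.8, 13.2]
width: 0.0331
finger_force: 47.1
```

Call:
drive_tool(motion=[{"x": -2, "y": 0, "z": 0, "wx": 0, "wy": 0, "wz": 0}, {"x": 0, "y": 0, "z": 0, "wx": 0, "wy": 0, "wz": 0}, {"x": 0, "y": 0, "z": 0, "wx": 0, "wy": 0, "wz": 0}], fingers=46)

```text
time_s: 56.95
ee_pos: [0.5517, 0.1745, 0.0184]
eef_rot: [-179.9, -0.1, 94.1]
wrist_force: [-0.6, 0.3, 0.3]
width: 0.0458
finger_force: 0.0
```

Call:
drive_tool(motion=[{"x": 0, "y": 0, "z": -20, "wx": 0, "wy": 0, "wz": 0}, {"x": 0, "y": 0, "z": -40, "wx": 0, "wy": 0, "wz": 0}, {"x": 0, "y": 0, "z": -50, "wx": 0, "wy": 0, "wz": 0}, {"x": 0, "y": 0, "z": 0, "wx": 0, "wy": 0, "wz": 0}])

```text
time_s: 57.45
ee_pos: [0.5544, 0.1753, 0.1327]
eef_rot: [179.7, -0.2, 94.0]
wrist_force: [-0.1, 0.4, -0.8]
width: 0.046
finger_force: 0.0
```

```bash
python3 - <<'E'
from case import *
st(); k=knob(2.266); print(k)
plan([down([*k,.13],3.9),(*down([*k,.052],3.9),20)])
E
```

```text
57.45 [-20.  15.  -2. 101.   1.  64. -18.] [0.5544 0.1753 0.1327] [179.7  -0.2  94. ] F [-0.1  0.4 -0.8] w 0.046 ff 0.0
[0.68650353 0.13991676]
-- 3
-- 7
[{"x":-15,"y":43,"z":1,"wx":0.002,"wy":-0.001,"wz":0.001},{"x":-15,"y":43,"z":1,"wx":0.001,"wy":-0.001,"wz":0.001},{"x":-15,"y":43,"z":1,"wx":0.002,"wy":-0.001,"wz":0.001},{"x":0,"y":0,"z":20,"wx":-0,"wy":0,"wz":-0},{"x":0,"y":0,"z":19,"wx":-0,"wy":0,"wz":-0}]
[{"x":0,"y":0,"z":20,"wx":-0,"wy":0,"wz":-0},{"x":0,"y":0,"z":19,"wx":-0,"wy":0,"wz":-0}]
```

Call:
drive_tool(motion=[{"x": -15, "y": 43, "z": 1, "wx": 0, "wy": 0, "wz": 0}, {"x": -15, "y": 43, "z": 1, "wx": 0, "wy": 0, "wz": 0}, {"x": -15, "y": 43, "z": 1, "wx": 0, "wy": 0, "wz": 0}, {"x": 0, "y": 0, "z": 0, "wx": 0, "wy": 0, "wz": 0}, {"x": 0, "y": 0, "z": 0, "wx": 0, "wy": 0, "wz": 0}], fingers=38)

```text
time_s: 58.08
ee_pos: [0.683, 0.1385, 0.1239]
eef_rot: [-179.8, -0.0, 94.0]
wrist_force: [0.3, 0.4, -0.0]
width: 0.0385
finger_force: 0.0
```

Call:
drive_tool(motion=[{"x": 0, "y": 0, "z": 20, "wx": 0, "wy": 0, "wz": 0}, {"x": 0, "y": 0, "z": 19, "wx": 0, "wy": 0, "wz": 0}, {"x": 0, "y": 0, "z": 19, "wx": 0, "wy": 0, "wz": 0}, {"x": 0, "y": 0, "z": 18, "wx": 0, "wy": 0, "wz": 0}, {"x": 0, "y": 0, "z": 0, "wx": 0, "wy": 0, "wz": 0}])

```text
time_s: 58.7
ee_pos: [0.6823, 0.1375, 0.0467]
eef_rot: [-179.7, 0.0, 94.0]
wrist_force: [0.1, 0.3, 0.5]
width: 0.038
finger_force: 0.0
```

Call:
drive_tool(motion=[{"x": 0, "y": 0, "z": 0, "wx": 0, "wy": 0, "wz": 0}, {"x": 0, "y": 0, "z": 0, "wx": 0, "wy": 0, "wz": 0}, {"x": 0, "y": 0, "z": 0, "wx": 0, "wy": 0, "wz": 0}, {"x": 0, "y": 0, "z": 0, "wx": 0, "wy": 0, "wz": 0}], fingers=0, newtons=25)

```text
time_s: 59.2
ee_pos: [0.6845, 0.1376, 0.05]
eef_rot: [-180.0, -0.0, 94.0]
wrist_force: [2.9, -1.2, 3.0]
width: 0.013
finger_force: 26.1
```

```bash
python3 - <<'E'
from case import *
st(); p,M=cur(); H=C(101,-14); v=p[:2]-H
t0=np.arctan2(-(v@YA),-(v@XA)); print('r',np.linalg.norm(v),'th',t0); off=p[:2]-knob(t0)
ths=np.linspace(t0,0,14)[1:]
plan([(np.r_[knob(t)+off*(1-(i+1)/13),p[2]],M) for i,t in enumerate(ths)],show=False)
E
```

```text
59.2 [-15.  32.   0.  87.  -0.  61. -11.] [0.6845 0.1376 0.05  ] [-180.   -0.   94.] F [ 2.9 -1.2  3. ] w 0.013 ff 26.1
r 0.0464056524195674 th 2.200919879119686
[{"x":-4,"y":-7,"z":0,"wx":-0,"wy":0,"wz":-0},{"x":-3,"y":-7,"z":0,"wx":-0,"wy":-0,"wz":0},{"x":-1,"y":-8,"z":0,"wx":-0,"wy":-0,"wz":0},{"x":-1,"y":-7,"z":0,"wx":-0,"wy":-0,"wz":0},{"x":1,"y":-8,"z":0,"wx":-0,"wy":-0,"wz":0}]
[{"x":3,"y":-8,"z":0,"wx":-0,"wy":-0,"wz":0},{"x":3,"y":-6,"z":0,"wx":-0,"wy":-0,"wz":0},{"x":5,"y":-7,"z":0,"wx":-0,"wy":-0,"wz":0},{"x":6,"y":-5,"z":0,"wx":-0,"wy":-0,"wz":0},{"x":6,"y":-4,"z":0,"wx":-0,"wy":-0,"wz":0}]
[{"x":7,"y":-4,"z":0,"wx":-0,"wy":-0,"wz":0},{"x":8,"y":-2,"z":0,"wx":-0,"wy":-0,"wz":0},{"x":8,"y":0,"z":0,"wx":-0,"wy":-0,"wz":0}]
```

Knob gripped (13 mm). I swing it shut.

Call:
drive_tool(motion=[{"x": -4, "y": -7, "z": 0, "wx": 0, "wy": 0, "wz": 0}, {"x": -3, "y": -7, "z": 0, "wx": 0, "wy": 0, "wz": 0}, {"x": -1, "y": -8, "z": 0, "wx": 0, "wy": 0, "wz": 0}, {"x": -1, "y": -7, "z": 0, "wx": 0, "wy": 0, "wz": 0}, {"x": 1, "y": -8, "z": 0, "wx": 0, "wy": 0, "wz": 0}])

```text
time_s: 59.82
ee_pos: [0.6487, 0.1246, 0.05]
eef_rot: [180.0, 0.1, 93.8]
wrist_force: [5.8, -5.6, 0.9]
width: 0.0124
finger_force: 26.1
```

Call:
drive_tool(motion=[{"x": 3, "y": -8, "z": 0, "wx": 0, "wy": 0, "wz": 0}, {"x": 3, "y": -6, "z": 0, "wx": 0, "wy": 0, "wz": 0}, {"x": 5, "y": -7, "z": 0, "wx": 0, "wy": 0, "wz": 0}, {"x": 6, "y": -5, "z": 0, "wx": 0, "wy": 0, "wz": 0}, {"x": 6, "y": -4, "z": 0, "wx": 0, "wy": 0, "wz": 0}])

```text
time_s: 60.45
ee_pos: [0.6168, 0.1484, 0.0499]
eef_rot: [180.0, -0.0, 94.0]
wrist_force: [7.3, -2.7, 1.0]
width: 0.0128
finger_force: 26.0
```

Call:
drive_tool(motion=[{"x": 7, "y": -4, "z": 0, "wx": 0, "wy": 0, "wz": 0}, {"x": 8, "y": -2, "z": 0, "wx": 0, "wy": 0, "wz": 0}, {"x": 8, "y": 0, "z": 0, "wx": 0, "wy": 0, "wz": 0}, {"x": 0, "y": 0, "z": 0, "wx": 0, "wy": 0, "wz": 0}])

```text
time_s: 60.95
ee_pos: [0.6099, 0.1685, 0.0499]
eef_rot: [180.0, 0.1, 93.9]
wrist_force: [7.0, -7.1, 0.6]
width: 0.0132
finger_force: 26.1
```

```bash
python3 - <<'E'
from case import *
st(); p,M=cur(); H=C(101,-14); v=p[:2]-H; print('r',np.linalg.norm(v),'th',np.arctan2(-(v@YA),-(v@XA)), knob(0))
E
```

```text
60.95 [-19.  26.  -1.  97.   1.  57. -16.] [0.6099 0.1685 0.0499] [1.80e+02 1.00e-01 9.39e+01] F [ 7.  -7.1  0.6] w 0.0132 ff 26.1
r 0.04503047800063759 th 0.035711529605830815 [0.60882128 0.17005378]
```

Call:
drive_tool(motion=[{"x": 2, "y": 0, "z": 0, "wx": 0, "wy": 0, "wz": 0}, {"x": 1, "y": 0, "z": 0, "wx": 0, "wy": 0, "wz": 0}, {"x": 0, "y": 0, "z": 0, "wx": 0, "wy": 0, "wz": 0}])

```text
time_s: 61.32
ee_pos: [0.6099, 0.1687, 0.0499]
eef_rot: [-180.0, 0.3, 93.8]
wrist_force: [7.2, -13.1, 3.9]
width: 0.0129
finger_force: 26.4
```

Call:
drive_tool(motion=[{"x": 0, "y": 0, "z": 0, "wx": 0, "wy": 0, "wz": 0}, {"x": 0, "y": 0, "z": 0, "wx": 0, "wy": 0, "wz": 0}, {"x": 0, "y": 0, "z": 0, "wx": 0, "wy": 0, "wz": 0}], fingers=28)

```text
time_s: 61.7
ee_pos: [0.6073, 0.1746, 0.049]
eef_rot: [-179.8, -0.0, 94.1]
wrist_force: [-0.2, 0.2, 0.3]
width: 0.0281
finger_force: 0.0
```

Call:
drive_tool(motion=[{"x": 0, "y": 0, "z": -30, "wx": 0, "wy": 0, "wz": 0}, {"x": 0, "y": 0, "z": -50, "wx": 0, "wy": 0, "wz": 0}, {"x": -40, "y": 0, "z": -40, "wx": 0, "wy": 0, "wz": 0}, {"x": -55, "y": 0, "z": -40, "wx": 0, "wy": 0, "wz": 0}, {"x": -55, "y": 0, "z": -40, "wx": 0, "wy": 0, "wz": 0}])

```text
time_s: 62.32
ee_pos: [0.6179, 0.0321, 0.244]
eef_rot: [-179.9, -0.0, 94.1]
wrist_force: [1.0, -1.0, -0.1]
width: 0.0281
finger_force: 0.0
```

Call:
drive_tool(motion=[{"x": -55, "y": 0, "z": -20, "wx": 0, "wy": 0, "wz": 0}, {"x": -30, "y": 0, "z": 0, "wx": 0, "wy": 0, "wz": 0}, {"x": 0, "y": 0, "z": 0, "wx": 0, "wy": 0, "wz": 0}])

```text
time_s: 62.7
ee_pos: [0.624, -0.055, 0.2628]
eef_rot: [-179.9, 0.0, 93.8]
wrist_force: [0.5, 0.5, -0.2]
width: 0.0276
finger_force: 0.0
```

```bash
python3 tc.py; python3 - <<'E'
from case import *
st(); P=vision.camera_params('wrist'); i=vision.grab_frame('wrist'); cv2.imwrite('pics/w9.png',i)
hsv=cv2.cvtColor(i,cv2.COLOR_BGR2HSV).astype(int)
# knob top: yellow blob near predicted shut positions for both gates
m=((hsv[...,0]>18)&(hsv[...,0]<32)&(hsv[...,1]>100)&(hsv[...,2]>130)).astype(np.uint8)
for nm,q in [('gate1',C(55,-14)),('gate2',C(257,-14))]:
    u,v=pix('wrist',[*q,.074],P).round().astype(int); s=m[max(v-15,0):v+16,u-45:u+46]; ys,xs=np.nonzero(s)
    print(nm,(u,v),'bbox',xs.min()-45,xs.max()-45,ys.min()-min(15,v),ys.max()-min(15,v),len(xs))
# handle
u,v=pix('wrist',[*C(0,-17),.042],P).round().astype(int); m=((hsv[...,0]>8)&(hsv[...,0]<20)&(hsv[...,1]>80)&(hsv[...,2]>150)); 
for dv in range(-24,25,4): 
    x=np.nonzero(m[v+dv,u-40:u+40])[0]; print(dv,(x.min()-40,x.max()-40,len(x)) if len(x) else None,end=' ')
print((u,v))
for nm,q in [('g1',C(0,-17)),('g2',C(202,-17))]: print(nm,pix('wrist',[*q,.042],P).round(1))
E
```

```text
torch 0.988 0 0
62.75 [-4. 16.  6. 85. -2. 80.  6.] [ 0.624  -0.0525  0.2625] [-179.8   -0.    93.9] F [ 0.1  0.1 -0.1] w 0.0278 ff 0.0Traceback (most recent call last):
  File "<stdin>", line 8, in <module>
    return umr_minimum(a, axis, None, out, keepdims, initial, where)
ValueError: zero-size array to reduction operation minimum which has no identity
```

```bash
python3 - <<'E'
from case import *
i=cv2.imread('pics/scene_p.png')
hsv=cv2.cvtColor(i,cv2.COLOR_BGR2HSV).astype(int)
m=((hsv[...,0]>18)&(hsv[...,0]<32)&(hsv[...,1]>100)&(hsv[...,2]>150)).astype(np.uint8)
n,l,s,c=cv2.connectedComponentsWithStats(m[150:310,290:360])
for k in range(1,n):
    if s[k,4]>3:
        b=s[k]; t=np.nonzero((l==k)[b[1]:b[1]+4]) ; u=t[1].mean()+290; v=b[1]+150+1.5; w=at('scene',u,v,.074)[:2]; print(b[:5]+[290,150,0,0,0],'top->case',((w-O)@np.c_[XA,YA]*1000).round(0))
print('pred',pix('scene',[*C(55,-14),.074]),pix('scene',[*C(257,-14),.074]))
m=((hsv[...,0]>6)&(hsv[...,0]<20)&(hsv[...,1]>90)&(hsv[...,2]>190)).astype(np.uint8)
n,l,s,c=cv2.connectedComponentsWithStats(m[150:310,295:335])
for k in range(1,n):
    if s[k,4]>15: print('orange',s[k]+[295,150,0,0,0],((at('scene',c[k][0]+295,c[k][1]+150,.042)[:2]-O)@np.c_[XA,YA]*1000).round(0))
# colours in the bay
r=np.zeros(i.shape[:2],np.uint8); q=np.array([pix('scene',[*C(x,y),.04]) for x,y in[(-90,5),(90,5),(90,220),(-90,220)]]).astype(int); cv2.fillPoly(r,[q],1)
for nm,(a,b) in dict(purple=(130,162),pink=(164,178),yellow=(18,32),green=(60,90)).items():
    k=(r>0)&(hsv[...,0]>=a)&(hsv[...,0]<=b)&(hsv[...,1]>60); ys,xs=np.nonzero(k); print(nm,len(xs),((at('scene',xs.mean(),ys.mean(),.045)[:2]-O)@np.c_[XA,YA]*1000).round(0) if len(xs) else '')
k=(r>0)&(hsv[...,1]<60)&(hsv[...,2]>130); ys,xs=np.nonzero(k); print('white',len(xs),((at('scene',xs.mean(),ys.mean(),.045)[:2]-O)@np.c_[XA,YA]*1000).round(0) if len(xs) else '')
E
```

```text
[321 275   3   4   9] top->case [262. -15.]
pred [318.01530832 201.40896966] [322.39205434 274.64625567]
orange [324 156  11 143 513] [103.  20.]
orange [311 187   6  10  50] [  4. -20.]
orange [317 211   5  12  23] [ 89. -11.]
orange [314 255   6  11  56] [208. -22.]
orange [320 274   5   6  21] [249.  -9.]
purple 257 [-52. 163.]
pink 80 [-3. 64.]
yellow 322 [ 58. 166.]
green 256 [  6. 163.]
white 453 [ 2. 81.]
```

```bash
python3 - <<'E'
from case import *
i=vision.grab_frame('scene'); cv2.imwrite('pics/scene_q.png',i)
t=i[269:292,313:331]; s=i[188:225,303:336]; r=cv2.matchTemplate(s,t,5); q=cv2.minMaxLoc(r); print('gate2 patch found at shift',q[1],q[3][0]+303-313,q[3][1]+188-269,'pred shift',pix('scene',[*C(55,-14),.06])-pix('scene',[*C(257,-14),.06]))
for a in (0,.1,.2,.3): print(a,pix('scene',[*knob(a),.074]).round(1))
hsv=cv2.cvtColor(i,cv2.COLOR_BGR2HSV).astype(int)
print(hsv[195:210:2,314:324:2].tolist())
d=cv2.absdiff(i,cv2.imread('pics/scene_k.png')).max(2)
E
```

```text
gate2 patch found at shift 0.8489210605621338 -4 -73 pred shift [ -4.21292383 -72.56823389]
0 [318.  201.4]
0.1 [316.3 201.4]
0.2 [314.6 201.6]
0.3 [313.  201.9]
[[[13, 158, 227], [13, 159, 192], [11, 162, 115], [2, 202, 91], [178, 226, 89]], [[13, 160, 161], [13, 157, 127], [11, 164, 104], [0, 199, 91], [177, 232, 89]], [[12, 154, 116], [13, 152, 114], [13, 163, 117], [4, 195, 98], [178, 224, 90]], [[13, 155, 112], [16, 162, 153], [17, 166, 207], [15, 173, 165], [3, 207, 95]], [[14, 152, 89], [18, 164, 173], [19, 162, 232], [17, 168, 214], [7, 197, 105]], [[14, 148, 76], [18, 160, 126], [18, 165, 179], [16, 170, 168], [4, 205, 96]], [[15, 152, 84], [18, 159, 122], [18, 163, 158], [13, 178, 130], [179, 213, 91]], [[15, 148, 81], [18, 161, 139], [17, 163, 153], [9, 183, 106], [178, 218, 90]]]
```

Gate 1 matches the shut reference gate to the pixel, the handle stands like the reference tray's, and the torch has not moved. I hand in.

```bash
python3 -c "
from plant import arm
print(arm.hand_in())"
```

```text
the job is handed in; nothing more can be done
None
```

I laid all five towers in cradles 2 to 6, slid the tray in until it met the back wall, swung the gate shut and handed the job in at about 63 s; no verdict came back. The final pictures confirmed the purple, green and yellow towers, the tray handle and the gate. Pink and white were last clearly seen in their cradles before the slide, and only the torch was checked among the bystanders (it did not move).

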